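# Sift the mill balls and box them

### The arm

A 6-joint arm with a two-finger parallel gripper is mounted at the origin on the work surface. World frame = base frame: x ahead of the robot, y to its left, z up, the work surface at z = 0. Lengths are in mm, angles in degrees, forces in N, time in s.
With the tool pointing down it reaches from about 300 to 850 mm from the base axis. Payload 4.2 kg.
Tool frame: the origin (TCP) lies at the very end of the fingers, on their centre line; the grasp point (between the pads) lies 19 mm behind it (env.grasp_offset is the distance from the TCP to the grasp point, in mm); z points along the fingers, y is the line along which they close (so a half turn about z gives the same grasp; the last joint's range is limited). The gripper opens to 91 mm and grips with 3 to 60 N. Pads are 32 mm wide; open, the fingers measure 118 mm over their backs; the gripper's body (76 mm by 178 mm) begins 60 mm behind the grasp point.
Start: joints at [66.75, 18.312, 89.639, -0, 72.044, -1.146], TCP at [216.377, 532.754, 193.276] pointing down, gripper open.
Joint ranges: [-177.97, 177.97], [-48.28, 115.42], [12.27, 149.76], [-77.06, 257.06], [2.81, 150.46], [-146.56, 146.56]. Speed limits (degrees/s): [147.25, 147.25, 180, 180, 180, 180].

### API

Orientations are given as [roll, pitch, yaw] about the fixed x, y, z axes, in that order (R = Rz(yaw) Ry(pitch) Rx(roll)).
In Python, from workcell import env gives the robot as it stands. The module is installed in compiled form; this text tells all that it offers.
- The arm moves only by the tool send_rows, never from a script. Its argument "motion" is a list of rows, each an object of numbers: "tx", "ty", "tz": the shift along the tool's x, y, z in units of 500 mm (1.0 is 500 mm); "rx", "ry", "rz": the turn, a rotation vector about the tool's x, y, z in units of 30 degrees (1.0 is 30 degrees); "gripper": the closure, from -1 (fully open) to 1 (shut). In form: [{"tx": .., "ty": .., "tz": .., "rx": .., "ry": .., "rz": .., "gripper": ..}, ...]. A call has 1 to 12 rows; each row shifts and turns the commanded pose from where the row before left it, along the tool's axes as they then stand; what a row does not reach is not made up. A row lasts 1/8 s, in which the tool goes at most 62.5 mm and 10.7 degrees, less where a joint would pass 70% of its speed; a pose out of reach is approached as far as the arm can. A call with a number of a shift or a turn outside -1 to 1 is refused whole. A call with a gripper value outside its range is refused whole. The fingers move at their own pace and stop on an object; "grip_force" is the grip in N (left out, the last holds). Time passes only in rows, so rows that do not move let the fingers close. It gives the time, the measured TCP pose, the force, the opening and the grip force at its end, in the units of the state.
- env.state(): the state, without advancing time (a new reading comes with each control period).
- env.grab_frame(name): name is "scene" or "top" or "wrist"; returns a dict with "frame" (384x512x3 uint8, red, green, blue), "vertical_fov" (degrees; the focal length in pixels is half the picture's height over the tangent of half this angle, whatever the lens; pixels are square), "cx", "cy" (the principal point, pixels), "rvec" (rotation vector, rad) and "tvec" (3), from world to camera coordinates, as OpenCV has them; the wrist camera has in their place "T_tool_cam" (4x4, takes a point from camera to tool coordinates, whose origin is the TCP and whose axes are the flange's). Camera axes: x right, y down, z forward; pixel columns grow to the right and rows downward; lengths in mm; the calibration is good to about 2 mm. A picture is of the moment at which its call begins: read the wrist's pose just before it. There is no depth.
- env.job_done(): hands the job in; it is judged then, once.
The state is a dict: "time_s": time; "qpos": joint angles; "qvel": joint speeds; "effort": joint torques, N m; "ee_pos": TCP position; "ee_rot": TCP orientation; "force": force on the tool from outside, world axes, zero at the start; "torque": the same for the moment, N m; "gripper_width": finger opening in mm; "gripper_force": force on a finger pad.
Only numpy, scipy, OpenCV 4.12 (cv2) and the standard library are available. Lean on these libraries where they do the work, as an engineer would, in place of code of your own. Each camera call takes 0.05 s, during which the arm holds its last target. There are 200 camera calls.

### The job

Swing the red latch free and open the box's lid, turn the jar's cap so that its big hole is over the mouth, and drop every ball of the tray (also one that has rolled off it) into the jar. Next turn the cap to the fine grit holes, crank the jar right over so that only grit could fall out, and stand it upright with all the balls still inside; then turn the cap to the big hole again, crank the jar over to tip the balls into the box, stand the jar upright and shut the lid. The lid must not be lifted before the latch is swung off it, and the pots, jar and brush standing about must stay where they are.

Things in the scene. Friction and masses are not known exactly. Their poses are not given: they have to be found in the camera images.
- station: the sifting station's wooden base board, 200 x 340 x 15 mm, fixed to the bench. Its frame: z up, origin on the bench right below the middle of the upright jar; the jar tips over towards its -y; its -x side (crank side) faces the robot. It stays level and turned by at most 0.1 rad. On it stand two grey uprights (at x = +-60 mm, 50 mm wide in y, 190 mm high) that carry the jar, and the wooden catch box
- jar (a joint): tip angle of the clear round jar: 0 upright (a stop), positive tips its mouth over to the station's -y, stop at 2.27 rad. A ball rolls out of an open mouth from about 1.7 rad on; 2.1 is right over. Stiff axle (about 0.45 Nm, 6 to 12 N at the crank): it stays where it is left. The jar's bore is 56 mm wide and 120 mm deep, its inner floor 34 mm below the axis when upright
- jar_frame (a point): on the jar's tipping axis (parallel to the station's x), midway between the uprights, 180 mm above the bench, turning with the jar (z along the bore towards the mouth, x along the axis); a ball in the jar lies within 35 mm of the bore's axis and 40 mm behind to 100 mm ahead of this point along z
- jar_mouth (a point): centre of the jar's mouth at the level of the cap's top face, 92 mm from the tipping axis along the bore; turns with the jar. Upright it is 272 mm above the bench
- crank_grip (a point): middle of the red crank sleeve (round, 18 mm diameter, 66 mm long, lying along the tipping axis, free to spin on its pin), 135 mm from the jar's middle to the station's -x; it circles the tipping axis at 80 mm radius together with the jar. With the jar upright it lies 1.13 rad from straight up, on the +y side; going over the top to the -y side tips the jar. The crank arm is at its far (+x) end
- cap (a joint): turn of the jar's perforated aluminium cap (disc 152 mm diameter, 6 mm thick, on top of the jar, pivot 43 mm from the mouth's centre on the station's +y side), counterclockwise positive seen from above with the jar upright, stops at +-1.5 rad. At 0 the field of fine 6 mm grit holes covers the mouth; at +1.4 the big 56 mm hole is over the mouth (balls pass); at -1.4 an 18 mm hole is. Friction about 0.1 Nm, it stays where it is left
- cap_knob (a point): on the cap's pivot, the middle of the orange bar knob (56 mm long, 12 mm thick, from 6 to 36 mm above the cap's underside; this point is 18 mm above the cap's top face). With the cap at +1.4 the bar lies along the station's x; it turns with the cap
- lid (a joint): the catch box's lid, hinged along its +x rim: 0 shut, positive opens upward and away from the robot, stop at 1.7 rad. Stiff hinge (0.26 Nm): stays where it is left
- lid_handle (a point): middle of the lid's brass bar handle, 12 mm thick, 80 mm long, parallel to the hinge (station's y), 35 mm above the lid's top face; 160 mm from the hinge line along the lid and 43 mm above the lid's underside
- lid_hinge (a point): middle of the lid's hinge line, at the lid's underside
- latch (a joint): red latch lever: 0 lies across the lid and locks it, positive swings it off the lid about a vertical axis (counterclockwise from above); it is free of the lid from 1.3 rad, stop at 1.75. Light friction (0.04 Nm), stays where it is left
- latch_knob (a point): the lever's upright black round knob, 16 mm diameter, 40 mm tall; this point is on its axis, 18 mm below its top, 70 mm from the lever's pivot; at 0 it lies along the station's +y from the pivot, which is at x = 20, y = -243 mm in the station's frame
- box_in (a point): centre of the catch box's inner floor, 21 mm above the bench; the inside is 168 x 168 mm and 54 mm deep, walls 6 mm, rim 75 mm above the bench. Axes as the station's
- tray: dark wooden ball tray, 220 x 150 mm (x by y), floor 4 mm, walls 4 mm thick and 14 mm high in all, fixed to the bench; origin under its centre, level, turned by up to 0.3 rad
- ball0_center (a point): centre of a cream-white ceramic grinding ball, 40 mm diameter, about 120 g, at the start in the tray; 2 or 3 of the four are present, an absent one reads None. Rolls if pushed
- ball1_center (a point): centre of a cream-white ceramic grinding ball, 40 mm diameter, about 120 g, at the start in the tray; 2 or 3 of the four are present, an absent one reads None. Rolls if pushed
- ball2_center (a point): centre of a cream-white ceramic grinding ball, 40 mm diameter, about 120 g, at the start in the tray; 2 or 3 of the four are present, an absent one reads None. Rolls if pushed
- ball3_center (a point): centre of a cream-white ceramic grinding ball, 40 mm diameter, about 120 g, at the start in the tray; 2 or 3 of the four are present, an absent one reads None. Rolls if pushed
- bowl_a: bystander: olive bowl with a red rim, 130 mm wide, 62 mm high; origin at its underside; leave alone
- bowl_b: bystander: olive bowl with a red rim, 130 mm wide, 62 mm high; origin at its underside; leave alone
- mug: bystander: terracotta mug, 76 mm wide, 85 mm high; origin at its underside; leave alone
- teapot: bystander: blue teapot, about 190 mm long, 110 mm high; origin at its underside; leave alone
- brush: bystander: brush, 190 mm long, lying on the bench; origin at its underside; leave alone
- slip_jar: bystander: amber jar with a white cap, 72 mm wide, 90 mm high; origin at its underside; leave alone
Not all that is in view belongs to the job. What is shaped like the part that bears ball2_center but blue, brown or pink is not meant.

How it is judged:
By the outcome, as a careful person would: the job done as asked, in the order asked, and still so for the second after the job is handed in, with the robot touching nothing.
Of ball0, ball1, ball2, ball3 only 2 to 3 are there at a start; the rules pass over those that are not, and their reading is None.
At some moment in a run one of ball0, ball1, ball2, ball3 may be knocked a few centimetres aside while the robot is not near it.
It also fails if it takes over 210 s, if anything falls off the work surface, if the arm or the gripper's body presses on something with over 40 N, if the wrist force passes 120 N, or if a joint passes its speed limit or range.

## Working session

There is one attempt and no reset: what is moved stays moved. The work goes in short steps, Python scripts to look and compute and a tool call to move; the robot and the scene stay as the last step left them, time stands still between calls to the robot, and variables do not carry over. Pictures are saved under pics/ and viewed, at most 14 in all, crops included, and the job is handed in when it is done.

Besides the shell and the picture viewer there is one more tool, called after ">>>" by a JSON object that holds its "fn" and its "kwargs". send_rows: Moves the arm, as the interface text tells. Shifts and turns lie within -1 to 1; 1 stands for 500 mm of shift or 30 degrees of turn. Its arguments: {"type":"object","properties":{"motion":{"type":"array"},"grip_force":{"type":"number"}},"required":["motion"]}

```bash
mkdir -p pics; ls
python3 - <<'E'
from workcell import env
import cv2
s=env.state();print({k:s[k] for k in('time_s','ee_pos','ee_rot','gripper_width','qpos')},env.grasp_offset)
for n in("scene","top","wrist"):
    g=env.grab_frame(n);cv2.imwrite(f'pics/{n}0.png',cv2.cvtColor(g["frame"],cv2.COLOR_RGB2BGR));print({k:v for k,v in g.items() if k!='frame'})
E
```

```text
pics
{'time_s': 0.0, 'ee_pos': array([216.14697059, 532.23205822, 192.41359879]), 'ee_rot': array([-1.79898264e+02, -1.91061437e-03,  1.57896000e+02]), 'gripper_width': 91.27283238020668, 'qpos': array([ 6.67502165e+01,  1.83510107e+01,  8.97083289e+01, -1.30484694e-04,
        7.20424147e+01, -1.14574455e+00])} 18.8
{'vertical_fov': 45.063327762424244, 'cx': 254.88112616711572, 'cy': 195.4422684167028, 'rvec': array([ 1.55560134,  1.76271984, -0.94108071]), 'tvec': array([  82.51314959, -166.47206105, 1899.71368957])}
{'vertical_fov': 56.67674760919393, 'cx': 254.346275663289, 'cy': 188.97441194342534, 'rvec': array([ 2.19202237, -2.20674735,  0.0747654 ]), 'tvec': array([ -16.96799904,  590.50093464, 1349.80836961])}
{'vertical_fov': 64.81042114142387, 'cx': 253.09948593514184, 'cy': 191.51829177814415, 'T_tool_cam': array([[ 5.61916571e-04, -9.63966971e-01, -2.66021358e-01,
         7.55086210e+01],
       [ 9.99999758e-01,  6.50492298e-04, -2.44854984e-04,
         4.81496217e-01],
       [ 4.09076962e-04, -2.66021156e-01,  9.63967104e-01,
        -1.91593067e+02],
       [ 0.00000000e+00,  0.00000000e+00,  0.00000000e+00,
         1.00000000e+00]])}
```

View pics/scene0.png

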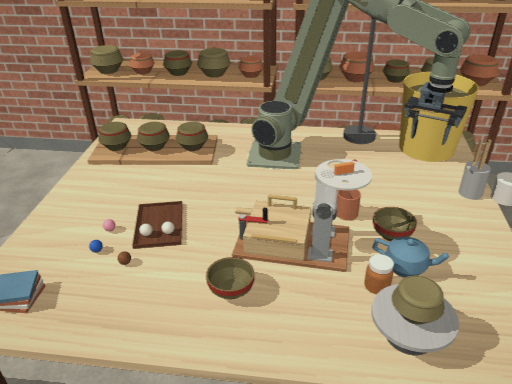

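View pics/top0.png

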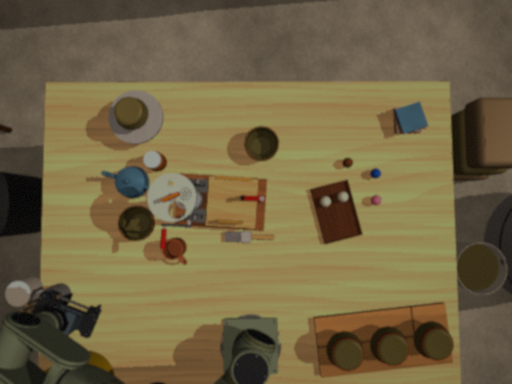

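Top view: image right is −y, up is +x. The station is at about (165–267, 175–230). The tray is at (335,212) with two white balls at (326,201) and (342,197). The blue, brown and pink decoys lie off the tray. The mug and brush sit near the crank side.

```bash
cat > h.py <<'E'
from workcell import env
import numpy as np, cv2
from scipy.spatial.transform import Rotation as R
def tool():
    s=env.state(); return R.from_euler('xyz',s['ee_rot'],degrees=True).as_matrix(), np.array(s['ee_pos'])
class V:
    def __init__(s,name):
        if name=='wrist': Rt,p=tool()
        g=env.grab_frame(name); s.im=g['frame']; h=s.im.shape[0]
        f=h/2/np.tan(np.radians(g['vertical_fov']/2)); s.K=np.array([[f,0,g['cx']],[0,f,g['cy']],[0,0,1]])
        if name=='wrist':
            T=g['T_tool_cam']; s.R=(Rt@T[:3,:3]).T; s.c=Rt@T[:3,3]+p
        else:
            s.R=cv2.Rodrigues(g['rvec'])[0]; s.c=-s.R.T@g['tvec']
    def ray(s,u,v):
        d=s.R.T@np.linalg.inv(s.K)@[u,v,1]; return d/np.linalg.norm(d)
    def on(s,u,v,z): d=s.ray(u,v); return s.c+d*(z-s.c[2])/d[2]
    def pr(s,P): q=s.K@s.R@(np.asarray(P,float)-s.c); return q[:2]/q[2]
    def save(s,n,box=None,k=1):
        im=s.im if box is None else s.im[box[1]:box[3],box[0]:box[2]]
        cv2.imwrite(f'pics/{n}.png',cv2.cvtColor(cv2.resize(im,None,fx=k,fy=k,interpolation=cv2.INTER_CUBIC),cv2.COLOR_RGB2BGR))
    def blobs(s,lo,hi,amin=8):
        m=cv2.inRange(cv2.cvtColor(s.im,cv2.COLOR_RGB2HSV),np.array(lo),np.array(hi))
        n,l,st,c=cv2.connectedComponentsWithStats(m)
        return [(c[i].round(1),st[i][4],st[i][:4]) for i in range(1,n) if st[i][4]>=amin]
def tri(a,pa,b,pb):
    d1,d2=a.ray(*pa),b.ray(*pb); A=np.c_[d1,-d2]; t=np.linalg.lstsq(A,b.c-a.c,rcond=None)[0]
    x,y=a.c+d1*t[0],b.c+d2*t[1]; return (x+y)/2,np.linalg.norm(x-y)
E
python3 - <<'E'
from h import *
np.set_printoptions(precision=1,suppress=True)
t=V('top');s=V('scene')
for p in [(326,201),(342.5,197)]: print('ball',t.on(*p,24))
print('tray',[t.on(*p,14)[:2] for p in [(311,191),(346,182),(361,236),(326,243)]])
print('base',[t.on(*p,15)[:2] for p in [(267,180),(265,230)]])
print('cap',t.on(173,199,272))
print('latchknob tri',tri(t,(261,198),s,(265,214)))
print('red',t.blobs((0,150,100),(8,255,255)),t.blobs((172,150,100),(180,255,255)))
print('orange',t.blobs((8,150,150),(15,255,255)))
print('white',t.blobs((15,0,140),(40,80,255)))
t.save('topc',(110,140,370,260),3)
s.save('scenec',(225,150,385,275),5)
E
```

```text
ball [ 542.2 -294.2   24. ]
ball [ 557.1 -357.7   24. ]
tray [array([ 581.3, -239.1]), array([ 615.2, -375.1]), array([ 407.5, -428.3]), array([ 382. , -293.4])]
base [array([624.7, -69.9]), array([433.3, -60.5])]
cap [546.6 235.2 272. ]
latchknob tri (array([549.7, -10.2, 108.5]), np.float64(66.38082050244714))
red [(array([251.8, 197.9]), np.int32(68), array([245, 196,  15,   5], dtype=int32)), (array([163. , 239.5]), np.int32(96), array([160, 229,   6,  21], dtype=int32))] []
orange []
white [(array([150.3, 158. ]), np.int32(127), array([144, 150,  16,  17], dtype=int32)), (array([168.8, 194.1]), np.int32(1238), array([147, 173,  49,  49], dtype=int32)), (array([343.9, 196.2]), np.int32(29), array([342, 193,   5,   7], dtype=int32)), (array([326.3, 200.9]), np.int32(33), array([324, 198,   6,   7], dtype=int32)), (array([ 19.8, 285.6]), np.int32(62), array([ 10, 282,  19,  11], dtype=int32))]
```

View pics/scenec.png

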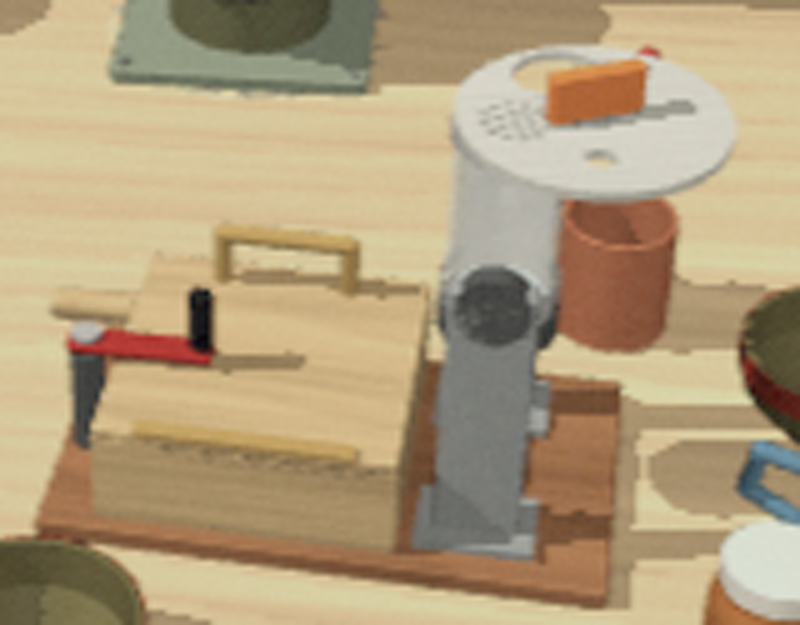

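View pics/topc.png

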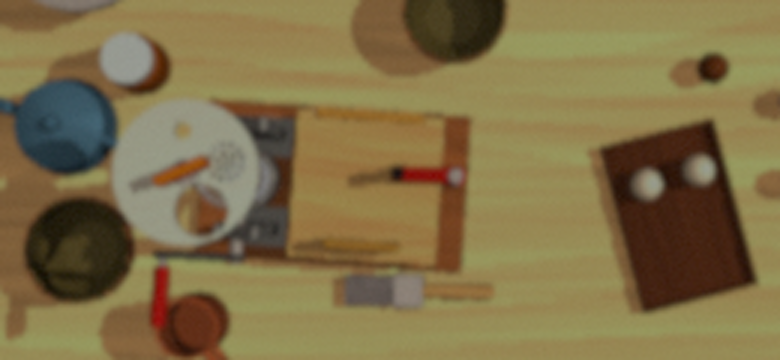

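The scene crop shows the latch across the lid, its black knob at +y of the pivot, the brass handle on the −x side, and the cap's big hole facing the robot. I'll write a row planner and bring the wrist camera over the station.

```bash
cat >> h.py <<'E'
def down(yaw,tilt=0):  # tool down at yaw; tilt deg about the tool's y
    return (R.from_euler('xyz',[180,0,yaw],degrees=True)*R.from_euler('y',tilt,degrees=True))
def plan(wps,step=50,start=None):
    """wps: (x,y,z,Rot or yaw,grip[,step]) -> prints rows in calls of 12"""
    import json
    Rm,p=tool() if start is None else start
    r=R.from_matrix(Rm); rows=[]
    for w in wps:
        if w[0]=='wait': rows+= [dict(gripper=w[2])]*w[1]; continue
        P=np.array(w[:3],float); q=w[3] if isinstance(w[3],R) else down(w[3]); st=w[5] if len(w)>5 else step
        p0,r0=p.copy(),r; rv=(r0.inv()*q).as_rotvec()
        n=max(1,int(np.ceil(np.linalg.norm(P-p0)/st)),int(np.ceil(np.degrees(np.linalg.norm(rv))/9)))
        for i in range(1,n+1):
            tp=p0+(P-p0)*i/n; tr=r0*R.from_rotvec(rv*i/n)
            d=np.round(r.as_matrix().T@(tp-p)/500,3); a=np.round(np.degrees((r.inv()*tr).as_rotvec())/30,3)
            p=p+r.as_matrix()@(d*500); r=r*R.from_rotvec(np.radians(a*30))
            rows.append({k:float(v) for k,v in zip(('tx','ty','tz','rx','ry','rz'),[*d,*a]) if v}|{'gripper':w[4]})
    for i in range(0,len(rows),12): print(json.dumps(rows[i:i+12]).replace(' ',''))
E
python3 -c "
from h import *
plan([(216,532,350,158,-1,55),(480,130,350,180,-1,55)])"
```

```text
[{"tz":-0.105,"rz":-0.001,"gripper":-1},{"ty":-0.001,"tz":-0.104,"rx":-0.001,"rz":-0.001,"gripper":-1},{"tz":-0.105,"rz":-0.002,"gripper":-1},{"tx":-0.088,"ty":-0.061,"rz":-0.081,"gripper":-1},{"tx":-0.085,"ty":-0.064,"rz":-0.082,"gripper":-1},{"tx":-0.082,"ty":-0.069,"rz":-0.081,"gripper":-1},{"tx":-0.08,"ty":-0.071,"rz":-0.082,"gripper":-1},{"tx":-0.076,"ty":-0.075,"rz":-0.081,"gripper":-1},{"tx":-0.073,"ty":-0.078,"rz":-0.082,"gripper":-1},{"tx":-0.069,"ty":-0.081,"rz":-0.081,"gripper":-1},{"tx":-0.066,"ty":-0.085,"rz":-0.081,"gripper":-1},{"tx":-0.063,"ty":-0.086,"rz":-0.082,"gripper":-1}]
```

>>> {"fn": "send_rows", "kwargs": {"motion": [{"tz": -0.105, "gripper": -1}, {"tz": -0.105, "gripper": -1}, {"tz": -0.105, "gripper": -1}, {"tx": -0.088, "ty": -0.061, "rz": -0.081, "gripper": -1}, {"tx": -0.085, "ty": -0.064, "rz": -0.082, "gripper": -1}, {"tx": -0.082, "ty": -0.069, "rz": -0.081, "gripper": -1}, {"tx": -0.08, "ty": -0.071, "rz": -0.082, "gripper": -1}, {"tx": -0.076, "ty": -0.075, "rz": -0.081, "gripper": -1}, {"tx": -0.073, "ty": -0.078, "rz": -0.082, "gripper": -1}, {"tx": -0.069, "ty": -0.081, "rz": -0.081, "gripper": -1}, {"tx": -0.066, "ty": -0.085, "rz": -0.081, "gripper": -1}, {"tx": -0.063, "ty": -0.086, "rz": -0.082, "gripper": -1}]}}

```text
invalid input at $.motion[0]: expected keys tx, ty, tz, rx, ry, rz, gripper
```

Run:
```python
from h import *
np.set_printoptions(precision=1,suppress=True)
w=V('wrist');w.save('w1',None,1.5);print(tool()[1],env.state()['ee_rot'],w.c)
import pickle;pickle.dump(w,open('w1.pkl','wb'))
for n,lo,hi in(('red',(0,170,90),(6,255,255)),('red2',(174,170,90),(180,255,255)),('orange',(7,190,150),(16,255,255)),('black',(0,0,0),(180,255,40))):
    print(n,[(b[0],b[1],b[2]) for b in w.blobs(lo,hi,40)])
```

```text
[216.3 532.6 193. ] [-180.    -0.   157.9] [146.6 561.5 384.5]
red []
red2 []
orange []
black [(array([390.5,  83. ]), np.int32(1149), array([367,  57,  53,  58], dtype=int32)), (array([476.1,  88. ]), np.int32(584), array([431,  79,  81,  16], dtype=int32)), (array([491.7, 149.4]), np.int32(2977), array([446, 112,  66,  84], dtype=int32)), (array([249.5, 312.1]), np.int32(60581), array([  0, 209, 512, 175], dtype=int32))]
```

View pics/w1.png

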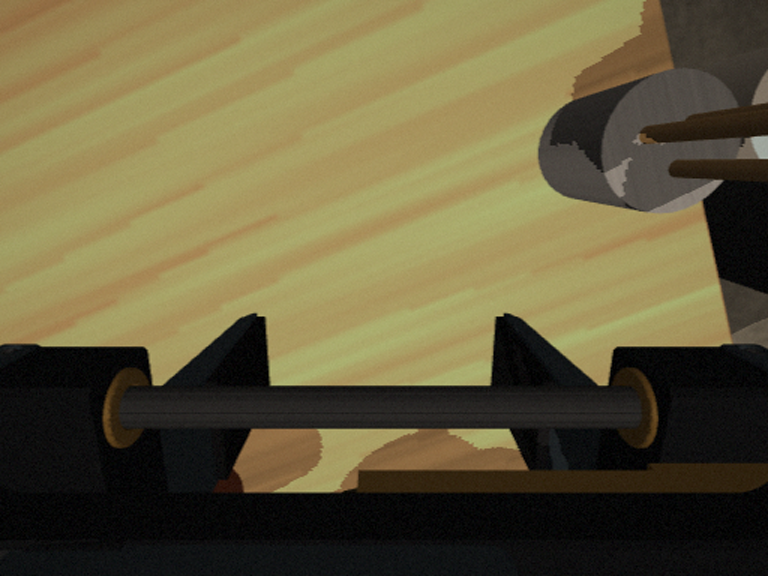

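The wrist view's lower half is covered by the fingers, so the useful part looks toward tool +x. Every row also has to carry all the keys. I'll adjust for both.

```bash
sed -i "s/ if v}|{'gripper'/}|{'gripper'/; s/\[dict(gripper=w\[2\])\]/[dict(tx=0,ty=0,tz=0,rx=0,ry=0,rz=0,gripper=w[2])]/; s/\.replace(' ','')/.replace(' ','').replace('.0,',',').replace('-0,','0,')/" h.py
python3 -c "
from h import *
plan([(216,532,365,158,-1,60),(600,130,365,180,-1,62)])"
```

```text
[{"tx":0,"ty":-0.001,"tz":-0.115,"rx":0,"ry":0,"rz":-0.001,"gripper":-1},{"tx":0,"ty":0,"tz":-0.114,"rx":-0.001,"ry":0,"rz":-0.001,"gripper":-1},{"tx":0,"ty":0,"tz":-0.115,"rx":0,"ry":0,"rz":-0.001,"gripper":-1},{"tx":-0.113,"ty":-0.051,"tz":0,"rx":0,"ry":0,"rz":-0.082,"gripper":-1},{"tx":-0.11,"ty":-0.056,"tz":0,"rx":0,"ry":0,"rz":-0.081,"gripper":-1},{"tx":-0.108,"ty":-0.06,"tz":0,"rx":0,"ry":0,"rz":-0.082,"gripper":-1},{"tx":-0.105,"ty":-0.065,"tz":0,"rx":0,"ry":0,"rz":-0.081,"gripper":-1},{"tx":-0.102,"ty":-0.069,"tz":0,"rx":0,"ry":0,"rz":-0.082,"gripper":-1},{"tx":-0.099,"ty":-0.074,"tz":0,"rx":0,"ry":0,"rz":-0.081,"gripper":-1},{"tx":-0.096,"ty":-0.077,"tz":0,"rx":0,"ry":0,"rz":-0.082,"gripper":-1},{"tx":-0.093,"ty":-0.082,"tz":0,"rx":0,"ry":0,"rz":-0.081,"gripper":-1},{"tx":-0.089,"ty":-0.086,"tz":0,"rx":0,"ry":0,"rz":-0.082,"gripper":-1}]
```

>>> {"fn": "send_rows", "kwargs": {"motion": [{"tx": 0, "ty": 0, "tz": -0.115, "rx": 0, "ry": 0, "rz": 0, "gripper": -1}, {"tx": 0, "ty": 0, "tz": -0.114, "rx": 0, "ry": 0, "rz": 0, "gripper": -1}, {"tx": 0, "ty": 0, "tz": -0.115, "rx": 0, "ry": 0, "rz": 0, "gripper": -1}, {"tx": -0.113, "ty": -0.051, "tz": 0, "rx": 0, "ry": 0, "rz": -0.082, "gripper": -1}, {"tx": -0.11, "ty": -0.056, "tz": 0, "rx": 0, "ry": 0, "rz": -0.081, "gripper": -1}, {"tx": -0.108, "ty": -0.06, "tz": 0, "rx": 0, "ry": 0, "rz": -0.082, "gripper": -1}, {"tx": -0.105, "ty": -0.065, "tz": 0, "rx": 0, "ry": 0, "rz": -0.081, "gripper": -1}, {"tx": -0.102, "ty": -0.069, "tz": 0, "rx": 0, "ry": 0, "rz": -0.082, "gripper": -1}, {"tx": -0.099, "ty": -0.074, "tz": 0, "rx": 0, "ry": 0, "rz": -0.081, "gripper": -1}, {"tx": -0.096, "ty": -0.077, "tz": 0, "rx": 0, "ry": 0, "rz": -0.082, "gripper": -1}, {"tx": -0.093, "ty": -0.082, "tz": 0, "rx": 0, "ry": 0, "rz": -0.081, "gripper": -1}, {"tx": -0.089, "ty": -0.086, "tz": 0, "rx": 0, "ry": 0, "rz": -0.082, "gripper": -1}]}}

```text
time_s: 1.8
ee_pos: [600.7, 128.2, 365.3]
ee_rot: [180.0, 0.0, 180.0]
force: [1.3, 0.2, 0.2]
gripper_width: 91.3
gripper_force: 0.0
```

Run:
```python
from h import *
np.set_printoptions(precision=1,suppress=True)
w=V('wrist');w.save('w2',None,1.5);print(tool()[1],env.state()['ee_rot'],w.c)
import pickle;pickle.dump(w,open('w2.pkl','wb'))
for n,lo,hi in(('red',(0,170,90),(6,255,255)),('red2',(174,170,90),(180,255,255)),('orange',(7,190,150),(16,255,255)),('black',(0,0,0),(180,255,40))):
    print(n,[(b[0],b[1],b[2]) for b in w.blobs(lo,hi,40)])
```

```text
[605.5 121.7 363.4] [-179.7    0.2  179.7] [525.3 128.8 556.8]
red [(array([402.7,  16.9]), np.int32(624), array([391,   0,  25,  35], dtype=int32)), (array([159.8, 127.9]), np.int32(431), array([142, 121,  47,  15], dtype=int32))]
red2 []
orange [(array([383.7, 144.7]), np.int32(408), array([356, 129,  63,  30], dtype=int32))]
black [(array([369.6,   7.9]), np.int32(57), array([367,   0,   5,  19], dtype=int32)), (array([26.2, 91.2]), np.int32(816), array([  0,  17,  55, 130], dtype=int32)), (array([453.9,  54.5]), np.int32(1972), array([409,  25,  77,  80], dtype=int32)), (array([345.7,  52.8]), np.int32(131), array([321,  51,  51,   4], dtype=int32)), (array([180.9, 130.5]), np.int32(146), array([174, 125,  16,  12], dtype=int32)), (array([293.5, 170. ]), np.int32(46), array([288, 166,  11,   8], dtype=int32)), (array([249.7, 314.2]), np.int32(56768), array([  0, 208, 512, 176], dtype=int32)), (array([216.5, 283.2]), np.int32(105), array([186, 280,  70,   5], dtype=int32))]
```

View pics/w2.png

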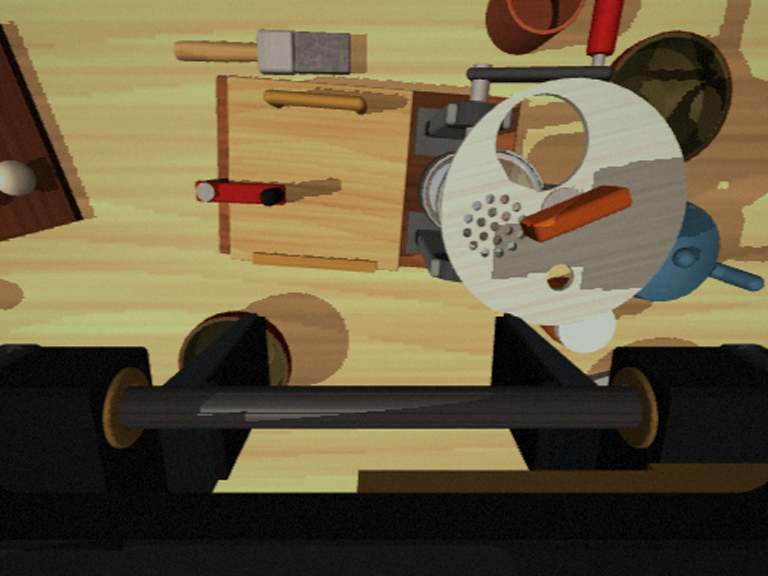

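The wrist view shows the latch pivot near (136,127), the latch knob near (181,130), the orange knob near (384,145) and the handle between (180,66) and (242,68). The crank sleeve is at (402,17). The arm was still settling in that frame, so I'll retake it and measure.

Run:
```python
from h import *
np.set_printoptions(precision=1,suppress=True)
for k in range(4): w=V('wrist')
print(tool()[1],env.state()['ee_rot'],env.state()['time_s'],w.c);w.save('w3',None,1.5)
import pickle;pickle.dump(w,open('w3.pkl','wb'))
hsv=cv2.cvtColor(w.im,cv2.COLOR_RGB2HSV)
def cen(lo,hi,box):
    m=cv2.inRange(hsv,np.array(lo),np.array(hi)); mm=np.zeros_like(m); x0,y0,x1,y1=box; mm[y0:y1,x0:x1]=m[y0:y1,x0:x1]
    n,l,st,c=cv2.connectedComponentsWithStats(mm); i=1+np.argmax(st[1:,4]); pts=cv2.findNonZero((l==i).astype(np.uint8))
    return c[i],st[i],cv2.minAreaRect(pts),pts[:,0]
for n,lo,hi,b in(('red lever',(0,150,80),(6,255,255),(110,100,220,160)),('blk knob',(0,0,0),(180,255,45),(150,100,220,160)),('orange',(6,150,100),(17,255,255),(330,100,440,180)),('grey pivot',(0,0,60),(180,90,255),(125,110,150,145)),('sleeve',(0,150,60),(6,255,255),(370,0,430,60))):
    c,st,mr,_=cen(lo,hi,b);print(n,c,st,mr)
# cap disc: whitish pixels
m=cv2.inRange(hsv,np.array((10,0,90)),np.array((40,90,255)));m[:, :290]=0;m[240:]=0
cs,_=cv2.findContours(m,0,1);c=max(cs,key=cv2.contourArea);print('cap ell',cv2.fitEllipse(cv2.convexHull(c)),cv2.minEnclosingCircle(c), w.on(*cv2.minEnclosingCircle(c)[0],272))
```

```text
[599.2 130.1 365. ] [180.   -0.1 179.9] 2.05 [524.9 129.9 556.1]
red lever [159.1 129. ] [139 123  50  14 454] ((163.5, 129.5), (13.0, 49.0), 90.0)
blk knob [180.3 131.8] [173 126  16  13 151] ((180.4705810546875, 131.88235473632812), (10.6715669631958, 15.522278785705566), 75.96376037597656)
orange [383.7 143.6] [ 346  126   74   36 1024] ((383.393798828125, 141.90708923339844), (19.310277938842773, 73.83341217041016), 67.7509765625)
grey pivot [135.9 128.8] [130 123  13  12 121] ((136.0, 128.5), (11.0, 12.0), 90.0)
sleeve [401.3  17.7] [390   0  25  38 658] ((401.48712158203125, 18.323848724365234), (18.3763427734375, 40.393680572509766), 9.865806579589844)
cap ell ((374.38507080078125, 139.35145568847656), (164.47035217285156, 186.3089141845703), 1.4667229652404785) ((373.16827392578125, 142.56414794921875), 94.0528564453125) [555.7 241.8 272. ]
```

View pics/w3.png

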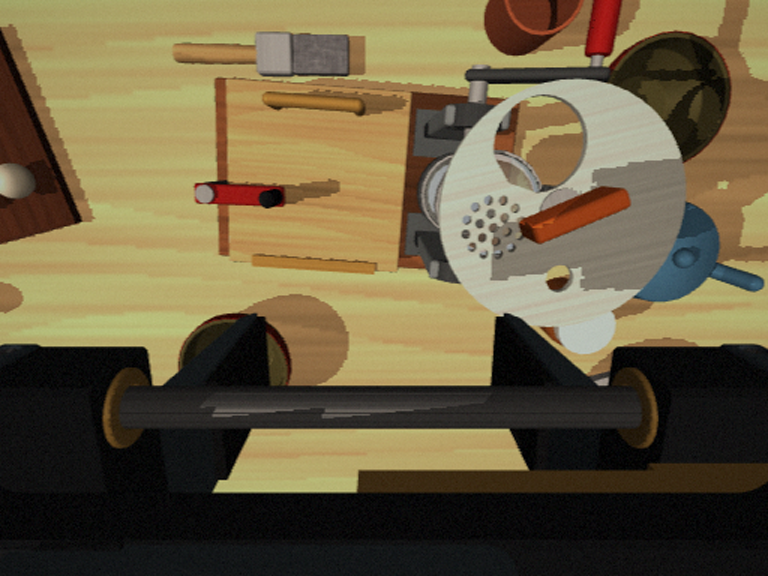

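Run:
```python
from h import *
import pickle
np.set_printoptions(precision=1,suppress=True)
w=pickle.load(open('w3.pkl','rb'));t=V('top')
P1=w.on(375.7,135.3,272);print('capc',P1)
for z in(85,95,105,115):
    P2=w.on(136,128.7,z);K=w.on(180,131.5,z+25);d=P1-P2
    print(z,P2[:2],'dist',np.hypot(*d[:2]),'yaw',np.degrees(np.arctan2(d[1],d[0])-np.arctan2(286,-20)),'knob?',K[:2],np.hypot(*(K-P2)[:2]),'top px',t.pr(P2))
for n,p,z in(('baseSW',(145,52.5),15),('baseSE',(148,168.5),15),('hL',(178,66),118),('hR',(242.5,70),118),('kn1',(348,156.),302),('kn2',(420,125.5),302)):print(n,w.on(*p,z))
gray=cv2.cvtColor(w.im,cv2.COLOR_RGB2HSV)
```

```text
capc [549.  243.5 272. ]
85 [553.8 -49.1] dist 292.6146286924537 yaw -3.065799148253762 knob? [556.5  23.8] 72.94790640379996 top px [262.4 197.9]
95 [553.2 -45.3] dist 288.8053365045684 yaw -3.175340452581572 knob? [555.8  26.2] 71.52437295369383 top px [261.4 198. ]
105 [552.6 -41.5] dist 284.99712817373705 yaw -3.287809617992359 knob? [555.1  28.6] 70.10086533956665 top px [260.5 198.1]
115 [552.  -37.7] dist 281.19004773658713 yaw -3.4033247173689745 knob? [554.3  30.9] 68.677385167961 top px [259.5 198.2]
baseSW [435.  -47.9  15. ]
baseSE [629.1 -61.4  15. ]
hL [469.1  28.8 118. ]
hR [474.4 115.8 118. ]
kn1 [563.7 209.9 302. ]
kn2 [538.7 267.1 302. ]
```

Station fit: origin ≈ (547, 200.5), yaw ≈ −3.4°. Latch pivot, cap centre, handle and base edges all agree with it, and the cap is at about +0.3 rad. The latch comes first.

```bash
cat >> h.py <<'E'
SY=np.radians(-3.4); S0=np.array([547,200.5]); YD=-3.4
def S(x,y): c,s=np.cos(SY),np.sin(SY); return S0+[c*x-s*y,s*x+c*y]
E
python3 - <<'E'
from h import *
k=lambda a:S(20-70*np.sin(a),-243+70*np.cos(a))
A=[(*k(0),220,86.6,-.2,55),(*k(0),108,86.6,-.2,40),('wait',3,1)]
A+=[(*k(a),108,86.6,1,60) for a in np.linspace(0,1.62,14)[1:]]+[('wait',2,-.1),(*k(1.62),230,86.6,-.1,50)]
print(k(0),k(1.62));plan(A)
E
```

```text
[556.70479393  26.6183823 ] [482.55694468 -42.54879132]
[{"tx":0.008,"ty":-0.019,"tz":0.026,"rx":0,"ry":0,"rz":0.283,"gripper":-0.2},{"tx":0.004,"ty":-0.02,"tz":0.027,"rx":0,"ry":0,"rz":0.283,"gripper":-0.2},{"tx":0.002,"ty":-0.02,"tz":0.026,"rx":0,"ry":0,"rz":0.283,"gripper":-0.2},{"tx":-0.001,"ty":-0.021,"tz":0.027,"rx":0,"ry":-0.001,"rz":0.283,"gripper":-0.2},{"tx":-0.004,"ty":-0.02,"tz":0.026,"rx":0,"ry":0,"rz":0.282,"gripper":-0.2},{"tx":-0.007,"ty":-0.019,"tz":0.027,"rx":0,"ry":0,"rz":0.283,"gripper":-0.2},{"tx":-0.01,"ty":-0.017,"tz":0.026,"rx":0,"ry":0,"rz":0.283,"gripper":-0.2},{"tx":-0.013,"ty":-0.017,"tz":0.026,"rx":0,"ry":0,"rz":0.283,"gripper":-0.2},{"tx":-0.014,"ty":-0.014,"tz":0.027,"rx":0,"ry":0,"rz":0.283,"gripper":-0.2},{"tx":-0.017,"ty":-0.012,"tz":0.026,"rx":0,"ry":0,"rz":0.283,"gripper":-0.2},{"tx":-0.018,"ty":-0.009,"tz":0.027,"rx":0,"ry":-0.001,"rz":0.283,"gripper":-0.2},{"tx":0,"ty":0,"tz":0.075,"rx":0,"ry":0,"rz":0,"gripper":-0.2}]
[{"tx":0,"ty":0,"tz":0.074,"rx":0,"ry":0,"rz":0,"gripper":-0.2},{"tx":0,"ty":0,"tz":0.075,"rx":0,"ry":0,"rz":0,"gripper":-0.2},{"
[... 631 characters left out ...]
"tx":-0.014,"ty":-0.011,"tz":0,"rx":0,"ry":0,"rz":0,"gripper":1},{"tx":-0.015,"ty":-0.008,"tz":0,"rx":0,"ry":0,"rz":0,"gripper":1},{"tx":-0.016,"ty":-0.007,"tz":0,"rx":0,"ry":0,"rz":0,"gripper":1},{"tx":-0.017,"ty":-0.004,"tz":0,"rx":0,"ry":0,"rz":0,"gripper":1},{"tx":-0.017,"ty":-0.003,"tz":0,"rx":0,"ry":0,"rz":0,"gripper":1},{"tx":-0.018,"ty":0,"tz":0,"rx":0,"ry":0,"rz":0,"gripper":1},{"tx":0,"ty":0,"tz":0,"rx":0,"ry":0,"rz":0,"gripper":-0.1},{"tx":0,"ty":0,"tz":0,"rx":0,"ry":0,"rz":0,"gripper":-0.1},{"tx":0,"ty":0,"tz":-0.081,"rx":0,"ry":0,"rz":0,"gripper":-0.1},{"tx":0,"ty":0,"tz":-0.082,"rx":0,"ry":0,"rz":0,"gripper":-0.1},{"tx":0,"ty":0,"tz":-0.081,"rx":0,"ry":0,"rz":0,"gripper":-0.1}]
```

>>> {"fn": "send_rows", "kwargs": {"motion": [{"tx": 0.008, "ty": -0.019, "tz": 0.026, "rx": 0, "ry": 0, "rz": 0.283, "gripper": -0.2}, {"tx": 0.004, "ty": -0.02, "tz": 0.027, "rx": 0, "ry": 0, "rz": 0.283, "gripper": -0.2}, {"tx": 0.002, "ty": -0.02, "tz": 0.026, "rx": 0, "ry": 0, "rz": 0.283, "gripper": -0.2}, {"tx": -0.001, "ty": -0.021, "tz": 0.027, "rx": 0, "ry": 0, "rz": 0.283, "gripper": -0.2}, {"tx": -0.004, "ty": -0.02, "tz": 0.026, "rx": 0, "ry": 0, "rz": 0.282, "gripper": -0.2}, {"tx": -0.007, "ty": -0.019, "tz": 0.027, "rx": 0, "ry": 0, "rz": 0.283, "gripper": -0.2}, {"tx": -0.01, "ty": -0.017, "tz": 0.026, "rx": 0, "ry": 0, "rz": 0.283, "gripper": -0.2}, {"tx": -0.013, "ty": -0.017, "tz": 0.026, "rx": 0, "ry": 0, "rz": 0.283, "gripper": -0.2}, {"tx": -0.014, "ty": -0.014, "tz": 0.027, "rx": 0, "ry": 0, "rz": 0.283, "gripper": -0.2}, {"tx": -0.017, "ty": -0.012, "tz": 0.026, "rx": 0, "ry": 0, "rz": 0.283, "gripper": -0.2}, {"tx": -0.018, "ty": -0.009, "tz": 0.027, "rx": 0, "ry": 0, "rz": 0.283, "gripper": -0.2}, {"tx": 0, "ty": 0, "tz": 0.075, "rx": 0, "ry": 0, "rz": 0, "gripper": -0.2}]}}

```text
time_s: 3.6
ee_pos: [558.1, 27.0, 184.2]
ee_rot: [179.7, -0.0, 86.6]
force: [-0.5, -0.4, -0.1]
gripper_width: 54.6
gripper_force: 0.0
```

>>> {"fn": "send_rows", "kwargs": {"motion": [{"tx": 0, "ty": 0, "tz": 0.05, "rx": 0, "ry": 0, "rz": 0, "gripper": -0.2}, {"tx": 0, "ty": 0, "tz": 0.05, "rx": 0, "ry": 0, "rz": 0, "gripper": -0.2}, {"tx": 0, "ty": 0, "tz": 0.049, "rx": 0, "ry": 0, "rz": 0, "gripper": -0.2}, {"tx": 0, "ty": 0, "tz": 0, "rx": 0, "ry": 0, "rz": 0, "gripper": -0.2}, {"tx": 0, "ty": 0, "tz": 0, "rx": 0, "ry": 0, "rz": 0, "gripper": 1}, {"tx": 0, "ty": 0, "tz": 0, "rx": 0, "ry": 0, "rz": 0, "gripper": 1}, {"tx": 0, "ty": 0, "tz": 0, "rx": 0, "ry": 0, "rz": 0, "gripper": 1}, {"tx": 0, "ty": 0, "tz": 0, "rx": 0, "ry": 0, "rz": 0, "gripper": 1}], "grip_force": 8}}

```text
time_s: 4.6
ee_pos: [557.6, 25.7, 108.2]
ee_rot: [180.0, -0.0, 86.5]
force: [-1.2, 0.6, -0.3]
gripper_width: 17.7
gripper_force: 0.5
```

>>> {"fn": "send_rows", "kwargs": {"motion": [{"tx": 0, "ty": 0, "tz": 0, "rx": 0, "ry": 0, "rz": 0, "gripper": 1}, {"tx": -0.001, "ty": -0.018, "tz": 0, "rx": 0, "ry": 0, "rz": 0, "gripper": 1}, {"tx": -0.003, "ty": -0.017, "tz": 0, "rx": 0, "ry": 0, "rz": 0, "gripper": 1}, {"tx": -0.006, "ty": -0.016, "tz": 0, "rx": 0, "ry": 0, "rz": 0, "gripper": 1}, {"tx": -0.007, "ty": -0.016, "tz": 0, "rx": 0, "ry": 0, "rz": 0, "gripper": 1}, {"tx": -0.009, "ty": -0.015, "tz": 0, "rx": 0, "ry": 0, "rz": 0, "gripper": 1}, {"tx": -0.011, "ty": -0.013, "tz": 0, "rx": 0, "ry": 0, "rz": 0, "gripper": 1}, {"tx": -0.013, "ty": -0.012, "tz": 0, "rx": 0, "ry": 0, "rz": 0, "gripper": 1}]}}

```text
time_s: 5.6
ee_pos: [502.3, 3.6, 107.9]
ee_rot: [180.0, -0.0, 86.6]
force: [2.5, 0.2, 3.5]
gripper_width: 15.6
gripper_force: 8.0
```

>>> {"fn": "send_rows", "kwargs": {"motion": [{"tx": -0.014, "ty": -0.011, "tz": 0, "rx": 0, "ry": 0, "rz": 0, "gripper": 1}, {"tx": -0.015, "ty": -0.008, "tz": 0, "rx": 0, "ry": 0, "rz": 0, "gripper": 1}, {"tx": -0.016, "ty": -0.007, "tz": 0, "rx": 0, "ry": 0, "rz": 0, "gripper": 1}, {"tx": -0.017, "ty": -0.004, "tz": 0, "rx": 0, "ry": 0, "rz": 0, "gripper": 1}, {"tx": -0.017, "ty": -0.003, "tz": 0, "rx": 0, "ry": 0, "rz": 0, "gripper": 1}, {"tx": -0.018, "ty": 0, "tz": 0, "rx": 0, "ry": 0, "rz": 0, "gripper": 1}, {"tx": 0, "ty": 0, "tz": 0, "rx": 0, "ry": 0, "rz": 0, "gripper": 1}, {"tx": 0, "ty": 0, "tz": 0, "rx": 0, "ry": 0, "rz": 0, "gripper": 1}]}}

```text
time_s: 6.6
ee_pos: [483.4, -43.8, 107.7]
ee_rot: [180.0, 0.0, 86.6]
force: [4.2, 0.6, 2.4]
gripper_width: 15.4
gripper_force: 8.0
```

>>> {"fn": "send_rows", "kwargs": {"motion": [{"tx": 0, "ty": 0, "tz": 0, "rx": 0, "ry": 0, "rz": 0, "gripper": -0.1}, {"tx": 0, "ty": 0, "tz": 0, "rx": 0, "ry": 0, "rz": 0, "gripper": -0.1}, {"tx": 0, "ty": 0, "tz": -0.08, "rx": 0, "ry": 0, "rz": 0, "gripper": -0.1}, {"tx": 0, "ty": 0, "tz": -0.08, "rx": 0, "ry": 0, "rz": 0, "gripper": -0.1}, {"tx": 0, "ty": 0, "tz": -0.08, "rx": 0, "ry": 0, "rz": 0, "gripper": -0.1}, {"tx": 0, "ty": 0, "tz": 0, "rx": 0, "ry": 0, "rz": 0, "gripper": -0.1}]}}

```text
time_s: 7.35
ee_pos: [484.1, -43.5, 230.2]
ee_rot: [179.7, 0.0, 86.6]
force: [-0.4, -0.1, 0.8]
gripper_width: 49.8
gripper_force: 0.0
```

Run:
```python
from h import *
np.set_printoptions(precision=1,suppress=True)
w=V('wrist');t=V('top')
print(tool()[1])
print(w.blobs((0,150,80),(6,255,255),40)); print(t.blobs((0,150,80),(8,255,255),20))
print('expect lever mid',t.pr([*S(20-35,-243),98]),w.pr([*S(20-35,-243),98]))
```

```text
[482.1 -43.3 227. ]
[(array([284.6, 176.6]), np.int32(975), array([246, 166,  80,  22], dtype=int32))]
[(array([162.4, 238.4]), np.int32(68), array([160, 229,   6,  21], dtype=int32))]
expect lever mid [260.4 207.9] [283.3 175.5]
```

Latch is at about 1.6 rad, matching the predicted pixels. Next the lid: grip the bar and swing it along its arc with the tool kept vertical.

Run:
```python
from h import *
f0=np.arctan2(43,-160)
def k(a): x=92.5+165.7*np.cos(f0-a); return (*S(x,-138),75+165.7*np.sin(f0-a)-19+1)
A=[(*k(0)[:2],200,86.6,.1,55),(*k(0),86.6,.1,35),('wait',5,1)]
A+=[(*k(a),86.6,1,60) for a in np.linspace(0,1.62,20)[1:]]+[('wait',2,1)]
print(k(0),k(1.62));plan(A)
```

```text
(np.float64(471.4127423969567), np.float64(66.74737850751427), np.float64(100.00586629808393)) (np.float64(681.8877482726162), np.float64(54.24285907471733), np.float64(214.7129677543245))
[{"tx":0.073,"ty":-0.011,"tz":0.018,"rx":-0.001,"ry":0,"rz":0,"gripper":0.1},{"tx":0.073,"ty":-0.012,"tz":0.018,"rx":-0.002,"ry":0,"rz":-0.001,"gripper":0.1},{"tx":0.072,"ty":-0.011,"tz":0.018,"rx":-0.001,"ry":0,"rz":0,"gripper":0.1},{"tx":0,"ty":0,"tz":0.067,"rx":0,"ry":0,"rz":0,"gripper":0.1},{"tx":0,"ty":0,"tz":0.066,"rx":0,"ry":0,"rz":0,"gripper":0.1},{"tx":0,"ty":0,"tz":0.067,"rx":0,"ry":0,"rz":0,"gripper":0.1},{"tx":0,"ty":0,"tz":0,"rx":0,"ry":0,"rz":0,"gripper":1},{"tx":0,"ty":0,"tz":0,"rx":0,"ry":0,"rz":0,"gripper":1},{"tx":0,"ty":0,"tz":0,"rx":0,"ry":0,"rz":0,"gripper":1},{"tx":0,"ty":0,"tz":0,"rx":0,"ry":0,"rz":0,"gripper":1},{"tx":0,"ty":0,"tz":0,"rx":0,"ry":0,"rz":0,"gripper":1},{"tx":0,"ty":0.008,"tz":-0.027,"rx":0,"ry":0,"rz":0,"gripper":1}]
[{"tx":0,"ty":0.011,"tz":-0.026,"rx":0,"ry":0,"rz":0,"gripper":1},{"tx":0,"ty":0.013,"tz":-0.025,"rx":0,"ry":0,"rz":0,"gripper":1},{"tx":0,"ty":0
[... 431 characters left out ...]
pper":1},{"tx":0,"ty":0.026,"tz":-0.011,"rx":0,"ry":0,"rz":0,"gripper":1},{"tx":0,"ty":0.027,"tz":-0.009,"rx":0,"ry":0,"rz":0,"gripper":1},{"tx":0,"ty":0.027,"tz":-0.007,"rx":0,"ry":0,"rz":0,"gripper":1}]
[{"tx":0,"ty":0.028,"tz":-0.004,"rx":0,"ry":0,"rz":0,"gripper":1},{"tx":0,"ty":0.028,"tz":-0.002,"rx":0,"ry":0,"rz":0,"gripper":1},{"tx":0,"ty":0.028,"tz":0,"rx":0,"ry":0,"rz":0,"gripper":1},{"tx":0,"ty":0.028,"tz":0.003,"rx":0,"ry":0,"rz":0,"gripper":1},{"tx":0,"ty":0.028,"tz":0.005,"rx":0,"ry":0,"rz":0,"gripper":1},{"tx":0,"ty":0.027,"tz":0.008,"rx":0,"ry":0,"rz":0,"gripper":1},{"tx":0,"ty":0,"tz":0,"rx":0,"ry":0,"rz":0,"gripper":1},{"tx":0,"ty":0,"tz":0,"rx":0,"ry":0,"rz":0,"gripper":1}]
```

>>> {"fn": "send_rows", "kwargs": {"motion": [{"tx": 0.073, "ty": -0.011, "tz": 0.018, "rx": 0, "ry": 0, "rz": 0, "gripper": 0.1}, {"tx": 0.073, "ty": -0.012, "tz": 0.018, "rx": 0, "ry": 0, "rz": 0, "gripper": 0.1}, {"tx": 0.072, "ty": -0.011, "tz": 0.018, "rx": 0, "ry": 0, "rz": 0, "gripper": 0.1}, {"tx": 0, "ty": 0, "tz": 0.067, "rx": 0, "ry": 0, "rz": 0, "gripper": 0.1}, {"tx": 0, "ty": 0, "tz": 0.066, "rx": 0, "ry": 0, "rz": 0, "gripper": 0.1}, {"tx": 0, "ty": 0, "tz": 0.067, "rx": 0, "ry": 0, "rz": 0, "gripper": 0.1}, {"tx": 0, "ty": 0, "tz": 0, "rx": 0, "ry": 0, "rz": 0, "gripper": 0.1}, {"tx": 0, "ty": 0, "tz": 0, "rx": 0, "ry": 0, "rz": 0, "gripper": 1}, {"tx": 0, "ty": 0, "tz": 0, "rx": 0, "ry": 0, "rz": 0, "gripper": 1}, {"tx": 0, "ty": 0, "tz": 0, "rx": 0, "ry": 0, "rz": 0, "gripper": 1}, {"tx": 0, "ty": 0, "tz": 0, "rx": 0, "ry": 0, "rz": 0, "gripper": 1}, {"tx": 0, "ty": 0, "tz": 0, "rx": 0, "ry": 0, "rz": 0, "gripper": 1}], "grip_force": 12}}

```text
time_s: 8.95
ee_pos: [471.5, 66.5, 101.2]
ee_rot: [-179.9, -0.0, 86.5]
force: [-5.4, 0.3, 6.2]
gripper_width: 8.2
gripper_force: 11.2
```

Run:
```python
from h import *
a=V('scene');w=V('wrist')
A=cv2.resize(a.im[140:260,215:355],None,fx=4,fy=4,interpolation=cv2.INTER_CUBIC)[:384]
B=w.im[:,:][:,136:376]
im=np.hstack([cv2.resize(A,(480,384)),B]);cv2.imwrite('pics/g1.png',im[...,::-1])
print(a.pr([471.4,66.7,118]),a.pr([471.4,66.7,97]),env.state()['gripper_width'],env.state()['force'])
```

```text
[281.78519248 197.76639827] [281.6788243  203.24814453] 8.034402885436927 [-4.72642784  0.8430688   5.41032359]
```

View pics/g1.png

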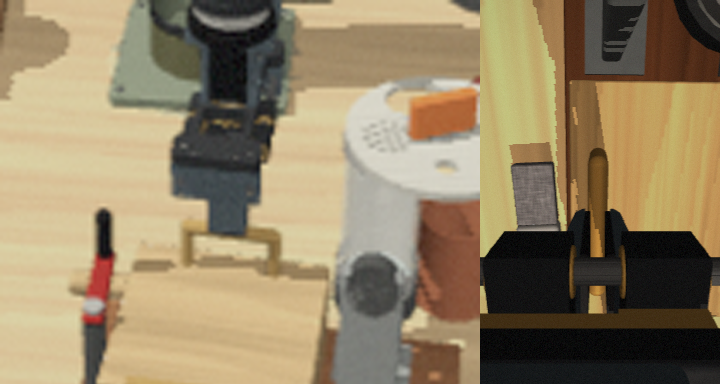

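Run:
```python
from h import *
a=V('scene');w=V('wrist')
print(a.pr([552.9,-43.4,100]),a.pr([471.5,66.5,101]),a.pr([471.5,66.5,118]),w.pr([471.5,66.5,101]),w.pr([471.5,100,118]),w.pr([471.5,100,97]))
A=cv2.resize(a.im[175:225,255:315],(480,400),interpolation=cv2.INTER_NEAREST)
B=cv2.resize(w.im[140:310,220:300],(188,400),interpolation=cv2.INTER_NEAREST)
cv2.imwrite('pics/g2.png',np.hstack([A,B])[...,::-1])
```

```text
[243.0023     215.74458083] [281.63253246 202.2253301 ] [281.71833287 197.78068623] [253.64347635 223.69464618] [250.28850822 181.58838802] [250.64140191 174.14226483]
```

View pics/g2.png

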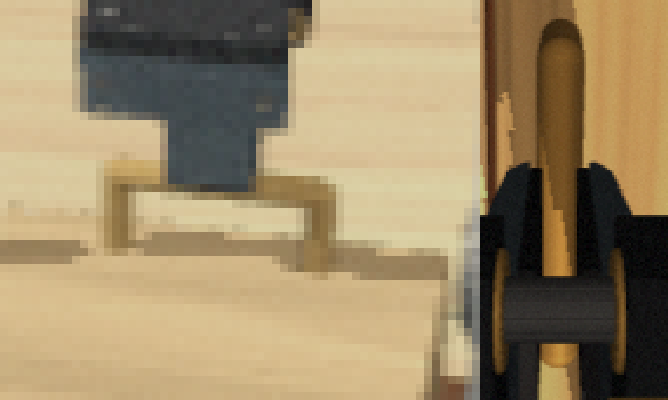

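The zoomed crop shows the fingertips ending level with the bar: 8.2 mm grip width on a 12 mm round bar, with the tips about 20 mm above the reported TCP. I'll reopen, go 15 mm deeper (safe either way), and grip again.

>>> {"fn": "send_rows", "kwargs": {"motion": [{"tx": 0, "ty": 0, "tz": 0, "rx": 0, "ry": 0, "rz": 0, "gripper": 0.1}, {"tx": 0, "ty": 0, "tz": 0, "rx": 0, "ry": 0, "rz": 0, "gripper": 0.1}, {"tx": 0, "ty": 0, "tz": 0.01, "rx": 0, "ry": 0, "rz": 0, "gripper": 0.1}, {"tx": 0, "ty": 0, "tz": 0.01, "rx": 0, "ry": 0, "rz": 0, "gripper": 0.1}, {"tx": 0, "ty": 0, "tz": 0.01, "rx": 0, "ry": 0, "rz": 0, "gripper": 0.1}, {"tx": 0, "ty": 0, "tz": 0, "rx": 0, "ry": 0, "rz": 0, "gripper": 0.1}, {"tx": 0, "ty": 0, "tz": 0, "rx": 0, "ry": 0, "rz": 0, "gripper": 1}, {"tx": 0, "ty": 0, "tz": 0, "rx": 0, "ry": 0, "rz": 0, "gripper": 1}, {"tx": 0, "ty": 0, "tz": 0, "rx": 0, "ry": 0, "rz": 0, "gripper": 1}, {"tx": 0, "ty": 0, "tz": 0, "rx": 0, "ry": 0, "rz": 0, "gripper": 1}, {"tx": 0, "ty": 0, "tz": 0, "rx": 0, "ry": 0, "rz": 0, "gripper": 1}]}}

```text
time_s: 10.52
ee_pos: [471.2, 66.5, 85.7]
ee_rot: [-179.8, -0.0, 86.5]
force: [-4.7, -0.2, 4.6]
gripper_width: 11.6
gripper_force: 12.0
```

Run:
```python
from h import *
a=V('scene')
A=cv2.resize(a.im[165:225,255:315],(480,480),interpolation=cv2.INTER_NEAREST)
cv2.imwrite('pics/g3.png',A[...,::-1]); print(env.state()['ee_pos'],env.state()['force'],a.pr(tool()[1]))
```

```text
[471.25105214  66.47829512  85.72154418] [-6.46618986  1.54541476  5.26730008] [281.55633929 206.12304576]
```

View pics/g3.png

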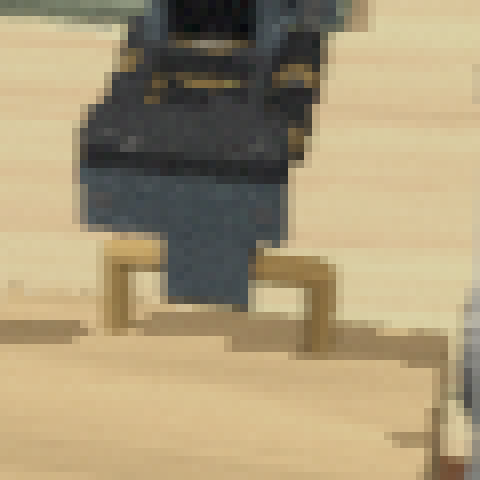

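Grip is now full: 11.6 mm on the bar, true tips about 17 mm short of the reported TCP. I'll run the opening arc.

>>> {"fn": "send_rows", "kwargs": {"motion": [{"tx": 0, "ty": 0.008, "tz": -0.027, "rx": 0, "ry": 0, "rz": 0, "gripper": 1}, {"tx": 0, "ty": 0.011, "tz": -0.026, "rx": 0, "ry": 0, "rz": 0, "gripper": 1}, {"tx": 0, "ty": 0.013, "tz": -0.025, "rx": 0, "ry": 0, "rz": 0, "gripper": 1}, {"tx": 0, "ty": 0.015, "tz": -0.024, "rx": 0, "ry": 0, "rz": 0, "gripper": 1}, {"tx": 0, "ty": 0.017, "tz": -0.023, "rx": 0, "ry": 0, "rz": 0, "gripper": 1}, {"tx": 0, "ty": 0.019, "tz": -0.021, "rx": 0, "ry": 0, "rz": 0, "gripper": 1}, {"tx": 0, "ty": 0, "tz": 0, "rx": 0, "ry": 0, "rz": 0, "gripper": 1}]}}

```text
time_s: 11.45
ee_pos: [512.4, 63.5, 161.0]
ee_rot: [-179.8, 0.0, 86.5]
force: [-11.0, -0.8, 10.5]
gripper_width: 11.7
gripper_force: 12.0
```

>>> {"fn": "send_rows", "kwargs": {"motion": [{"tx": 0, "ty": 0.016, "tz": -0.023, "rx": 0, "ry": 0, "rz": 0, "gripper": 1}, {"tx": 0, "ty": 0.02, "tz": -0.02, "rx": 0, "ry": 0, "rz": 0, "gripper": 1}, {"tx": 0, "ty": 0.022, "tz": -0.018, "rx": 0, "ry": 0, "rz": 0, "gripper": 1}, {"tx": 0, "ty": 0.024, "tz": -0.015, "rx": 0, "ry": 0, "rz": 0, "gripper": 1}, {"tx": 0, "ty": 0.025, "tz": -0.012, "rx": 0, "ry": 0, "rz": 0, "gripper": 1}, {"tx": 0, "ty": 0, "tz": 0, "rx": 0, "ry": 0, "rz": 0, "gripper": 1}]}}

```text
time_s: 12.2
ee_pos: [570.4, 59.3, 202.5]
ee_rot: [179.7, 0.1, 86.5]
force: [3.9, -3.9, -9.8]
gripper_width: 11.7
gripper_force: 12.0
```

>>> {"fn": "send_rows", "kwargs": {"motion": [{"tx": 0, "ty": 0.026, "tz": -0.006, "rx": 0, "ry": 0, "rz": 0, "gripper": 1}, {"tx": 0, "ty": 0.027, "tz": -0.005, "rx": 0, "ry": 0, "rz": 0, "gripper": 1}, {"tx": 0, "ty": 0.027, "tz": -0.004, "rx": 0, "ry": 0, "rz": 0, "gripper": 1}, {"tx": 0, "ty": 0.027, "tz": -0.001, "rx": 0, "ry": 0, "rz": 0, "gripper": 1}, {"tx": 0, "ty": 0.027, "tz": 0, "rx": 0, "ry": 0, "rz": 0, "gripper": 1}, {"tx": 0, "ty": 0, "tz": 0, "rx": 0, "ry": 0, "rz": 0, "gripper": 1}]}}

```text
time_s: 12.95
ee_pos: [636.8, 55.4, 213.0]
ee_rot: [179.7, 0.1, 86.5]
force: [0.5, -5.1, 4.0]
gripper_width: 11.8
gripper_force: 12.0
```

>>> {"fn": "send_rows", "kwargs": {"motion": [{"tx": 0, "ty": 0.027, "tz": 0.002, "rx": 0, "ry": 0, "rz": 0, "gripper": 1}, {"tx": 0, "ty": 0.027, "tz": 0.005, "rx": 0, "ry": 0, "rz": 0, "gripper": 1}, {"tx": 0, "ty": 0.025, "tz": 0.006, "rx": 0, "ry": 0, "rz": 0, "gripper": 1}, {"tx": 0, "ty": 0.014, "tz": 0.005, "rx": 0, "ry": 0, "rz": 0, "gripper": 1}, {"tx": 0, "ty": 0, "tz": 0, "rx": 0, "ry": 0, "rz": 0, "gripper": 1}]}}

```text
time_s: 13.58
ee_pos: [682.6, 52.2, 203.4]
ee_rot: [179.7, 0.1, 86.5]
force: [1.4, -6.2, 1.6]
gripper_width: 11.6
gripper_force: 12.0
```

Run:
```python
from h import *
a=V('scene')
A=cv2.resize(a.im[140:270,215:365],None,fx=4,fy=4,interpolation=cv2.INTER_CUBIC)
cv2.imwrite('pics/g4.png',A[...,::-1]); print(env.state()['ee_pos'],env.state()['force'])
```

```text
[682.48965747  52.22814758 203.39168722] [ 1.73050197 -5.73839186  1.12871355]
```

View pics/g4.png

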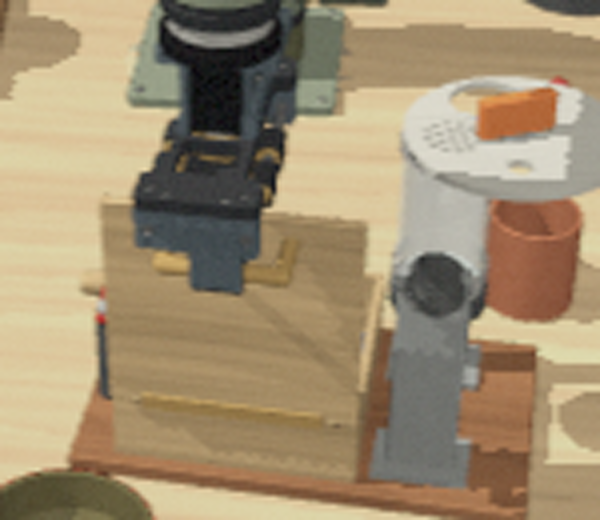

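The lid stands just past vertical. I'll release, rise, and go to the cap knob.

Run:
```python
from h import *
c=S(0,43);p=tool()[1]
plan([('wait',3,.43),(p[0],p[1],355,86.6,.43,50),(*c,340,113.6,-.3,60),('wait',2,-.3),(*c,262,113.6,-.3,20),('wait',6,1)]);print(c)
print('turn');plan([(*c,262,173.6,1),('wait',2,1)],start=(down(113.6).as_matrix(),np.array([*c,262])))
```

```text
[{"tx":0,"ty":0,"tz":0,"rx":0,"ry":0,"rz":0,"gripper":0.43},{"tx":0,"ty":0,"tz":0,"rx":0,"ry":0,"rz":0,"gripper":0.43},{"tx":0,"ty":0,"tz":0,"rx":0,"ry":0,"rz":0,"gripper":0.43},{"tx":0,"ty":0,"tz":-0.076,"rx":0.002,"ry":0.001,"rz":-0.001,"gripper":0.43},{"tx":0,"ty":0.001,"tz":-0.076,"rx":0.003,"ry":0.001,"rz":0,"gripper":0.43},{"tx":0,"ty":0,"tz":-0.075,"rx":0.002,"ry":0.001,"rz":-0.001,"gripper":0.43},{"tx":0,"ty":0,"tz":-0.076,"rx":0.003,"ry":0.001,"rz":0,"gripper":0.43},{"tx":0.091,"ty":-0.072,"tz":0.007,"rx":0,"ry":0,"rz":-0.225,"gripper":-0.3},{"tx":0.1,"ty":-0.061,"tz":0.008,"rx":0,"ry":0,"rz":-0.225,"gripper":-0.3},{"tx":0.105,"ty":-0.049,"tz":0.007,"rx":0,"ry":0,"rz":-0.225,"gripper":-0.3},{"tx":0.111,"ty":-0.036,"tz":0.008,"rx":0,"ry":0,"rz":-0.225,"gripper":-0.3},{"tx":0,"ty":0,"tz":0,"rx":0,"ry":0,"rz":0,"gripper":-0.3}]
[{"tx":0,"ty":0,"tz":0,"rx":0,"ry":0,"rz":0,"gripper":-0.3},{"tx":0,"ty":0,"tz":0.039,"rx":0,"ry":0,"rz":0,"gripper":-0.3},{"tx":0,"ty":0,"tz":0.039,"rx":0,"ry":0,"rz":0,"gripper":-0.3},{"tx":0,"ty":0,"tz":0.039,"rx":0,"ry":0,"rz":0,"gripper":-0.3},{"tx"
[... 268 characters left out ...]
,"gripper":1},{"tx":0,"ty":0,"tz":0,"rx":0,"ry":0,"rz":0,"gripper":1},{"tx":0,"ty":0,"tz":0,"rx":0,"ry":0,"rz":0,"gripper":1}]
[549.55017406 243.4243126 ]
turn
[{"tx":0,"ty":0,"tz":0,"rx":0,"ry":0,"rz":-0.286,"gripper":1},{"tx":0,"ty":0,"tz":0,"rx":0,"ry":0,"rz":-0.285,"gripper":1},{"tx":0,"ty":0,"tz":0,"rx":0,"ry":0,"rz":-0.286,"gripper":1},{"tx":0,"ty":0,"tz":0,"rx":0,"ry":0,"rz":-0.286,"gripper":1},{"tx":0,"ty":0,"tz":0,"rx":0,"ry":0,"rz":-0.286,"gripper":1},{"tx":0,"ty":0,"tz":0,"rx":0,"ry":0,"rz":-0.285,"gripper":1},{"tx":0,"ty":0,"tz":0,"rx":0,"ry":0,"rz":-0.286,"gripper":1},{"tx":0,"ty":0,"tz":0,"rx":0,"ry":0,"rz":0,"gripper":1},{"tx":0,"ty":0,"tz":0,"rx":0,"ry":0,"rz":0,"gripper":1}]
```

>>> {"fn": "send_rows", "kwargs": {"motion": [{"tx": 0, "ty": 0, "tz": 0, "rx": 0, "ry": 0, "rz": 0, "gripper": 0.43}, {"tx": 0, "ty": 0, "tz": 0, "rx": 0, "ry": 0, "rz": 0, "gripper": 0.43}, {"tx": 0, "ty": 0, "tz": 0, "rx": 0, "ry": 0, "rz": 0, "gripper": 0.43}, {"tx": 0, "ty": 0, "tz": -0.076, "rx": 0.002, "ry": 0.001, "rz": 0, "gripper": 0.43}, {"tx": 0, "ty": 0, "tz": -0.076, "rx": 0.003, "ry": 0.001, "rz": 0, "gripper": 0.43}, {"tx": 0, "ty": 0, "tz": -0.076, "rx": 0.002, "ry": 0.001, "rz": 0, "gripper": 0.43}, {"tx": 0, "ty": 0, "tz": -0.076, "rx": 0.003, "ry": 0.001, "rz": 0, "gripper": 0.43}, {"tx": 0.091, "ty": -0.072, "tz": 0.007, "rx": 0, "ry": 0, "rz": -0.225, "gripper": -0.3}, {"tx": 0.1, "ty": -0.061, "tz": 0.008, "rx": 0, "ry": 0, "rz": -0.225, "gripper": -0.3}, {"tx": 0.105, "ty": -0.049, "tz": 0.007, "rx": 0, "ry": 0, "rz": -0.225, "gripper": -0.3}, {"tx": 0.111, "ty": -0.036, "tz": 0.008, "rx": 0, "ry": 0, "rz": -0.225, "gripper": -0.3}, {"tx": 0, "ty": 0, "tz": 0, "rx": 0, "ry": 0, "rz": 0, "gripper": -0.3}]}}

```text
time_s: 15.12
ee_pos: [545.4, 248.2, 340.3]
ee_rot: [-179.8, -0.3, 113.9]
force: [0.5, -0.4, 0.4]
gripper_width: 59.2
gripper_force: 0.0
```

>>> {"fn": "send_rows", "kwargs": {"motion": [{"tx": 0, "ty": 0, "tz": 0, "rx": 0, "ry": 0, "rz": 0, "gripper": -0.3}, {"tx": 0, "ty": 0, "tz": 0.039, "rx": 0, "ry": 0, "rz": 0, "gripper": -0.3}, {"tx": 0, "ty": 0, "tz": 0.039, "rx": 0, "ry": 0, "rz": 0, "gripper": -0.3}, {"tx": 0, "ty": 0, "tz": 0.039, "rx": 0, "ry": 0, "rz": 0, "gripper": -0.3}, {"tx": 0, "ty": 0, "tz": 0.019, "rx": 0, "ry": 0, "rz": 0, "gripper": -0.3}, {"tx": 0, "ty": 0, "tz": 0, "rx": 0, "ry": 0, "rz": 0, "gripper": -0.3}]}}

```text
time_s: 15.88
ee_pos: [548.0, 244.2, 271.4]
ee_rot: [-179.7, -0.2, 113.5]
force: [0.2, 0.1, 0.2]
gripper_width: 59.4
gripper_force: 0.0
```

>>> {"fn": "send_rows", "kwargs": {"motion": [{"tx": 0, "ty": 0, "tz": 0.01, "rx": 0, "ry": 0, "rz": 0, "gripper": -0.3}, {"tx": 0, "ty": 0, "tz": 0.008, "rx": 0, "ry": 0, "rz": 0, "gripper": -0.3}, {"tx": 0, "ty": 0, "tz": 0, "rx": 0, "ry": 0, "rz": 0, "gripper": 1}, {"tx": 0, "ty": 0, "tz": 0, "rx": 0, "ry": 0, "rz": 0, "gripper": 1}, {"tx": 0, "ty": 0, "tz": 0, "rx": 0, "ry": 0, "rz": 0, "gripper": 1}, {"tx": 0, "ty": 0, "tz": 0, "rx": 0, "ry": 0, "rz": 0, "gripper": 1}, {"tx": 0, "ty": 0, "tz": 0, "rx": 0, "ry": 0, "rz": 0, "gripper": 1}], "grip_force": 20}}

```text
time_s: 16.75
ee_pos: [551.8, 246.3, 263.3]
ee_rot: [179.6, -0.2, 113.5]
force: [15.0, 2.8, -4.4]
gripper_width: 12.5
gripper_force: 7.3
```

>>> {"fn": "send_rows", "kwargs": {"motion": [{"tx": 0, "ty": 0, "tz": 0, "rx": 0, "ry": 0, "rz": -0.286, "gripper": 1}, {"tx": 0, "ty": 0, "tz": 0, "rx": 0, "ry": 0, "rz": -0.286, "gripper": 1}, {"tx": 0, "ty": 0, "tz": 0, "rx": 0, "ry": 0, "rz": 0, "gripper": 1}]}}

```text
time_s: 17.12
ee_pos: [550.6, 245.5, 263.3]
ee_rot: [179.8, -0.1, 130.8]
force: [7.3, 0.4, -1.7]
gripper_width: 12.0
gripper_force: 20.0
```

>>> {"fn": "send_rows", "kwargs": {"motion": [{"tx": 0, "ty": 0, "tz": 0, "rx": 0, "ry": 0, "rz": -0.255, "gripper": 1}, {"tx": 0, "ty": 0, "tz": 0, "rx": 0, "ry": 0, "rz": -0.255, "gripper": 1}, {"tx": 0, "ty": 0, "tz": 0, "rx": 0, "ry": 0, "rz": -0.255, "gripper": 1}, {"tx": 0, "ty": 0, "tz": 0, "rx": 0, "ry": 0, "rz": -0.255, "gripper": 1}, {"tx": 0, "ty": 0, "tz": 0, "rx": 0, "ry": 0, "rz": -0.255, "gripper": 1}, {"tx": 0, "ty": 0, "tz": 0, "rx": 0, "ry": 0, "rz": -0.245, "gripper": 1}, {"tx": 0, "ty": 0, "tz": 0, "rx": 0, "ry": 0, "rz": 0, "gripper": 1}, {"tx": 0, "ty": 0, "tz": 0, "rx": 0, "ry": 0, "rz": 0, "gripper": 1}]}}

```text
time_s: 18.12
ee_pos: [548.6, 242.3, 263.0]
ee_rot: [-179.8, -0.2, 176.3]
force: [2.3, -5.9, -0.9]
gripper_width: 11.9
gripper_force: 20.0
```

Run:
```python
from h import *
s=env.state();print(s['ee_pos'],s['ee_rot'],s['force'],s['torque'],s['qpos'])
```

```text
[548.63422476 242.31694509 262.99434392] [-1.79837757e+02 -1.50574549e-01  1.76281183e+02] [ 2.27532986 -5.89785083 -0.87865159] [-1.00799451 -0.5828198   0.08352223] [ 2.27774547e+01  1.88417641e+01  7.88846809e+01 -7.87013932e-02
  8.24807036e+01 -6.34935016e+01]
```

>>> {"fn": "send_rows", "kwargs": {"motion": [{"tx": 0, "ty": 0, "tz": 0, "rx": 0, "ry": 0, "rz": 0, "gripper": -0.1}, {"tx": 0, "ty": 0, "tz": 0, "rx": 0, "ry": 0, "rz": 0, "gripper": -0.1}, {"tx": 0, "ty": 0, "tz": 0, "rx": 0, "ry": 0, "rz": 0, "gripper": -0.1}, {"tx": 0, "ty": 0, "tz": -0.06, "rx": 0, "ry": 0, "rz": 0, "gripper": -0.1}, {"tx": 0, "ty": 0, "tz": -0.08, "rx": 0, "ry": 0, "rz": 0, "gripper": -0.1}, {"tx": 0, "ty": 0, "tz": -0.08, "rx": 0, "ry": 0, "rz": 0, "gripper": -0.1}, {"tx": 0, "ty": 0, "tz": 0, "rx": 0, "ry": 0, "rz": 0, "gripper": -0.1}, {"tx": 0, "ty": 0, "tz": 0, "rx": 0, "ry": 0, "rz": 0, "gripper": -0.1}, {"tx": 0, "ty": 0, "tz": 0, "rx": 0, "ry": 0, "rz": 0, "gripper": -0.1}]}}

```text
time_s: 19.25
ee_pos: [547.6, 244.6, 371.2]
ee_rot: [180.0, -0.5, 176.3]
force: [-0.1, -0.3, -0.5]
gripper_width: 50.3
gripper_force: 0.0
```

Run:
```python
from h import *
np.set_printoptions(precision=1,suppress=True)
w=V('wrist');t=V('top')
im=w.im.copy();
for P in([*S(0,0),272],[*S(0,43),302],[*S(0,43),272]):
    q=w.pr(P);print(q);cv2.drawMarker(im,tuple(int(v) for v in q),(255,0,0),0,12,1)
B=im[60:330]
T=cv2.resize(t.im[165:255,290:400],None,fx=4,fy=4,interpolation=cv2.INTER_CUBIC)
out=np.zeros((270+0,512+330,3),np.uint8);out[:270,:512]=B;out[:270,512:842]=cv2.resize(T,(330,270));cv2.imwrite('pics/m1.png',cv2.resize(out,(800,257))[...,::-1])
print(t.blobs((10,0,130),(45,90,255),10))
```

```text
[208.2 189.7]
[251.3 197.9]
[251.4 189.5]
[(array([203.9,  24. ]), np.int32(13), array([202,  22,   4,   6], dtype=int32)), (array([169.8,  44.8]), np.int32(76), array([165,  39,  12,  12], dtype=int32)), (array([419.5,  43.5]), np.int32(22), array([418,  40,   4,   9], dtype=int32)), (array([158.3,  54.6]), np.int32(16), array([157,  52,   4,   6], dtype=int32)), (array([170.8,  63.4]), np.int32(43), array([165,  58,  12,  10], dtype=int32)), (array([150.9,  66.2]), np.int32(38), array([146,  62,  10,  10], dtype=int32)), (array([403.8,  65.2]), np.int32(26), array([401,  62,   6,   7], dtype=int32)), (array([422.4,  64. ]), np.int32(16), array([419,  62,   7,   5], dtype=int32)), (array([172.9,  70.5]), np.int32(12), array([171,  69,   5,   4], dtype=int32)), (array([173.1,  78.7]), np.int32(32), array([168,  75,  12,   7], dtype=int32)), (array([148.5,  80.8]), np.int32(12), array([143,  80,  12,   2], dtype=int32)), (array([234.,  81.]), np.int32(21), array([224,  81,  21,   1], dtype=int32)), (array([342.2,  80.7]), np.int32(27), array([333,  80,  18,   2], dtype=int32)), (array
[... 190 characters left out ...]
026), array([112,  90,  52,  53], dtype=int32)), (array([151.3, 158.7]), np.int32(257), array([143, 150,  18,  18], dtype=int32)), (array([178.9, 193.7]), np.int32(541), array([156, 172,  41,  51], dtype=int32)), (array([343.8, 196.1]), np.int32(51), array([340, 192,   8,   9], dtype=int32)), (array([326.2, 201. ]), np.int32(52), array([323, 197,   8,   9], dtype=int32)), (array([245.9, 236.5]), np.int32(116), array([240, 231,  12,  12], dtype=int32)), (array([ 19.1, 290.8]), np.int32(214), array([  7, 283,  22,  20], dtype=int32)), (array([ 51.9, 297.9]), np.int32(17), array([ 49, 294,   5,  10], dtype=int32)), (array([ 16.9, 300.7]), np.int32(33), array([ 12, 298,  10,   7], dtype=int32))]
```

View pics/m1.png

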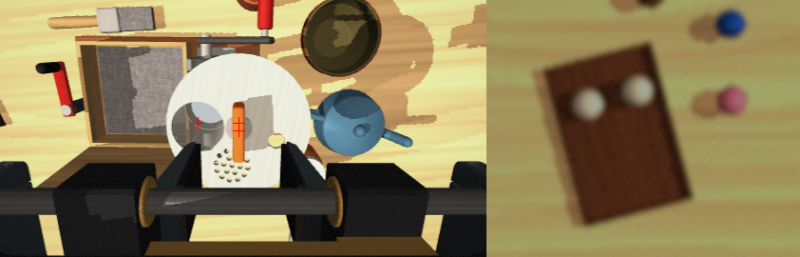

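The cap's big hole sits centred on the mouth marker, the box is open and the latch is off. Both balls are still in the tray. Next I'll move the camera over the tray.

Run:
```python
from h import *
plan([(550,-20,350,140,-.1,60),(563,-384,250,103,-.1,62),('wait',3,-.1)])
```

```text
[{"tx":-0.008,"ty":-0.106,"tz":0.008,"rx":-0.001,"ry":-0.003,"rz":0.242,"gripper":-0.1},{"tx":-0.021,"ty":-0.103,"tz":0.009,"rx":0,"ry":-0.003,"rz":0.242,"gripper":-0.1},{"tx":-0.034,"ty":-0.101,"tz":0.008,"rx":0,"ry":-0.003,"rz":0.242,"gripper":-0.1},{"tx":-0.046,"ty":-0.095,"tz":0.009,"rx":-0.001,"ry":-0.003,"rz":0.243,"gripper":-0.1},{"tx":-0.058,"ty":-0.088,"tz":0.009,"rx":0,"ry":-0.002,"rz":0.242,"gripper":-0.1},{"tx":-0.07,"ty":-0.077,"tz":0.029,"rx":0,"ry":0,"rz":0.176,"gripper":-0.1},{"tx":-0.076,"ty":-0.071,"tz":0.028,"rx":0,"ry":0,"rz":0.176,"gripper":-0.1},{"tx":-0.083,"ty":-0.063,"tz":0.029,"rx":0,"ry":0,"rz":0.176,"gripper":-0.1},{"tx":-0.088,"ty":-0.056,"tz":0.028,"rx":0,"ry":0,"rz":0.177,"gripper":-0.1},{"tx":-0.093,"ty":-0.046,"tz":0.029,"rx":0,"ry":0,"rz":0.176,"gripper":-0.1},{"tx":-0.097,"ty":-0.039,"tz":0.028,"rx":0,"ry":0,"rz":0.176,"gripper":-0.1},{"tx":-0.1,"ty":-0.029,"tz":0.029,"rx":-0.001,"ry":0,"rz":0.176,"gripper":-0.1}]
[{"tx":0,"ty":0,"tz":0,"rx":0,"ry":0,"rz":0,"gripper":-0.1},{"tx":0,"ty":0,"tz":0,"rx":0,"ry":0,"rz":0,"gripper":-0.1},{"tx":0,"ty":0,"tz":0,"rx":0,"ry":0,"rz":0,"gripper":-0.1}]
```

>>> {"fn": "send_rows", "kwargs": {"motion": [{"tx": -0.008, "ty": -0.106, "tz": 0.008, "rx": 0, "ry": -0.003, "rz": 0.242, "gripper": -0.1}, {"tx": -0.021, "ty": -0.103, "tz": 0.009, "rx": 0, "ry": -0.003, "rz": 0.242, "gripper": -0.1}, {"tx": -0.034, "ty": -0.101, "tz": 0.008, "rx": 0, "ry": -0.003, "rz": 0.242, "gripper": -0.1}, {"tx": -0.046, "ty": -0.095, "tz": 0.009, "rx": 0, "ry": -0.003, "rz": 0.243, "gripper": -0.1}, {"tx": -0.058, "ty": -0.088, "tz": 0.009, "rx": 0, "ry": -0.002, "rz": 0.242, "gripper": -0.1}, {"tx": -0.07, "ty": -0.077, "tz": 0.029, "rx": 0, "ry": 0, "rz": 0.176, "gripper": -0.1}, {"tx": -0.076, "ty": -0.071, "tz": 0.028, "rx": 0, "ry": 0, "rz": 0.176, "gripper": -0.5}, {"tx": -0.083, "ty": -0.063, "tz": 0.029, "rx": 0, "ry": 0, "rz": 0.176, "gripper": -0.5}, {"tx": -0.088, "ty": -0.056, "tz": 0.028, "rx": 0, "ry": 0, "rz": 0.177, "gripper": -0.5}, {"tx": -0.093, "ty": -0.046, "tz": 0.029, "rx": 0, "ry": 0, "rz": 0.176, "gripper": -0.5}, {"tx": -0.097, "ty": -0.039, "tz": 0.028, "rx": 0, "ry": 0, "rz": 0.176, "gripper": -0.5}, {"tx": -0.1, "ty": -0.029, "tz": 0.029, "rx": 0, "ry": 0, "rz": 0.176, "gripper": -0.5}]}}

```text
time_s: 20.85
ee_pos: [563.1, -385.5, 249.9]
ee_rot: [179.9, -0.0, 102.8]
force: [0.5, 0.3, 0.6]
gripper_width: 68.4
gripper_force: 0.0
```

>>> {"fn": "send_rows", "kwargs": {"motion": [{"tx": 0, "ty": 0, "tz": 0, "rx": 0, "ry": 0, "rz": 0, "gripper": -0.5}, {"tx": 0, "ty": 0, "tz": 0, "rx": 0, "ry": 0, "rz": 0, "gripper": -0.5}, {"tx": 0, "ty": 0, "tz": 0, "rx": 0, "ry": 0, "rz": 0, "gripper": -0.5}]}}

```text
time_s: 21.22
ee_pos: [563.8, -382.7, 251.8]
ee_rot: [179.9, 0.0, 103.1]
force: [0.1, -0.1, 0.4]
gripper_width: 68.6
gripper_force: 0.0
```

```bash
cat > balls.py <<'E'
from h import *
np.set_printoptions(precision=1,suppress=True)
w=V('wrist');t=V('top');print(tool()[1],env.state()['ee_rot'])
for nm,v,lo,amin in(('wrist',w,(8,0,75),120),('top',t,(10,0,120),25)):
    for c,a,b in v.blobs(lo,(50,110,255),amin):
        q=b[2]/b[3]
        P=v.on(b[0]+b[2]/2,b[1]+b[3]/2,24)
        if .75<q<1.33 and 300<P[0]<760 and -480<P[1]<-150: print(nm,c,a,b,P)
w.save('bl%d'%int(env.state()['time_s']*100))
E
python3 balls.py
```

```text
[ 563.8 -382.8  252. ] [179.9   0.1 103.1]
wrist [253.1  91.3] 763 [238  76  31  32] [ 542.9 -289.2   24. ]
wrist [254.9 144.3] 660 [241 130  29  30] [ 561.4 -356.3   24. ]
top [360.1 194.5] 207 [351 188  21  16] [ 560.4 -430.7   24. ]
top [343.5 196.1] 63 [340 192   8   9] [ 559.  -363.5   24. ]
top [325.9 201. ] 69 [322 196   9  10] [ 542.2 -296.1   24. ]
```

Run:
```python
from h import *
plan([(543,-292,130,103,-.5,50),('wait',3,-.5)])
```

```text
[{"tx":0.047,"ty":0,"tz":0.061,"rx":0.001,"ry":0.001,"rz":0.001,"gripper":-0.5},{"tx":0.046,"ty":0,"tz":0.061,"rx":0.001,"ry":0,"rz":0.001,"gripper":-0.5},{"tx":0.047,"ty":0,"tz":0.061,"rx":0.002,"ry":0.001,"rz":0,"gripper":-0.5},{"tx":0.046,"ty":0,"tz":0.061,"rx":0.001,"ry":0,"rz":0.001,"gripper":-0.5},{"tx":0,"ty":0,"tz":0,"rx":0,"ry":0,"rz":0,"gripper":-0.5},{"tx":0,"ty":0,"tz":0,"rx":0,"ry":0,"rz":0,"gripper":-0.5},{"tx":0,"ty":0,"tz":0,"rx":0,"ry":0,"rz":0,"gripper":-0.5}]
```

>>> {"fn": "send_rows", "kwargs": {"motion": [{"tx": 0.047, "ty": 0, "tz": 0.061, "rx": 0, "ry": 0, "rz": 0, "gripper": -0.5}, {"tx": 0.046, "ty": 0, "tz": 0.061, "rx": 0, "ry": 0, "rz": 0, "gripper": -0.5}, {"tx": 0.047, "ty": 0, "tz": 0.061, "rx": 0, "ry": 0, "rz": 0, "gripper": -0.5}, {"tx": 0.046, "ty": 0, "tz": 0.061, "rx": 0, "ry": 0, "rz": 0, "gripper": -0.5}, {"tx": 0, "ty": 0, "tz": 0, "rx": 0, "ry": 0, "rz": 0, "gripper": -0.5}, {"tx": 0, "ty": 0, "tz": 0, "rx": 0, "ry": 0, "rz": 0, "gripper": -0.5}, {"tx": 0, "ty": 0, "tz": 0, "rx": 0, "ry": 0, "rz": 0, "gripper": -0.5}, {"tx": 0, "ty": 0, "tz": 0, "rx": 0, "ry": 0, "rz": 0, "gripper": -0.5}]}}

```text
time_s: 22.32
ee_pos: [543.4, -294.3, 129.9]
ee_rot: [179.8, 0.1, 103.0]
force: [-0.6, 0.1, -0.1]
gripper_width: 68.3
gripper_force: 0.0
```

```bash
python3 balls.py
```

```text
[ 543.  -293.9  129.5] [179.9   0.1 103. ]
wrist [253.2 179.6] 1217 [234 160  39  40] [ 542.7 -288.9   24. ]
wrist [255.6 241.9] 1016 [237 225  38  33] [ 560.6 -354.2   24. ]
top [326.1 200.9] 63 [322 197   9   9] [ 540.3 -296.    24. ]
top [363.4 217.8] 60 [358 214  11   9] [ 474.5 -436.3   24. ]
```

>>> {"fn": "send_rows", "kwargs": {"motion": [{"tx": 0.009, "ty": 0, "tz": 0.07, "rx": 0, "ry": 0, "rz": 0, "gripper": -0.5}, {"tx": 0, "ty": 0, "tz": 0.07, "rx": 0, "ry": 0, "rz": 0, "gripper": -0.5}, {"tx": 0, "ty": 0, "tz": 0.06, "rx": 0, "ry": 0, "rz": 0, "gripper": -0.5}, {"tx": 0, "ty": 0, "tz": 0.04, "rx": 0, "ry": 0, "rz": 0, "gripper": -0.5}, {"tx": 0, "ty": 0, "tz": 0.02, "rx": 0, "ry": 0, "rz": 0, "gripper": -0.5}, {"tx": 0, "ty": 0, "tz": 0.01, "rx": 0, "ry": 0, "rz": 0, "gripper": -0.5}, {"tx": 0, "ty": 0, "tz": 0, "rx": 0, "ry": 0, "rz": 0, "gripper": -0.5}]}}

```text
time_s: 23.3
ee_pos: [542.2, -289.2, -5.7]
ee_rot: [179.9, 0.1, 103.0]
force: [-0.7, -0.1, -0.7]
gripper_width: 68.6
gripper_force: 0.0
```

>>> {"fn": "send_rows", "kwargs": {"motion": [{"tx": 0, "ty": 0, "tz": 0, "rx": 0, "ry": 0, "rz": 0, "gripper": 1}, {"tx": 0, "ty": 0, "tz": 0, "rx": 0, "ry": 0, "rz": 0, "gripper": 1}, {"tx": 0, "ty": 0, "tz": 0, "rx": 0, "ry": 0, "rz": 0, "gripper": 1}, {"tx": 0, "ty": 0, "tz": 0, "rx": 0, "ry": 0, "rz": 0, "gripper": 1}, {"tx": 0, "ty": 0, "tz": 0, "rx": 0, "ry": 0, "rz": 0, "gripper": 1}], "grip_force": 15}}

```text
time_s: 23.92
ee_pos: [542.2, -289.1, -5.8]
ee_rot: [179.9, 0.1, 103.0]
force: [0.6, -0.6, 0.9]
gripper_width: 39.1
gripper_force: 15.0
```

Run:
```python
from h import *
p=tool()[1];m=S(0,0)
plan([(p[0],p[1],100,103,1,50),(544,-150,340,95,1,55),(*m,340,86.6,1,58),('wait',2,1),(*m,268,86.6,1,25),('wait',3,1)])
```

```text
[{"tx":0,"ty":0,"tz":-0.071,"rx":0.001,"ry":0.001,"rz":0,"gripper":1},{"tx":0,"ty":0,"tz":-0.07,"rx":0.002,"ry":0,"rz":0,"gripper":1},{"tx":0,"ty":0,"tz":-0.071,"rx":0.001,"ry":0.001,"rz":0,"gripper":1},{"tx":0.045,"ty":0.011,"tz":-0.08,"rx":0,"ry":0,"rz":0.044,"gripper":1},{"tx":0.045,"ty":0.01,"tz":-0.08,"rx":0,"ry":0,"rz":0.045,"gripper":1},{"tx":0.046,"ty":0.009,"tz":-0.08,"rx":0,"ry":0,"rz":0.044,"gripper":1},{"tx":0.045,"ty":0.008,"tz":-0.08,"rx":0,"ry":0,"rz":0.045,"gripper":1},{"tx":0.046,"ty":0.007,"tz":-0.08,"rx":0,"ry":0,"rz":0.044,"gripper":1},{"tx":0.046,"ty":0.006,"tz":-0.079,"rx":0,"ry":0,"rz":0.044,"gripper":1},{"tx":0.1,"ty":0.01,"tz":0,"rx":0,"ry":0,"rz":0.04,"gripper":1},{"tx":0.1,"ty":0.007,"tz":0,"rx":0,"ry":0,"rz":0.04,"gripper":1},{"tx":0.1,"ty":0.005,"tz":0,"rx":0,"ry":0,"rz":0.04,"gripper":1}]
[{"tx":0.1,"ty":0.004,"tz":0,"rx":0,"ry":0,"rz":0.04,"gripper":1},{"tx":0.1,"ty":0.001,"tz":0,"rx":0,"ry":0,"rz":0.04,"gripper":1},{"tx":0.1,"ty":-0.001,"tz":0,"rx":0,"ry":0,"rz":0.04,"gripper":1},{"tx":0.1,"ty":-0.003,"tz":0,"rx":0,"ry":0,"rz":0.04,"gripper":1},{"tx":0,"ty":0,"tz":0,"rx":0,"ry":0,"rz":0,"gripper":1},{"tx":0,"ty":0,"tz":0,"rx":0,"ry":0,"rz":0,"gripper":1},{"tx":0,"ty":0,"tz":0.048,"rx":0,"ry":0,"rz":0,"gripper":1},{"tx":0,"ty":0,"tz":0.048,"rx":0,"ry":0,"rz":0,"gripper":1},{"tx":0,"ty":0,"tz":0.048,"rx":0,"ry":0,"rz":0,"gripper":1},{"tx":0,"ty":0,"tz":0,"rx":0,"ry":0,"rz":0,"gripper":1},{"tx":0,"ty":0,"tz":0,"rx":0,"ry":0,"rz":0,"gripper":1},{"tx":0,"ty":0,"tz":0,"rx":0,"ry":0,"rz":0,"gripper":1}]
```

>>> {"fn": "send_rows", "kwargs": {"motion": [{"tx": 0, "ty": 0, "tz": -0.071, "rx": 0, "ry": 0, "rz": 0, "gripper": 1}, {"tx": 0, "ty": 0, "tz": -0.07, "rx": 0, "ry": 0, "rz": 0, "gripper": 1}, {"tx": 0, "ty": 0, "tz": -0.071, "rx": 0, "ry": 0, "rz": 0, "gripper": 1}, {"tx": 0.045, "ty": 0.011, "tz": -0.08, "rx": 0, "ry": 0, "rz": 0.044, "gripper": 1}, {"tx": 0.045, "ty": 0.01, "tz": -0.08, "rx": 0, "ry": 0, "rz": 0.045, "gripper": 1}, {"tx": 0.046, "ty": 0.009, "tz": -0.08, "rx": 0, "ry": 0, "rz": 0.044, "gripper": 1}, {"tx": 0.045, "ty": 0.008, "tz": -0.08, "rx": 0, "ry": 0, "rz": 0.045, "gripper": 1}, {"tx": 0.046, "ty": 0.007, "tz": -0.08, "rx": 0, "ry": 0, "rz": 0.044, "gripper": 1}, {"tx": 0.046, "ty": 0.006, "tz": -0.079, "rx": 0, "ry": 0, "rz": 0.044, "gripper": 1}, {"tx": 0.1, "ty": 0.01, "tz": 0, "rx": 0, "ry": 0, "rz": 0.04, "gripper": 1}, {"tx": 0.1, "ty": 0.007, "tz": 0, "rx": 0, "ry": 0, "rz": 0.04, "gripper": 1}, {"tx": 0.1, "ty": 0.005, "tz": 0, "rx": 0, "ry": 0, "rz": 0.04, "gripper": 1}]}}

```text
time_s: 25.42
ee_pos: [544.1, 1.9, 339.1]
ee_rot: [179.9, 0.0, 91.4]
force: [0.7, 0.3, -2.3]
gripper_width: 38.8
gripper_force: 15.0
```

>>> {"fn": "send_rows", "kwargs": {"motion": [{"tx": 0.1, "ty": 0.004, "tz": 0, "rx": 0, "ry": 0, "rz": 0.04, "gripper": 1}, {"tx": 0.1, "ty": 0.001, "tz": 0, "rx": 0, "ry": 0, "rz": 0.04, "gripper": 1}, {"tx": 0.1, "ty": -0.001, "tz": 0, "rx": 0, "ry": 0, "rz": 0.04, "gripper": 1}, {"tx": 0.1, "ty": -0.003, "tz": 0, "rx": 0, "ry": 0, "rz": 0.04, "gripper": 1}, {"tx": 0, "ty": 0, "tz": 0, "rx": 0, "ry": 0, "rz": 0, "gripper": 1}, {"tx": 0, "ty": 0, "tz": 0, "rx": 0, "ry": 0, "rz": 0, "gripper": 1}, {"tx": 0, "ty": 0, "tz": 0.048, "rx": 0, "ry": 0, "rz": 0, "gripper": 1}, {"tx": 0, "ty": 0, "tz": 0.048, "rx": 0, "ry": 0, "rz": 0, "gripper": 1}, {"tx": 0, "ty": 0, "tz": 0.048, "rx": 0, "ry": 0, "rz": 0, "gripper": 1}, {"tx": 0, "ty": 0, "tz": 0, "rx": 0, "ry": 0, "rz": 0, "gripper": 1}, {"tx": 0, "ty": 0, "tz": 0, "rx": 0, "ry": 0, "rz": 0, "gripper": 1}, {"tx": 0, "ty": 0, "tz": 0, "rx": 0, "ry": 0, "rz": 0, "gripper": 1}]}}

```text
time_s: 26.92
ee_pos: [547.2, 200.3, 268.8]
ee_rot: [179.8, -0.1, 86.6]
force: [-0.6, -0.1, -0.8]
gripper_width: 38.8
gripper_force: 15.0
```

Run:
```python
from h import *
np.set_printoptions(precision=1,suppress=True)
w=V('wrist');print(tool()[1],env.state()['ee_rot'],'held ball?')
print(w.blobs((8,0,75),(50,110,255),300));w.save('d1')
P=tool()[1]+[0,0,30];print(w.pr(P))
```

```text
[547.1 200.4 268.6] [179.8  -0.   86.6] held ball?
[(array([262.6, 129.9]), np.int32(89071), array([  0,   0, 512, 258], dtype=int32)), (array([  7.6, 212.6]), np.int32(589), array([  0, 181,  24,  50], dtype=int32)), (array([448.9, 300.1]), np.int32(919), array([427, 276,  40,  53], dtype=int32)), (array([ 67.3, 306.6]), np.int32(1406), array([ 44, 285,  45,  44], dtype=int32)), (array([255.1, 288.9]), np.int32(372), array([216, 286,  76,   7], dtype=int32))]
[253.6 242.6]
```

Positioned at (547.1, 200.4), with the ball held at 38.8 mm. Release, let it fall, rise and look.

>>> {"fn": "send_rows", "kwargs": {"motion": [{"tx": 0, "ty": 0, "tz": 0, "rx": 0, "ry": 0, "rz": 0, "gripper": -0.3}, {"tx": 0, "ty": 0, "tz": 0, "rx": 0, "ry": 0, "rz": 0, "gripper": -0.3}, {"tx": 0, "ty": 0, "tz": 0, "rx": 0, "ry": 0, "rz": 0, "gripper": -0.3}, {"tx": 0, "ty": 0, "tz": 0, "rx": 0, "ry": 0, "rz": 0, "gripper": -0.3}, {"tx": 0, "ty": 0, "tz": -0.08, "rx": 0, "ry": 0, "rz": 0, "gripper": -0.3}, {"tx": -0.1, "ty": 0.003, "tz": -0.08, "rx": 0, "ry": 0, "rz": -0.04, "gripper": -0.5}, {"tx": -0.1, "ty": 0, "tz": 0, "rx": 0, "ry": 0, "rz": -0.04, "gripper": -0.5}, {"tx": 0, "ty": 0, "tz": 0, "rx": 0, "ry": 0, "rz": 0, "gripper": -0.5}, {"tx": 0, "ty": 0, "tz": 0, "rx": 0, "ry": 0, "rz": 0, "gripper": -0.5}, {"tx": 0, "ty": 0, "tz": 0, "rx": 0, "ry": 0, "rz": 0, "gripper": -0.5}]}}

```text
time_s: 28.22
ee_pos: [543.0, 102.8, 345.9]
ee_rot: [180.0, -0.0, 89.1]
force: [0.2, 0.2, -0.0]
gripper_width: 68.4
gripper_force: 0.0
```

Run:
```python
from h import *
np.set_printoptions(precision=1,suppress=True)
w=V('wrist');t=V('top');s=V('scene');print(tool()[1],w.pr([*S(0,0),170]),w.pr([*S(0,0),272]))
A=w.im[20:240,150:420];B=cv2.resize(s.im[150:270,230:390],(360,270))
out=np.zeros((270,800,3),np.uint8);out[:220,:270]=A;out[:270,275:635]=B;T=cv2.resize(t.im[165:255,290:400],(165,135));out[:135,635:800]=T
cv2.imwrite('pics/d2.png',out[...,::-1])
```

```text
[543.1 102.7 346.1] [255.4  88.1] [256.3  80.2]
```

View pics/d2.png

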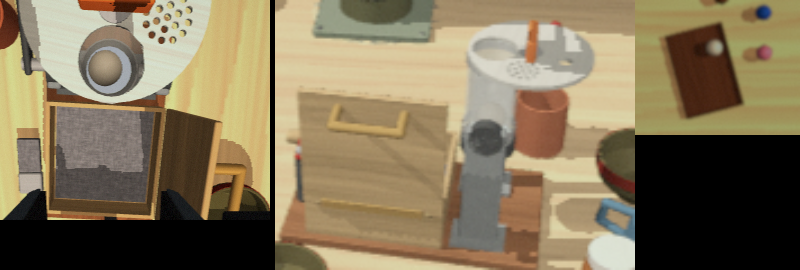

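Ball 1 is in the jar, visible through the hole at about (103,70). The second is still in the tray.

Run:
```python
from h import *
plan([(548,-120,320,95,-.5,58),(561,-356,130,103,-.5,58),('wait',3,-.5)])
```

```text
[{"tx":-0.111,"ty":0.004,"tz":0.013,"rx":0,"ry":0,"rz":-0.049,"gripper":-0.5},{"tx":-0.112,"ty":0.002,"tz":0.013,"rx":0.001,"ry":0,"rz":-0.049,"gripper":-0.5},{"tx":-0.111,"ty":-0.002,"tz":0.013,"rx":0,"ry":0,"rz":-0.05,"gripper":-0.5},{"tx":-0.111,"ty":-0.004,"tz":0.013,"rx":0.001,"ry":0,"rz":-0.049,"gripper":-0.5},{"tx":-0.079,"ty":-0.003,"tz":0.063,"rx":0,"ry":0,"rz":-0.044,"gripper":-0.5},{"tx":-0.078,"ty":-0.004,"tz":0.064,"rx":0,"ry":0,"rz":-0.045,"gripper":-0.5},{"tx":-0.079,"ty":-0.006,"tz":0.063,"rx":0,"ry":0,"rz":-0.044,"gripper":-0.5},{"tx":-0.078,"ty":-0.008,"tz":0.063,"rx":0,"ry":0,"rz":-0.045,"gripper":-0.5},{"tx":-0.079,"ty":-0.01,"tz":0.064,"rx":0,"ry":0,"rz":-0.044,"gripper":-0.5},{"tx":-0.078,"ty":-0.012,"tz":0.063,"rx":0,"ry":0,"rz":-0.044,"gripper":-0.5},{"tx":0,"ty":0,"tz":0,"rx":0,"ry":0,"rz":0,"gripper":-0.5},{"tx":0,"ty":0,"tz":0,"rx":0,"ry":0,"rz":0,"gripper":-0.5}]
[{"tx":0,"ty":0,"tz":0,"rx":0,"ry":0,"rz":0,"gripper":-0.5}]
```

>>> {"fn": "send_rows", "kwargs": {"motion": [{"tx": -0.111, "ty": 0.004, "tz": 0.013, "rx": 0, "ry": 0, "rz": -0.049, "gripper": -0.5}, {"tx": -0.112, "ty": 0.002, "tz": 0.013, "rx": 0, "ry": 0, "rz": -0.049, "gripper": -0.5}, {"tx": -0.111, "ty": -0.002, "tz": 0.013, "rx": 0, "ry": 0, "rz": -0.05, "gripper": -0.5}, {"tx": -0.111, "ty": -0.004, "tz": 0.013, "rx": 0, "ry": 0, "rz": -0.049, "gripper": -0.5}, {"tx": -0.079, "ty": -0.003, "tz": 0.063, "rx": 0, "ry": 0, "rz": -0.044, "gripper": -0.5}, {"tx": -0.078, "ty": -0.004, "tz": 0.064, "rx": 0, "ry": 0, "rz": -0.045, "gripper": -0.5}, {"tx": -0.079, "ty": -0.006, "tz": 0.063, "rx": 0, "ry": 0, "rz": -0.044, "gripper": -0.5}, {"tx": -0.078, "ty": -0.008, "tz": 0.063, "rx": 0, "ry": 0, "rz": -0.045, "gripper": -0.5}, {"tx": -0.079, "ty": -0.01, "tz": 0.064, "rx": 0, "ry": 0, "rz": -0.044, "gripper": -0.5}, {"tx": -0.078, "ty": -0.012, "tz": 0.063, "rx": 0, "ry": 0, "rz": -0.044, "gripper": -0.5}, {"tx": 0, "ty": 0, "tz": 0, "rx": 0, "ry": 0, "rz": 0, "gripper": -0.5}, {"tx": 0, "ty": 0, "tz": 0, "rx": 0, "ry": 0, "rz": 0, "gripper": -0.5}]}}

```text
time_s: 29.88
ee_pos: [561.3, -356.5, 130.8]
ee_rot: [179.9, 0.0, 102.9]
force: [0.2, 0.2, 1.0]
gripper_width: 68.4
gripper_force: 0.0
```

>>> {"fn": "send_rows", "kwargs": {"motion": [{"tx": 0, "ty": 0, "tz": 0, "rx": 0, "ry": 0, "rz": 0, "gripper": -0.5}, {"tx": 0, "ty": 0, "tz": 0, "rx": 0, "ry": 0, "rz": 0, "gripper": -0.5}]}}

```text
time_s: 30.12
ee_pos: [561.4, -356.4, 131.9]
ee_rot: [179.8, 0.1, 103.0]
force: [0.1, 0.5, 1.1]
gripper_width: 68.7
gripper_force: 0.0
```

```bash
python3 balls.py
```

```text
[ 561.1 -356.6  131.4] [179.9   0.1 103. ]
wrist [252.1 183.9] 1194 [233 165  39  39] [ 561.  -356.3   24. ]
top [343.6 196.2] 63 [340 192   8  10] [ 557.  -363.4   24. ]
```

>>> {"fn": "send_rows", "kwargs": {"motion": [{"tx": 0, "ty": 0, "tz": 0.07, "rx": 0, "ry": 0, "rz": 0, "gripper": -0.5}, {"tx": 0, "ty": 0, "tz": 0.07, "rx": 0, "ry": 0, "rz": 0, "gripper": -0.5}, {"tx": 0, "ty": 0, "tz": 0.06, "rx": 0, "ry": 0, "rz": 0, "gripper": -0.5}, {"tx": 0, "ty": 0, "tz": 0.04, "rx": 0, "ry": 0, "rz": 0, "gripper": -0.5}, {"tx": 0, "ty": 0, "tz": 0.02, "rx": 0, "ry": 0, "rz": 0, "gripper": -0.5}, {"tx": 0, "ty": 0, "tz": 0.014, "rx": 0, "ry": 0, "rz": 0, "gripper": -0.5}, {"tx": 0, "ty": 0, "tz": 0, "rx": 0, "ry": 0, "rz": 0, "gripper": -0.5}]}}

```text
time_s: 31.1
ee_pos: [561.2, -357.2, -6.2]
ee_rot: [179.9, 0.0, 102.9]
force: [0.5, 0.5, 0.4]
gripper_width: 68.6
gripper_force: 0.0
```

>>> {"fn": "send_rows", "kwargs": {"motion": [{"tx": 0, "ty": 0, "tz": 0, "rx": 0, "ry": 0, "rz": 0, "gripper": 1}, {"tx": 0, "ty": 0, "tz": 0, "rx": 0, "ry": 0, "rz": 0, "gripper": 1}, {"tx": 0, "ty": 0, "tz": 0, "rx": 0, "ry": 0, "rz": 0, "gripper": 1}, {"tx": 0, "ty": 0, "tz": 0, "rx": 0, "ry": 0, "rz": 0, "gripper": 1}, {"tx": 0, "ty": 0, "tz": 0, "rx": 0, "ry": 0, "rz": 0, "gripper": 1}]}}

```text
time_s: 31.72
ee_pos: [561.2, -357.3, -6.2]
ee_rot: [179.9, 0.0, 102.9]
force: [-0.1, -0.1, 1.7]
gripper_width: 38.9
gripper_force: 15.0
```

Run:
```python
from h import *
p=tool()[1];m=S(0,0)
plan([(p[0],p[1],100,103,1,55),(548,-150,340,95,1,58),(*m,340,86.6,1,60),('wait',2,1),(*m,268,86.6,1,25),('wait',2,1)])
```

```text
[{"tx":0,"ty":0,"tz":-0.106,"rx":0.002,"ry":0.001,"rz":-0.002,"gripper":1},{"tx":0,"ty":0,"tz":-0.106,"rx":0.002,"ry":0.001,"rz":-0.001,"gripper":1},{"tx":0.068,"ty":0.011,"tz":-0.08,"rx":0,"ry":0,"rz":0.044,"gripper":1},{"tx":0.069,"ty":0.01,"tz":-0.08,"rx":0,"ry":0,"rz":0.045,"gripper":1},{"tx":0.069,"ty":0.008,"tz":-0.08,"rx":0,"ry":0,"rz":0.044,"gripper":1},{"tx":0.069,"ty":0.007,"tz":-0.08,"rx":0,"ry":0,"rz":0.045,"gripper":1},{"tx":0.069,"ty":0.005,"tz":-0.08,"rx":0,"ry":0,"rz":0.044,"gripper":1},{"tx":0.069,"ty":0.003,"tz":-0.08,"rx":0,"ry":0,"rz":0.045,"gripper":1},{"tx":0.116,"ty":0.01,"tz":0,"rx":0,"ry":0,"rz":0.047,"gripper":1},{"tx":0.117,"ty":0.007,"tz":0,"rx":0,"ry":0,"rz":0.046,"gripper":1},{"tx":0.117,"ty":0.004,"tz":0,"rx":0,"ry":0,"rz":0.047,"gripper":1},{"tx":0.116,"ty":0.001,"tz":0,"rx":0,"ry":0,"rz":0.046,"gripper":1}]
[{"tx":0.117,"ty":-0.001,"tz":0,"rx":0,"ry":0,"rz":0.047,"gripper":1},{"tx":0.117,"ty":-0.005,"tz":0,"rx":0,"ry":0,"rz":0.047,"gripper":1},{"tx":0,"ty":0,"tz":0,"rx":0,"ry":0,"rz":0,"gripper":1},{"tx":0,"ty":0,"tz":0,"rx":0,"ry":0,"rz":0,"gripper":1},{"tx":0,"ty":0,"tz":0.048,"rx":0,"ry":0,"rz":0,"gripper":1},{"tx":0,"ty":0,"tz":0.048,"rx":0,"ry":0,"rz":0,"gripper":1},{"tx":0,"ty":0,"tz":0.048,"rx":0,"ry":0,"rz":0,"gripper":1},{"tx":0,"ty":0,"tz":0,"rx":0,"ry":0,"rz":0,"gripper":1},{"tx":0,"ty":0,"tz":0,"rx":0,"ry":0,"rz":0,"gripper":1}]
```

>>> {"fn": "send_rows", "kwargs": {"motion": [{"tx": 0, "ty": 0, "tz": -0.106, "rx": 0.002, "ry": 0, "rz": 0, "gripper": 1}, {"tx": 0, "ty": 0, "tz": -0.106, "rx": 0.002, "ry": 0, "rz": 0, "gripper": 1}, {"tx": 0.068, "ty": 0.011, "tz": -0.08, "rx": 0, "ry": 0, "rz": 0.044, "gripper": 1}, {"tx": 0.069, "ty": 0.01, "tz": -0.08, "rx": 0, "ry": 0, "rz": 0.045, "gripper": 1}, {"tx": 0.069, "ty": 0.008, "tz": -0.08, "rx": 0, "ry": 0, "rz": 0.044, "gripper": 1}, {"tx": 0.069, "ty": 0.007, "tz": -0.08, "rx": 0, "ry": 0, "rz": 0.045, "gripper": 1}, {"tx": 0.069, "ty": 0.005, "tz": -0.08, "rx": 0, "ry": 0, "rz": 0.044, "gripper": 1}, {"tx": 0.069, "ty": 0.003, "tz": -0.08, "rx": 0, "ry": 0, "rz": 0.045, "gripper": 1}, {"tx": 0.116, "ty": 0.01, "tz": 0, "rx": 0, "ry": 0, "rz": 0.047, "gripper": 1}, {"tx": 0.117, "ty": 0.007, "tz": 0, "rx": 0, "ry": 0, "rz": 0.046, "gripper": 1}, {"tx": 0.117, "ty": 0.004, "tz": 0, "rx": 0, "ry": 0, "rz": 0.047, "gripper": 1}, {"tx": 0.116, "ty": 0.001, "tz": 0, "rx": 0, "ry": 0, "rz": 0.046, "gripper": 1}]}}

```text
time_s: 33.22
ee_pos: [547.4, 85.6, 338.9]
ee_rot: [-180.0, 0.0, 89.3]
force: [1.6, -0.7, -1.3]
gripper_width: 39.1
gripper_force: 15.0
```

>>> {"fn": "send_rows", "kwargs": {"motion": [{"tx": 0.117, "ty": -0.001, "tz": 0, "rx": 0, "ry": 0, "rz": 0.047, "gripper": 1}, {"tx": 0.117, "ty": -0.005, "tz": 0, "rx": 0, "ry": 0, "rz": 0.047, "gripper": 1}, {"tx": 0, "ty": 0, "tz": 0, "rx": 0, "ry": 0, "rz": 0, "gripper": 1}, {"tx": 0, "ty": 0, "tz": 0, "rx": 0, "ry": 0, "rz": 0, "gripper": 1}, {"tx": 0, "ty": 0, "tz": 0.048, "rx": 0, "ry": 0, "rz": 0, "gripper": 1}, {"tx": 0, "ty": 0, "tz": 0.048, "rx": 0, "ry": 0, "rz": 0, "gripper": 1}, {"tx": 0, "ty": 0, "tz": 0.048, "rx": 0, "ry": 0, "rz": 0, "gripper": 1}, {"tx": 0, "ty": 0, "tz": 0, "rx": 0, "ry": 0, "rz": 0, "gripper": 1}, {"tx": 0, "ty": 0, "tz": 0, "rx": 0, "ry": 0, "rz": 0, "gripper": 1}]}}

```text
time_s: 34.35
ee_pos: [548.4, 200.0, 268.4]
ee_rot: [179.9, 0.0, 86.4]
force: [0.6, 0.1, -1.4]
gripper_width: 38.7
gripper_force: 15.0
```

>>> {"fn": "send_rows", "kwargs": {"motion": [{"tx": 0, "ty": 0, "tz": 0, "rx": 0, "ry": 0, "rz": 0, "gripper": -0.3}, {"tx": 0, "ty": 0, "tz": 0, "rx": 0, "ry": 0, "rz": 0, "gripper": -0.3}, {"tx": 0, "ty": 0, "tz": 0, "rx": 0, "ry": 0, "rz": 0, "gripper": -0.3}, {"tx": 0, "ty": 0, "tz": 0, "rx": 0, "ry": 0, "rz": 0, "gripper": -0.3}, {"tx": 0, "ty": 0, "tz": -0.08, "rx": 0, "ry": 0, "rz": 0, "gripper": -0.3}, {"tx": -0.1, "ty": 0.003, "tz": -0.08, "rx": 0, "ry": 0, "rz": 0, "gripper": -0.3}, {"tx": -0.1, "ty": 0, "tz": 0, "rx": 0, "ry": 0, "rz": 0, "gripper": -0.3}, {"tx": 0, "ty": 0, "tz": 0, "rx": 0, "ry": 0, "rz": 0, "gripper": -0.3}, {"tx": 0, "ty": 0, "tz": 0, "rx": 0, "ry": 0, "rz": 0, "gripper": -0.3}, {"tx": 0, "ty": 0, "tz": 0, "rx": 0, "ry": 0, "rz": 0, "gripper": -0.3}]}}

```text
time_s: 35.6
ee_pos: [543.1, 103.2, 345.8]
ee_rot: [-179.9, 0.0, 86.6]
force: [-0.2, -1.0, -0.3]
gripper_width: 59.2
gripper_force: 0.0
```

Run:
```python
from h import *
np.set_printoptions(precision=1,suppress=True)
w=V('wrist');t=V('top');w.save('d3')
print(tool()[1],[ (z,w.pr([*S(0,0),z])) for z in(166,206,272)])
q=w.pr([*S(0,0),200]).astype(int);x,y=q
hsv=cv2.cvtColor(w.im,cv2.COLOR_RGB2HSV)
g=cv2.cvtColor(w.im,cv2.COLOR_RGB2GRAY)
# circle of the ball seen through the hole: radius expected
print(cv2.HoughCircles(cv2.medianBlur(g[y-60:y+60,x-60:x+60],3),cv2.HOUGH_GRADIENT,1,8,param1=80,param2=14,minRadius=10,maxRadius=35),x-60,y-60)
o=cv2.imread('pics/d2.png')
print('tray whites',[b for b in t.blobs((10,0,120),(50,110,255),20) if 300<b[0][0]<380 and 150<b[0][1]<260])
c=S(0,43);p=tool()[1]
plan([(*c,340,176.3,-.3,60),('wait',3,-.3),(*c,263,176.3,-.3,26),('wait',1,-.3)])
```

```text
[543.1 103.2 345.9] [(166, array([251.9,  88.5])), (206, array([251.8,  86.2])), (272, array([251.3,  80.7]))]
[[[ 65.5  62.5  28.6]
  [ 64.5  54.5  34.4]
  [ 64.5  46.5  28.8]
  [ 73.5  58.5  21. ]
  [ 72.5  68.5  28.8]
  [ 72.5  48.5  24.3]
  [ 87.5  58.5  34.4]
  [ 24.5  63.5  26.7]
  [ 55.5  66.5  19.9]
  [ 63.5  72.5  17.7]
  [ 54.5  57.5  16.6]
  [ 46.5  28.5  18.8]
  [ 91.5  16.5  12.4]
  [ 31.5  77.5  14.1]
  [ 56.5  48.5  13.1]
  [107.5  69.5  13.8]
  [ 27.5 110.5  14.4]]] 191 26
tray whites [(array([347.3, 160.9]), np.int32(3555), array([259, 141, 194,  41], dtype=int32))]
[{"tx":0.028,"ty":0,"tz":0.001,"rx":0,"ry":0,"rz":-0.299,"gripper":-0.3},{"tx":0.028,"ty":0.004,"tz":0.001,"rx":0,"ry":0,"rz":-0.299,"gripper":-0.3},{"tx":0.027,"ty":0.008,"tz":0.001,"rx":-0.001,"ry":0,"rz":-0.299,"gripper":-0.3},{"tx":0.025,"ty":0.012,"tz":0.002,"rx":0,"ry":0,"rz":-0.299,"gripper":-0.3},{"tx":0.023,"ty":0.016,"tz":0.001,"rx":0,"ry":-0.001,"rz":-0.299,"gripper":-0.3},{"tx":0.02,"ty":0.02,"tz":0.001,"rx":0,"ry":0,"rz":-0.299,"gripper":-0.3},{"tx":0.017,"ty":0.022,"tz":0.001,"rx":-0.001,"ry":0,"rz":-0.299,"gripper":-0.3},{"tx":0.013,"ty":0.025,"tz":0.001,"rx":0,"ry":0,"rz":-0.299,"gripper":-0.3},{"tx":0.009,"ty":0.027,"tz":0.001,"rx":0,"ry":0,"rz":-0.3,"gripper":-0.3},{"tx":0.005,"ty":0.027,"tz":0.002,"rx":0,"ry":0,"rz":-0.299,"gripper":-0.3},{"tx":0,"ty":0,"tz":0,"rx":0,"ry":0,"rz":0,"gripper":-0.3},{"tx":0,"ty":0,"tz":0,"rx":0,"ry":0,"rz":0,"gripper":-0.3}]
[{"tx":0,"ty":0,"tz":0,"rx":0,"ry":0,"rz":0,"gripper":-0.3},{"tx":0,"ty":0,"tz":0.051,"rx":0,"ry":0,"rz":0,"gripper":-0.3},{"tx":0,"ty":0,"tz":0.051,"rx":0,"ry":0,"rz":0,"gripper":-0.3},{"tx":0,"ty":0,"tz":0.052,"rx":0,"ry":0,"rz":0,"gripper":-0.3},{"tx":0,"ty":0,"tz":0,"rx":0,"ry":0,"rz":0,"gripper":-0.3}]
```

>>> {"fn": "send_rows", "kwargs": {"motion": [{"tx": 0.028, "ty": 0, "tz": 0.001, "rx": 0, "ry": 0, "rz": -0.299, "gripper": -0.3}, {"tx": 0.028, "ty": 0.004, "tz": 0.001, "rx": 0, "ry": 0, "rz": -0.299, "gripper": -0.3}, {"tx": 0.027, "ty": 0.008, "tz": 0.001, "rx": 0, "ry": 0, "rz": -0.299, "gripper": -0.3}, {"tx": 0.025, "ty": 0.012, "tz": 0.002, "rx": 0, "ry": 0, "rz": -0.299, "gripper": -0.3}, {"tx": 0.023, "ty": 0.016, "tz": 0.001, "rx": 0, "ry": 0, "rz": -0.299, "gripper": -0.3}, {"tx": 0.02, "ty": 0.02, "tz": 0.001, "rx": 0, "ry": 0, "rz": -0.299, "gripper": -0.3}, {"tx": 0.017, "ty": 0.022, "tz": 0.001, "rx": 0, "ry": 0, "rz": -0.299, "gripper": -0.3}, {"tx": 0.013, "ty": 0.025, "tz": 0.001, "rx": 0, "ry": 0, "rz": -0.299, "gripper": -0.3}, {"tx": 0.009, "ty": 0.027, "tz": 0.001, "rx": 0, "ry": 0, "rz": -0.3, "gripper": -0.3}, {"tx": 0.005, "ty": 0.027, "tz": 0.002, "rx": 0, "ry": 0, "rz": -0.299, "gripper": -0.3}, {"tx": 0, "ty": 0, "tz": 0, "rx": 0, "ry": 0, "rz": 0, "gripper": -0.3}, {"tx": 0, "ty": 0, "tz": 0, "rx": 0, "ry": 0, "rz": 0, "gripper": -0.3}]}}

```text
time_s: 37.2
ee_pos: [549.7, 242.2, 340.1]
ee_rot: [-179.9, -0.0, 176.1]
force: [0.8, -0.3, -0.0]
gripper_width: 59.5
gripper_force: 0.0
```

>>> {"fn": "send_rows", "kwargs": {"motion": [{"tx": 0, "ty": 0, "tz": 0, "rx": 0, "ry": 0, "rz": 0, "gripper": -0.3}, {"tx": 0, "ty": 0, "tz": 0.051, "rx": 0, "ry": 0, "rz": 0, "gripper": -0.3}, {"tx": 0, "ty": 0, "tz": 0.051, "rx": 0, "ry": 0, "rz": 0, "gripper": -0.3}, {"tx": 0, "ty": 0, "tz": 0.051, "rx": 0, "ry": 0, "rz": 0, "gripper": -0.3}, {"tx": 0, "ty": 0, "tz": 0, "rx": 0, "ry": 0, "rz": 0, "gripper": -0.3}, {"tx": 0, "ty": 0, "tz": 0, "rx": 0, "ry": 0, "rz": 0, "gripper": 1}, {"tx": 0, "ty": 0, "tz": 0, "rx": 0, "ry": 0, "rz": 0, "gripper": 1}, {"tx": 0, "ty": 0, "tz": 0, "rx": 0, "ry": 0, "rz": 0, "gripper": 1}, {"tx": 0, "ty": 0, "tz": 0, "rx": 0, "ry": 0, "rz": 0, "gripper": 1}, {"tx": 0, "ty": 0, "tz": 0, "rx": 0, "ry": 0, "rz": 0, "gripper": 1}, {"tx": 0, "ty": 0, "tz": 0, "rx": 0, "ry": 0, "rz": 0, "gripper": 1}], "grip_force": 20}}

```text
time_s: 38.58
ee_pos: [549.9, 242.2, 263.9]
ee_rot: [-180.0, -0.0, 176.2]
force: [1.1, 0.1, 1.2]
gripper_width: 11.6
gripper_force: 20.0
```

>>> {"fn": "send_rows", "kwargs": {"motion": [{"tx": 0, "ty": 0, "tz": 0, "rx": 0, "ry": 0, "rz": 0.297, "gripper": 1}, {"tx": 0, "ty": 0, "tz": 0, "rx": 0, "ry": 0, "rz": 0.297, "gripper": 1}, {"tx": 0, "ty": 0, "tz": 0, "rx": 0, "ry": 0, "rz": 0.297, "gripper": 1}, {"tx": 0, "ty": 0, "tz": 0, "rx": 0, "ry": 0, "rz": 0.297, "gripper": 1}, {"tx": 0, "ty": 0, "tz": 0, "rx": 0, "ry": 0, "rz": 0.297, "gripper": 1}, {"tx": 0, "ty": 0, "tz": 0, "rx": 0, "ry": 0, "rz": 0.297, "gripper": 1}, {"tx": 0, "ty": 0, "tz": 0, "rx": 0, "ry": 0, "rz": 0.297, "gripper": 1}, {"tx": 0, "ty": 0, "tz": 0, "rx": 0, "ry": 0, "rz": 0.297, "gripper": 1}, {"tx": 0, "ty": 0, "tz": 0, "rx": 0, "ry": 0, "rz": 0.297, "gripper": 1}, {"tx": 0, "ty": 0, "tz": 0, "rx": 0, "ry": 0, "rz": 0, "gripper": 1}, {"tx": 0, "ty": 0, "tz": 0, "rx": 0, "ry": 0, "rz": 0, "gripper": 1}]}}

```text
time_s: 39.95
ee_pos: [553.8, 245.0, 264.4]
ee_rot: [179.5, -0.3, 96.0]
force: [9.4, 5.7, -1.5]
gripper_width: 12.0
gripper_force: 20.0
```

>>> {"fn": "send_rows", "kwargs": {"motion": [{"tx": 0, "ty": 0, "tz": 0, "rx": 0, "ry": 0, "rz": 0, "gripper": -0.3}, {"tx": 0, "ty": 0, "tz": 0, "rx": 0, "ry": 0, "rz": 0, "gripper": -0.3}, {"tx": 0, "ty": 0, "tz": 0, "rx": 0, "ry": 0, "rz": 0, "gripper": -0.3}, {"tx": 0, "ty": 0, "tz": -0.08, "rx": 0, "ry": 0, "rz": 0, "gripper": -0.3}, {"tx": 0, "ty": 0, "tz": -0.08, "rx": 0, "ry": 0, "rz": 0, "gripper": -0.3}, {"tx": 0, "ty": 0, "tz": 0, "rx": 0, "ry": 0, "rz": 0, "gripper": -0.3}]}}

```text
time_s: 40.7
ee_pos: [550.9, 242.5, 347.4]
ee_rot: [179.6, -0.1, 96.0]
force: [0.0, 0.7, -0.5]
gripper_width: 59.2
gripper_force: 0.0
```

```bash
cat > cr.py <<'E'
from h import *
def ck(t,x=-140,zo=-28): # crank sleeve pos -> reported TCP
    a=1.13-t; return (*S(x,80*np.sin(a)),180+80*np.cos(a)+zo)
E
python3 - <<'E'
from cr import *
s=env.state();print(s['ee_pos'],s['ee_rot'])
k=ck(0);print(k)
plan([(*k[:2],345,176.6,-.3,60),('wait',1,-.3),(*k[:2],k[2],176.6,-.3,45),('wait',2,-.3)])
for z in [0]:
    plan([('wait',1,1)]+[(*ck(a),176.6,1,60) for a in np.linspace(0,2.2,23)[1:]]+[('wait',1,1)],start=(down(176.6).as_matrix(),np.array(k)))
E
```

```text
[550.88983334 242.54253076 347.38750546] [ 1.79638610e+02 -8.36136186e-02  9.60296612e+01]
(np.float64(411.5374166642692), np.float64(281.02851376444863), np.float64(186.1327846344126))
[{"tx":0.012,"ty":-0.03,"tz":0,"rx":0.001,"ry":0.001,"rz":-0.298,"gripper":-0.3},{"tx":0.016,"ty":-0.028,"tz":0.001,"rx":0.002,"ry":0,"rz":-0.299,"gripper":-0.3},{"tx":0.02,"ty":-0.024,"tz":0,"rx":0.001,"ry":0.001,"rz":-0.298,"gripper":-0.3},{"tx":0.024,"ty":-0.022,"tz":0.001,"rx":0.001,"ry":0.001,"rz":-0.299,"gripper":-0.3},{"tx":0.027,"ty":-0.017,"tz":0,"rx":0.002,"ry":0,"rz":-0.298,"gripper":-0.3},{"tx":0.03,"ty":-0.013,"tz":0.001,"rx":0.001,"ry":0.001,"rz":-0.298,"gripper":-0.3},{"tx":0.031,"ty":-0.008,"tz":0,"rx":0.001,"ry":0.001,"rz":-0.299,"gripper":-0.3},{"tx":0.032,"ty":-0.004,"tz":0.001,"rx":0.002,"ry":0,"rz":-0.298,"gripper":-0.3},{"tx":0.032,"ty":0.002,"tz":0,"rx":0.001,"ry":0.001,"rz":-0.299,"gripper":-0.3},{"tx":0,"ty":0,"tz":0,"rx":0,"ry":0,"rz":0,"gripper":-0.3},{"tx":0,"ty":0,"tz":0.079,"rx":0,"ry":0,"rz":0,"gripper":-0.3},{"tx":0,"ty":0,"tz":0.08,"rx":0,"ry":0,"rz":0,"gripper":-0.3}]
[... 1099 characters left out ...]
":0,"ty":-0.016,"tz":0.002,"rx":0,"ry":0,"rz":0,"gripper":1},{"tx":0,"ty":-0.015,"tz":0.003,"rx":0,"ry":0,"rz":0,"gripper":1},{"tx":0,"ty":-0.016,"tz":0.005,"rx":0,"ry":0,"rz":0,"gripper":1},{"tx":0,"ty":-0.014,"tz":0.007,"rx":0,"ry":0,"rz":0,"gripper":1},{"tx":0,"ty":-0.014,"tz":0.008,"rx":0,"ry":0,"rz":0,"gripper":1},{"tx":0,"ty":-0.013,"tz":0.009,"rx":0,"ry":0,"rz":0,"gripper":1},{"tx":0,"ty":-0.012,"tz":0.01,"rx":0,"ry":0,"rz":0,"gripper":1},{"tx":0,"ty":-0.011,"tz":0.012,"rx":0,"ry":0,"rz":0,"gripper":1},{"tx":0,"ty":-0.01,"tz":0.013,"rx":0,"ry":0,"rz":0,"gripper":1},{"tx":0,"ty":-0.008,"tz":0.013,"rx":0,"ry":0,"rz":0,"gripper":1},{"tx":0,"ty":0,"tz":0,"rx":0,"ry":0,"rz":0,"gripper":1}]
```

>>> {"fn": "send_rows", "kwargs": {"motion": [{"tx": 0.012, "ty": -0.03, "tz": 0, "rx": 0.001, "ry": 0, "rz": -0.298, "gripper": -0.3}, {"tx": 0.016, "ty": -0.028, "tz": 0, "rx": 0.002, "ry": 0, "rz": -0.299, "gripper": -0.3}, {"tx": 0.02, "ty": -0.024, "tz": 0, "rx": 0.001, "ry": 0, "rz": -0.298, "gripper": -0.3}, {"tx": 0.024, "ty": -0.022, "tz": 0, "rx": 0.001, "ry": 0, "rz": -0.299, "gripper": -0.3}, {"tx": 0.027, "ty": -0.017, "tz": 0, "rx": 0.002, "ry": 0, "rz": -0.298, "gripper": -0.3}, {"tx": 0.03, "ty": -0.013, "tz": 0.001, "rx": 0.001, "ry": 0, "rz": -0.298, "gripper": -0.3}, {"tx": 0.031, "ty": -0.008, "tz": 0, "rx": 0.001, "ry": 0, "rz": -0.299, "gripper": -0.3}, {"tx": 0.032, "ty": -0.004, "tz": 0.001, "rx": 0.002, "ry": 0, "rz": -0.298, "gripper": -0.3}, {"tx": 0.032, "ty": 0.002, "tz": 0, "rx": 0.001, "ry": 0, "rz": -0.299, "gripper": -0.3}, {"tx": 0, "ty": 0, "tz": 0, "rx": 0, "ry": 0, "rz": 0, "gripper": -0.3}, {"tx": 0, "ty": 0, "tz": 0.079, "rx": 0, "ry": 0, "rz": 0, "gripper": -0.3}, {"tx": 0, "ty": 0, "tz": 0.08, "rx": 0, "ry": 0, "rz": 0, "gripper": -0.3}]}}

```text
time_s: 42.2
ee_pos: [410.6, 279.9, 262.2]
ee_rot: [-179.7, -0.2, 176.4]
force: [-0.4, 0.4, 0.0]
gripper_width: 59.1
gripper_force: 0.0
```

>>> {"fn": "send_rows", "kwargs": {"motion": [{"tx": 0, "ty": 0, "tz": 0.05, "rx": 0, "ry": 0, "rz": 0, "gripper": -0.3}, {"tx": 0, "ty": 0, "tz": 0, "rx": 0, "ry": 0, "rz": 0, "gripper": -0.3}, {"tx": 0, "ty": 0, "tz": 0, "rx": 0, "ry": 0, "rz": 0, "gripper": -0.3}, {"tx": 0, "ty": 0, "tz": 0, "rx": 0, "ry": 0, "rz": 0, "gripper": -0.3}]}}

```text
time_s: 42.7
ee_pos: [410.8, 280.5, 239.8]
ee_rot: [-179.8, -0.1, 176.6]
force: [0.2, 1.2, 0.0]
gripper_width: 59.3
gripper_force: 0.0
```

Run:
```python
from cr import *
np.set_printoptions(precision=1,suppress=True)
w=V('wrist');print(tool()[1],env.state()['ee_rot'])
for b in w.blobs((0,150,50),(7,255,255),150)+w.blobs((173,150,50),(180,255,255),150): print(b)
for x in(-168,-135,-102): print(w.pr([*S(x,72.3),214]))
```

```text
[410.6 280.4 239.7] [-179.8   -0.1  176.6]
(array([337.9, 171.2]), np.int32(318), array([312, 155,  76,  54], dtype=int32))
(array([254. , 219.4]), np.int32(1717), array([242, 182,  25,  76], dtype=int32))
[253.2 175.9]
[253.2 218.2]
[253.2 257.4]
```

>>> {"fn": "send_rows", "kwargs": {"motion": [{"tx": 0, "ty": 0, "tz": 0.05, "rx": 0, "ry": 0, "rz": 0, "gripper": -0.3}, {"tx": 0, "ty": 0, "tz": 0.04, "rx": 0, "ry": 0, "rz": 0, "gripper": -0.3}, {"tx": 0, "ty": 0, "tz": 0.021, "rx": 0, "ry": 0, "rz": 0, "gripper": -0.3}, {"tx": 0, "ty": 0, "tz": 0, "rx": 0, "ry": 0, "rz": 0, "gripper": 1}, {"tx": 0, "ty": 0, "tz": 0, "rx": 0, "ry": 0, "rz": 0, "gripper": 1}, {"tx": 0, "ty": 0, "tz": 0, "rx": 0, "ry": 0, "rz": 0, "gripper": 1}, {"tx": 0, "ty": 0, "tz": 0, "rx": 0, "ry": 0, "rz": 0, "gripper": 1}, {"tx": 0, "ty": 0, "tz": 0, "rx": 0, "ry": 0, "rz": 0, "gripper": 1}, {"tx": 0, "ty": 0, "tz": 0, "rx": 0, "ry": 0, "rz": 0, "gripper": 1}], "grip_force": 30}}

```text
time_s: 43.88
ee_pos: [410.0, 281.2, 183.4]
ee_rot: [-179.9, -0.2, 176.6]
force: [-0.6, 5.8, 1.1]
gripper_width: 17.6
gripper_force: 30.0
```

>>> {"fn": "send_rows", "kwargs": {"motion": [{"tx": 0, "ty": -0.008, "tz": -0.014, "rx": 0, "ry": 0, "rz": 0, "gripper": 1}, {"tx": 0, "ty": -0.008, "tz": -0.013, "rx": 0, "ry": 0, "rz": 0, "gripper": 1}, {"tx": 0, "ty": -0.011, "tz": -0.013, "rx": 0, "ry": 0, "rz": 0, "gripper": 1}, {"tx": 0, "ty": 0, "tz": 0, "rx": 0, "ry": 0, "rz": 0, "gripper": 1}]}}

```text
time_s: 44.38
ee_pos: [409.0, 267.3, 203.5]
ee_rot: [-179.8, -0.2, 176.6]
force: [-1.1, 5.0, 1.7]
gripper_width: 17.6
gripper_force: 30.0
```

>>> {"fn": "send_rows", "kwargs": {"motion": [{"tx": 0, "ty": -0.011, "tz": -0.011, "rx": 0, "ry": 0, "rz": 0, "gripper": 1}, {"tx": 0, "ty": -0.012, "tz": -0.01, "rx": 0, "ry": 0, "rz": 0, "gripper": 1}, {"tx": 0, "ty": -0.014, "tz": -0.009, "rx": 0, "ry": 0, "rz": 0, "gripper": 1}, {"tx": 0, "ty": -0.014, "tz": -0.007, "rx": 0, "ry": 0, "rz": 0, "gripper": 1}, {"tx": 0, "ty": -0.015, "tz": -0.006, "rx": 0, "ry": 0, "rz": 0, "gripper": 1}, {"tx": 0, "ty": -0.015, "tz": -0.005, "rx": 0, "ry": 0, "rz": 0, "gripper": 1}, {"tx": 0, "ty": -0.016, "tz": -0.002, "rx": 0, "ry": 0, "rz": 0, "gripper": 1}, {"tx": 0, "ty": -0.016, "tz": -0.002, "rx": 0, "ry": 0, "rz": 0, "gripper": 1}, {"tx": 0, "ty": -0.016, "tz": 0.001, "rx": 0, "ry": 0, "rz": 0, "gripper": 1}, {"tx": 0, "ty": -0.016, "tz": 0.002, "rx": 0, "ry": 0, "rz": 0, "gripper": 1}, {"tx": 0, "ty": -0.015, "tz": 0.003, "rx": 0, "ry": 0, "rz": 0, "gripper": 1}, {"tx": 0, "ty": -0.016, "tz": 0.005, "rx": 0, "ry": 0, "rz": 0, "gripper": 1}]}}

```text
time_s: 45.88
ee_pos: [402.5, 180.2, 223.0]
ee_rot: [-179.9, -0.4, 176.6]
force: [-2.2, 9.9, -7.4]
gripper_width: 16.8
gripper_force: 30.0
```

>>> {"fn": "send_rows", "kwargs": {"motion": [{"tx": 0, "ty": -0.014, "tz": 0.007, "rx": 0, "ry": 0, "rz": 0, "gripper": 1}, {"tx": 0, "ty": -0.014, "tz": 0.008, "rx": 0, "ry": 0, "rz": 0, "gripper": 1}, {"tx": 0, "ty": -0.013, "tz": 0.009, "rx": 0, "ry": 0, "rz": 0, "gripper": 1}, {"tx": 0, "ty": -0.012, "tz": 0.01, "rx": 0, "ry": 0, "rz": 0, "gripper": 1}, {"tx": 0, "ty": -0.011, "tz": 0.012, "rx": 0, "ry": 0, "rz": 0, "gripper": 1}, {"tx": 0, "ty": -0.01, "tz": 0.013, "rx": 0, "ry": 0, "rz": 0, "gripper": 1}, {"tx": 0, "ty": -0.008, "tz": 0.013, "rx": 0, "ry": 0, "rz": 0, "gripper": 1}, {"tx": 0, "ty": 0, "tz": 0, "rx": 0, "ry": 0, "rz": 0, "gripper": 1}, {"tx": 0, "ty": 0, "tz": 0, "rx": 0, "ry": 0, "rz": 0, "gripper": 1}]}}

```text
time_s: 47.0
ee_pos: [399.5, 139.4, 186.9]
ee_rot: [-179.9, -0.5, 176.5]
force: [-1.8, 9.2, -6.7]
gripper_width: 17.2
gripper_force: 30.0
```

Run:
```python
from cr import *
s=env.state();print(s['ee_pos'],ck(2.2,zo=-30),ck(2.1,zo=-30))
for v in('top','scene'): V(v).save('tip_'+v)
```

```text
[399.52553363 139.4397906  186.92370933] (np.float64(403.08453762606996), np.float64(138.75037386529073), np.float64(188.4099383222827)) (np.float64(403.33274566885495), np.float64(142.92819049745486), np.float64(195.22396249282832))
```

>>> {"fn": "send_rows", "kwargs": {"motion": [{"tx": 0, "ty": 0.008, "tz": -0.013, "rx": 0, "ry": 0, "rz": 0, "gripper": 1}, {"tx": 0, "ty": 0.01, "tz": -0.013, "rx": 0, "ry": 0, "rz": 0, "gripper": 1}, {"tx": 0, "ty": 0.011, "tz": -0.012, "rx": 0, "ry": 0, "rz": 0, "gripper": 1}, {"tx": 0, "ty": 0.012, "tz": -0.01, "rx": 0, "ry": 0, "rz": 0, "gripper": 1}, {"tx": 0, "ty": 0.013, "tz": -0.009, "rx": 0, "ry": 0, "rz": 0, "gripper": 1}, {"tx": 0, "ty": 0.014, "tz": -0.008, "rx": 0, "ry": 0, "rz": 0, "gripper": 1}, {"tx": 0, "ty": 0.014, "tz": -0.007, "rx": 0, "ry": 0, "rz": 0, "gripper": 1}, {"tx": 0, "ty": 0.016, "tz": -0.005, "rx": 0, "ry": 0, "rz": 0, "gripper": 1}, {"tx": 0, "ty": 0.015, "tz": -0.003, "rx": 0, "ry": 0, "rz": 0, "gripper": 1}, {"tx": 0, "ty": 0.016, "tz": -0.002, "rx": 0, "ry": 0, "rz": 0, "gripper": 1}, {"tx": 0, "ty": 0.016, "tz": -0.001, "rx": 0, "ry": 0, "rz": 0, "gripper": 1}, {"tx": 0, "ty": 0.016, "tz": 0.002, "rx": 0, "ry": 0, "rz": 0, "gripper": 1}]}}

```text
time_s: 48.6
ee_pos: [405.3, 216.3, 228.5]
ee_rot: [-179.4, -0.3, 176.6]
force: [-4.2, -7.4, -17.5]
gripper_width: 17.4
gripper_force: 30.0
```

>>> {"fn": "send_rows", "kwargs": {"motion": [{"tx": 0, "ty": 0.016, "tz": 0.002, "rx": 0, "ry": 0, "rz": 0, "gripper": 1}, {"tx": 0, "ty": 0.015, "tz": 0.005, "rx": 0, "ry": 0, "rz": 0, "gripper": 1}, {"tx": 0, "ty": 0.015, "tz": 0.006, "rx": 0, "ry": 0, "rz": 0, "gripper": 1}, {"tx": 0, "ty": 0.014, "tz": 0.007, "rx": 0, "ry": 0, "rz": 0, "gripper": 1}, {"tx": 0, "ty": 0.014, "tz": 0.009, "rx": 0, "ry": 0, "rz": 0, "gripper": 1}, {"tx": 0, "ty": 0.012, "tz": 0.01, "rx": 0, "ry": 0, "rz": 0, "gripper": 1}, {"tx": 0, "ty": 0.011, "tz": 0.011, "rx": 0, "ry": 0, "rz": 0, "gripper": 1}, {"tx": 0, "ty": 0.011, "tz": 0.013, "rx": 0, "ry": 0, "rz": 0, "gripper": 1}, {"tx": 0, "ty": 0.008, "tz": 0.013, "rx": 0, "ry": 0, "rz": 0, "gripper": 1}, {"tx": 0, "ty": 0.008, "tz": 0.014, "rx": 0, "ry": 0, "rz": 0, "gripper": 1}, {"tx": 0, "ty": 0.002, "tz": 0.004, "rx": 0, "ry": 0, "rz": 0, "gripper": 1}, {"tx": 0, "ty": 0, "tz": 0, "rx": 0, "ry": 0, "rz": 0, "gripper": 1}]}}

```text
time_s: 50.1
ee_pos: [410.1, 280.8, 184.7]
ee_rot: [-179.7, -0.1, 176.6]
force: [-7.0, -5.3, -1.5]
gripper_width: 17.3
gripper_force: 30.0
```

>>> {"fn": "send_rows", "kwargs": {"motion": [{"tx": 0, "ty": 0.002, "tz": 0.004, "rx": 0, "ry": 0, "rz": 0, "gripper": 1}, {"tx": 0, "ty": 0, "tz": 0, "rx": 0, "ry": 0, "rz": 0, "gripper": 1}, {"tx": 0, "ty": 0, "tz": 0, "rx": 0, "ry": 0, "rz": 0, "gripper": 1}]}}

```text
time_s: 50.48
ee_pos: [410.2, 281.7, 183.0]
ee_rot: [-179.7, -0.1, 176.6]
force: [-7.4, -6.2, -0.3]
gripper_width: 17.4
gripper_force: 30.0
```

Run:
```python
from cr import *
s=env.state();print(s['ee_pos'],s['force'])
p=tool()[1];c=S(0.7,42)
plan([('wait',3,-.3),(p[0],p[1],345,176.6,-.3,55),(*c,345,96.1,-.3,60),('wait',3,-.3)])
```

```text
[410.18252123 281.65127598 182.95708079] [-7.44957352 -6.15644589 -0.25217731]
[{"tx":0,"ty":0,"tz":0,"rx":0,"ry":0,"rz":0,"gripper":-0.3},{"tx":0,"ty":0,"tz":0,"rx":0,"ry":0,"rz":0,"gripper":-0.3},{"tx":0,"ty":0,"tz":0,"rx":0,"ry":0,"rz":0,"gripper":-0.3},{"tx":0,"ty":0,"tz":-0.108,"rx":-0.003,"ry":-0.001,"rz":0,"gripper":-0.3},{"tx":0,"ty":-0.001,"tz":-0.108,"rx":-0.003,"ry":-0.001,"rz":0,"gripper":-0.3},{"tx":0,"ty":0,"tz":-0.108,"rx":-0.003,"ry":-0.001,"rz":0.001,"gripper":-0.3},{"tx":-0.032,"ty":-0.007,"tz":0,"rx":0,"ry":0,"rz":0.298,"gripper":-0.3},{"tx":-0.032,"ty":-0.002,"tz":0,"rx":0,"ry":0,"rz":0.298,"gripper":-0.3},{"tx":-0.032,"ty":0.003,"tz":0,"rx":0,"ry":0,"rz":0.298,"gripper":-0.3},{"tx":-0.031,"ty":0.008,"tz":0,"rx":0,"ry":0,"rz":0.298,"gripper":-0.3},{"tx":-0.03,"ty":0.013,"tz":0,"rx":0,"ry":0,"rz":0.299,"gripper":-0.3},{"tx":-0.027,"ty":0.018,"tz":0,"rx":0,"ry":0,"rz":0.298,"gripper":-0.3}]
[{"tx":-0.024,"ty":0.021,"tz":0,"rx":0,"ry":0,"rz":0.298,"gripper":-0.3},{"tx":-0.021,"ty":0.025,"tz":0,"rx":0,"ry":0,"rz":0.298,"gripper":-0.3},{"tx":-0.016,"ty":0.027,"tz":0,"rx":0,"ry":0,"rz":0.298,"gripper":-0.3},{"tx":0,"ty":0,"tz":0,"rx":0,"ry":0,"rz":0,"gripper":-0.3},{"tx":0,"ty":0,"tz":0,"rx":0,"ry":0,"rz":0,"gripper":-0.3},{"tx":0,"ty":0,"tz":0,"rx":0,"ry":0,"rz":0,"gripper":-0.3}]
```

>>> {"fn": "send_rows", "kwargs": {"motion": [{"tx": 0, "ty": 0, "tz": 0, "rx": 0, "ry": 0, "rz": 0, "gripper": -0.3}, {"tx": 0, "ty": 0, "tz": 0, "rx": 0, "ry": 0, "rz": 0, "gripper": -0.3}, {"tx": 0, "ty": 0, "tz": 0, "rx": 0, "ry": 0, "rz": 0, "gripper": -0.3}, {"tx": 0, "ty": 0, "tz": -0.108, "rx": -0.003, "ry": 0, "rz": 0, "gripper": -0.3}, {"tx": 0, "ty": 0, "tz": -0.108, "rx": -0.003, "ry": 0, "rz": 0, "gripper": -0.3}, {"tx": 0, "ty": 0, "tz": -0.108, "rx": -0.003, "ry": 0, "rz": 0, "gripper": -0.3}, {"tx": -0.032, "ty": -0.007, "tz": 0, "rx": 0, "ry": 0, "rz": 0.298, "gripper": -0.3}, {"tx": -0.032, "ty": -0.002, "tz": 0, "rx": 0, "ry": 0, "rz": 0.298, "gripper": -0.3}, {"tx": -0.032, "ty": 0.003, "tz": 0, "rx": 0, "ry": 0, "rz": 0.298, "gripper": -0.3}, {"tx": -0.031, "ty": 0.008, "tz": 0, "rx": 0, "ry": 0, "rz": 0.298, "gripper": -0.3}, {"tx": -0.03, "ty": 0.013, "tz": 0, "rx": 0, "ry": 0, "rz": 0.299, "gripper": -0.3}, {"tx": -0.027, "ty": 0.018, "tz": 0, "rx": 0, "ry": 0, "rz": 0.298, "gripper": -0.3}]}}

```text
time_s: 51.98
ee_pos: [505.3, 256.5, 341.5]
ee_rot: [-179.9, -0.1, 122.7]
force: [0.1, 0.7, 0.2]
gripper_width: 59.4
gripper_force: 0.0
```

>>> {"fn": "send_rows", "kwargs": {"motion": [{"tx": -0.024, "ty": 0.021, "tz": 0, "rx": 0, "ry": 0, "rz": 0.298, "gripper": -0.3}, {"tx": -0.021, "ty": 0.025, "tz": 0, "rx": 0, "ry": 0, "rz": 0.298, "gripper": -0.3}, {"tx": -0.016, "ty": 0.027, "tz": 0, "rx": 0, "ry": 0, "rz": 0.298, "gripper": -0.3}, {"tx": 0, "ty": 0, "tz": 0, "rx": 0, "ry": 0, "rz": 0, "gripper": -0.3}, {"tx": 0, "ty": 0, "tz": 0, "rx": 0, "ry": 0, "rz": 0, "gripper": -0.3}, {"tx": 0, "ty": 0, "tz": 0, "rx": 0, "ry": 0, "rz": 0, "gripper": -0.3}]}}

```text
time_s: 52.72
ee_pos: [549.7, 243.5, 340.9]
ee_rot: [-179.8, -0.0, 96.2]
force: [-0.3, 0.9, -0.4]
gripper_width: 59.2
gripper_force: 0.0
```

Run:
```python
from h import *
np.set_printoptions(precision=1,suppress=True)
s=env.state();print(s['ee_pos'],s['ee_rot'])
t=V('top');s=V('scene');w=V('wrist');t.save('t5');s.save('s5');w.save('w5')
# ball-white inside the box floor region?
print([ (b[0],b[1],t.on(*b[0],40)[:2]) for b in t.blobs((10,0,130),(40,70,255),15) if 195<b[0][0]<270 and 165<b[0][1]<240])
```

```text
[549.7 243.5 340.9] [-179.8   -0.    96.2]
[(array([245.9, 236.6]), np.int32(92), array([410.8,  12.2]))]
```

>>> {"fn": "send_rows", "kwargs": {"motion": [{"tx": 0, "ty": 0, "tz": 0.051, "rx": 0, "ry": 0, "rz": 0, "gripper": -0.3}, {"tx": 0, "ty": 0, "tz": 0.051, "rx": 0, "ry": 0, "rz": 0, "gripper": -0.3}, {"tx": 0, "ty": 0, "tz": 0.052, "rx": 0, "ry": 0, "rz": 0, "gripper": -0.3}, {"tx": 0, "ty": 0, "tz": 0, "rx": 0, "ry": 0, "rz": 0, "gripper": -0.3}, {"tx": 0, "ty": 0, "tz": 0, "rx": 0, "ry": 0, "rz": 0, "gripper": 1}, {"tx": 0, "ty": 0, "tz": 0, "rx": 0, "ry": 0, "rz": 0, "gripper": 1}, {"tx": 0, "ty": 0, "tz": 0, "rx": 0, "ry": 0, "rz": 0, "gripper": 1}, {"tx": 0, "ty": 0, "tz": 0, "rx": 0, "ry": 0, "rz": 0, "gripper": 1}, {"tx": 0, "ty": 0, "tz": 0, "rx": 0, "ry": 0, "rz": 0, "gripper": 1}, {"tx": 0, "ty": 0, "tz": 0, "rx": 0, "ry": 0, "rz": 0, "gripper": 1}], "grip_force": 20}}

```text
time_s: 54.12
ee_pos: [554.0, 243.6, 263.8]
ee_rot: [179.7, -0.1, 96.1]
force: [9.3, 1.5, -2.9]
gripper_width: 12.0
gripper_force: 20.0
```

>>> {"fn": "send_rows", "kwargs": {"motion": [{"tx": 0, "ty": 0, "tz": 0, "rx": 0, "ry": 0, "rz": -0.297, "gripper": 1}, {"tx": 0, "ty": 0, "tz": 0, "rx": 0, "ry": 0, "rz": -0.297, "gripper": 1}, {"tx": 0, "ty": 0, "tz": 0, "rx": 0, "ry": 0, "rz": -0.297, "gripper": 1}, {"tx": 0, "ty": 0, "tz": 0, "rx": 0, "ry": 0, "rz": -0.297, "gripper": 1}, {"tx": 0, "ty": 0, "tz": 0, "rx": 0, "ry": 0, "rz": -0.297, "gripper": 1}, {"tx": 0, "ty": 0, "tz": 0, "rx": 0, "ry": 0, "rz": -0.297, "gripper": 1}, {"tx": 0, "ty": 0, "tz": 0, "rx": 0, "ry": 0, "rz": -0.297, "gripper": 1}, {"tx": 0, "ty": 0, "tz": 0, "rx": 0, "ry": 0, "rz": -0.297, "gripper": 1}, {"tx": 0, "ty": 0, "tz": 0, "rx": 0, "ry": 0, "rz": -0.305, "gripper": 1}, {"tx": 0, "ty": 0, "tz": 0, "rx": 0, "ry": 0, "rz": 0, "gripper": 1}, {"tx": 0, "ty": 0, "tz": 0, "rx": 0, "ry": 0, "rz": 0, "gripper": 1}]}}

```text
time_s: 55.5
ee_pos: [551.8, 242.0, 263.5]
ee_rot: [-179.9, 0.0, 176.5]
force: [3.7, -3.2, -1.7]
gripper_width: 12.0
gripper_force: 20.0
```

Run:
```python
from cr import *
p=tool()[1];print(p);k=np.array([410.3,281.5,184])
plan([('wait',3,-.3),(p[0],p[1],345,176.6,-.3,42),(*k[:2],345,176.6,-.3,50),('wait',2,-.3),(*k,176.6,-.3,45),('wait',1,-.3)])
```

```text
[551.82912319 242.02566581 263.53261622]
[{"tx":0,"ty":0,"tz":0,"rx":0,"ry":0,"rz":0,"gripper":-0.3},{"tx":0,"ty":0,"tz":0,"rx":0,"ry":0,"rz":0,"gripper":-0.3},{"tx":0,"ty":0,"tz":0,"rx":0,"ry":0,"rz":0,"gripper":-0.3},{"tx":0,"ty":0,"tz":-0.081,"rx":-0.002,"ry":0,"rz":-0.002,"gripper":-0.3},{"tx":0,"ty":0,"tz":-0.082,"rx":-0.002,"ry":0.001,"rz":-0.002,"gripper":-0.3},{"tx":0.096,"ty":0.021,"tz":0,"rx":0,"ry":0,"rz":0,"gripper":-0.3},{"tx":0.095,"ty":0.02,"tz":0,"rx":0,"ry":0,"rz":0,"gripper":-0.3},{"tx":0.096,"ty":0.021,"tz":0,"rx":0,"ry":0,"rz":0,"gripper":-0.3},{"tx":0,"ty":0,"tz":0,"rx":0,"ry":0,"rz":0,"gripper":-0.3},{"tx":0,"ty":0,"tz":0,"rx":0,"ry":0,"rz":0,"gripper":-0.3},{"tx":0,"ty":0,"tz":0.081,"rx":0,"ry":0,"rz":0,"gripper":-0.3},{"tx":0,"ty":0,"tz":0.08,"rx":0,"ry":0,"rz":0,"gripper":-0.3}]
[{"tx":0,"ty":0,"tz":0.081,"rx":0,"ry":0,"rz":0,"gripper":-0.3},{"tx":0,"ty":0,"tz":0.08,"rx":0,"ry":0,"rz":0,"gripper":-0.3},{"tx":0,"ty":0,"tz":0,"rx":0,"ry":0,"rz":0,"gripper":-0.3}]
```

>>> {"fn": "send_rows", "kwargs": {"motion": [{"tx": 0, "ty": 0, "tz": 0, "rx": 0, "ry": 0, "rz": 0, "gripper": -0.3}, {"tx": 0, "ty": 0, "tz": 0, "rx": 0, "ry": 0, "rz": 0, "gripper": -0.3}, {"tx": 0, "ty": 0, "tz": 0, "rx": 0, "ry": 0, "rz": 0, "gripper": -0.3}, {"tx": 0, "ty": 0, "tz": -0.082, "rx": 0, "ry": 0, "rz": 0, "gripper": -0.3}, {"tx": 0, "ty": 0, "tz": -0.082, "rx": 0, "ry": 0, "rz": 0, "gripper": -0.3}, {"tx": 0.096, "ty": 0.021, "tz": 0, "rx": 0, "ry": 0, "rz": 0, "gripper": -0.3}, {"tx": 0.095, "ty": 0.02, "tz": 0, "rx": 0, "ry": 0, "rz": 0, "gripper": -0.3}, {"tx": 0.096, "ty": 0.021, "tz": 0, "rx": 0, "ry": 0, "rz": 0, "gripper": -0.3}, {"tx": 0, "ty": 0, "tz": 0, "rx": 0, "ry": 0, "rz": 0, "gripper": -0.3}, {"tx": 0, "ty": 0, "tz": 0, "rx": 0, "ry": 0, "rz": 0, "gripper": -0.3}, {"tx": 0, "ty": 0, "tz": 0.081, "rx": 0, "ry": 0, "rz": 0, "gripper": -0.3}, {"tx": 0, "ty": 0, "tz": 0.081, "rx": 0, "ry": 0, "rz": 0, "gripper": -0.3}]}}

```text
time_s: 57.0
ee_pos: [410.0, 282.6, 263.9]
ee_rot: [180.0, -0.2, 176.5]
force: [0.2, 0.7, 0.4]
gripper_width: 59.2
gripper_force: 0.0
```

>>> {"fn": "send_rows", "kwargs": {"motion": [{"tx": 0, "ty": 0, "tz": 0.08, "rx": 0, "ry": 0, "rz": 0, "gripper": -0.3}, {"tx": 0, "ty": 0, "tz": 0.05, "rx": 0, "ry": 0, "rz": 0, "gripper": -0.3}, {"tx": 0, "ty": 0, "tz": 0.03, "rx": 0, "ry": 0, "rz": 0, "gripper": -0.3}, {"tx": 0, "ty": 0, "tz": 0, "rx": 0, "ry": 0, "rz": 0, "gripper": -0.3}, {"tx": 0, "ty": 0, "tz": 0, "rx": 0, "ry": 0, "rz": 0, "gripper": 1}, {"tx": 0, "ty": 0, "tz": 0, "rx": 0, "ry": 0, "rz": 0, "gripper": 1}, {"tx": 0, "ty": 0, "tz": 0, "rx": 0, "ry": 0, "rz": 0, "gripper": 1}, {"tx": 0, "ty": 0, "tz": 0, "rx": 0, "ry": 0, "rz": 0, "gripper": 1}, {"tx": 0, "ty": 0, "tz": 0, "rx": 0, "ry": 0, "rz": 0, "gripper": 1}, {"tx": 0, "ty": 0, "tz": 0, "rx": 0, "ry": 0, "rz": 0, "gripper": 1}], "grip_force": 30}}

```text
time_s: 58.25
ee_pos: [408.1, 282.0, 185.2]
ee_rot: [-179.9, -0.2, 176.5]
force: [-0.7, -3.2, 3.3]
gripper_width: 17.6
gripper_force: 30.0
```

>>> {"fn": "send_rows", "kwargs": {"motion": [{"tx": 0, "ty": -0.008, "tz": -0.014, "rx": 0, "ry": 0, "rz": 0, "gripper": 1}, {"tx": 0, "ty": -0.008, "tz": -0.013, "rx": 0, "ry": 0, "rz": 0, "gripper": 1}, {"tx": 0, "ty": -0.011, "tz": -0.013, "rx": 0, "ry": 0, "rz": 0, "gripper": 1}, {"tx": 0, "ty": -0.011, "tz": -0.011, "rx": 0, "ry": 0, "rz": 0, "gripper": 1}, {"tx": 0, "ty": -0.012, "tz": -0.01, "rx": 0, "ry": 0, "rz": 0, "gripper": 1}, {"tx": 0, "ty": -0.014, "tz": -0.009, "rx": 0, "ry": 0, "rz": 0, "gripper": 1}, {"tx": 0, "ty": -0.014, "tz": -0.007, "rx": 0, "ry": 0, "rz": 0, "gripper": 1}, {"tx": 0, "ty": -0.015, "tz": -0.006, "rx": 0, "ry": 0, "rz": 0, "gripper": 1}, {"tx": 0, "ty": -0.015, "tz": -0.005, "rx": 0, "ry": 0, "rz": 0, "gripper": 1}, {"tx": 0, "ty": -0.016, "tz": -0.002, "rx": 0, "ry": 0, "rz": 0, "gripper": 1}, {"tx": 0, "ty": -0.016, "tz": -0.002, "rx": 0, "ry": 0, "rz": 0, "gripper": 1}, {"tx": 0, "ty": -0.016, "tz": 0.001, "rx": 0, "ry": 0, "rz": 0, "gripper": 1}]}}

```text
time_s: 59.75
ee_pos: [402.6, 205.8, 231.2]
ee_rot: [179.8, -0.3, 176.5]
force: [-4.2, 7.2, -5.6]
gripper_width: 17.5
gripper_force: 30.0
```

>>> {"fn": "send_rows", "kwargs": {"motion": [{"tx": 0, "ty": -0.016, "tz": 0.002, "rx": 0, "ry": 0, "rz": 0, "gripper": 1}, {"tx": 0, "ty": -0.015, "tz": 0.003, "rx": 0, "ry": 0, "rz": 0, "gripper": 1}, {"tx": 0, "ty": -0.008, "tz": 0.002, "rx": 0, "ry": 0, "rz": 0, "gripper": 1}, {"tx": 0, "ty": -0.008, "tz": 0.003, "rx": 0, "ry": 0, "rz": 0, "gripper": 1}, {"tx": 0, "ty": -0.007, "tz": 0.003, "rx": 0, "ry": 0, "rz": 0, "gripper": 1}, {"tx": 0, "ty": -0.007, "tz": 0.004, "rx": 0, "ry": 0, "rz": 0, "gripper": 1}, {"tx": 0, "ty": -0.007, "tz": 0.004, "rx": 0, "ry": 0, "rz": 0, "gripper": 1}, {"tx": 0, "ty": -0.007, "tz": 0.004, "rx": 0, "ry": 0, "rz": 0, "gripper": 1}, {"tx": 0, "ty": -0.007, "tz": 0.004, "rx": 0, "ry": 0, "rz": 0, "gripper": 1}, {"tx": 0, "ty": -0.006, "tz": 0.005, "rx": 0, "ry": 0, "rz": 0, "gripper": 1}, {"tx": 0, "ty": -0.006, "tz": 0.005, "rx": 0, "ry": 0, "rz": 0, "gripper": 1}, {"tx": 0, "ty": -0.006, "tz": 0.005, "rx": 0, "ry": 0, "rz": 0, "gripper": 1}]}}

```text
time_s: 61.25
ee_pos: [398.9, 155.8, 210.0]
ee_rot: [179.8, -0.4, 176.5]
force: [-6.6, 6.1, 1.1]
gripper_width: 17.3
gripper_force: 30.0
```

>>> {"fn": "send_rows", "kwargs": {"motion": [{"tx": 0, "ty": -0.006, "tz": 0.006, "rx": 0, "ry": 0, "rz": 0, "gripper": 1}, {"tx": 0, "ty": -0.005, "tz": 0.006, "rx": 0, "ry": 0, "rz": 0, "gripper": 1}, {"tx": 0, "ty": -0.005, "tz": 0.006, "rx": 0, "ry": 0, "rz": 0, "gripper": 1}, {"tx": 0, "ty": -0.005, "tz": 0.007, "rx": 0, "ry": 0, "rz": 0, "gripper": 1}, {"tx": 0, "ty": -0.004, "tz": 0.007, "rx": 0, "ry": 0, "rz": 0, "gripper": 1}, {"tx": 0, "ty": -0.004, "tz": 0.006, "rx": 0, "ry": 0, "rz": 0, "gripper": 1}, {"tx": 0, "ty": 0, "tz": 0, "rx": 0, "ry": 0, "rz": 0, "gripper": 1}, {"tx": 0, "ty": 0, "tz": 0, "rx": 0, "ry": 0, "rz": 0, "gripper": 1}, {"tx": 0, "ty": 0, "tz": 0, "rx": 0, "ry": 0, "rz": 0, "gripper": 1}, {"tx": 0, "ty": 0, "tz": 0, "rx": 0, "ry": 0, "rz": 0, "gripper": 1}, {"tx": 0, "ty": 0, "tz": 0, "rx": 0, "ry": 0, "rz": 0, "gripper": 1}, {"tx": 0, "ty": 0, "tz": 0, "rx": 0, "ry": 0, "rz": 0, "gripper": 1}]}}

```text
time_s: 62.75
ee_pos: [397.8, 140.6, 190.9]
ee_rot: [180.0, -0.4, 176.5]
force: [-6.7, 3.8, 1.1]
gripper_width: 17.2
gripper_force: 30.0
```

Run:
```python
from cr import *
np.set_printoptions(precision=1,suppress=True)
print(tool()[1],ck(2.2,zo=-30))
t=V('top');t.save('t6');V('scene').save('s6')
print([ (b[0],b[1],t.on(*b[0],41)[:2]) for b in t.blobs((8,0,110),(45,90,255),12) if 195<b[0][0]<275 and 165<b[0][1]<245])
```

```text
[397.8 140.6 190.9] (np.float64(403.08453762606996), np.float64(138.75037386529073), np.float64(188.4099383222827))
[(array([196.9, 199. ]), np.int32(435), array([552.7, 195.4])), (array([230.1, 201.3]), np.int32(118), array([543.2,  70.9])), (array([248.2, 203.2]), np.int32(40), array([535.6,   2.9])), (array([245.4, 236.5]), np.int32(129), array([411.2,  14.1]))]
```

Two ball-white blobs have appeared in the box. Crank back upright.

>>> {"fn": "send_rows", "kwargs": {"motion": [{"tx": 0, "ty": 0.008, "tz": -0.013, "rx": 0, "ry": 0, "rz": 0, "gripper": 1}, {"tx": 0, "ty": 0.01, "tz": -0.013, "rx": 0, "ry": 0, "rz": 0, "gripper": 1}, {"tx": 0, "ty": 0.011, "tz": -0.012, "rx": 0, "ry": 0, "rz": 0, "gripper": 1}, {"tx": 0, "ty": 0.012, "tz": -0.01, "rx": 0, "ry": 0, "rz": 0, "gripper": 1}, {"tx": 0, "ty": 0.013, "tz": -0.009, "rx": 0, "ry": 0, "rz": 0, "gripper": 1}, {"tx": 0, "ty": 0.014, "tz": -0.008, "rx": 0, "ry": 0, "rz": 0, "gripper": 1}, {"tx": 0, "ty": 0.014, "tz": -0.007, "rx": 0, "ry": 0, "rz": 0, "gripper": 1}, {"tx": 0, "ty": 0.016, "tz": -0.005, "rx": 0, "ry": 0, "rz": 0, "gripper": 1}, {"tx": 0, "ty": 0.015, "tz": -0.003, "rx": 0, "ry": 0, "rz": 0, "gripper": 1}, {"tx": 0, "ty": 0.016, "tz": -0.002, "rx": 0, "ry": 0, "rz": 0, "gripper": 1}, {"tx": 0, "ty": 0.016, "tz": -0.001, "rx": 0, "ry": 0, "rz": 0, "gripper": 1}, {"tx": 0, "ty": 0.016, "tz": 0.002, "rx": 0, "ry": 0, "rz": 0, "gripper": 1}]}}

```text
time_s: 64.35
ee_pos: [403.5, 218.5, 230.7]
ee_rot: [-179.6, -0.3, 176.6]
force: [-5.8, -5.7, -2.8]
gripper_width: 17.2
gripper_force: 30.0
```

>>> {"fn": "send_rows", "kwargs": {"motion": [{"tx": 0, "ty": 0.016, "tz": 0.002, "rx": 0, "ry": 0, "rz": 0, "gripper": 1}, {"tx": 0, "ty": 0.015, "tz": 0.005, "rx": 0, "ry": 0, "rz": 0, "gripper": 1}, {"tx": 0, "ty": 0.015, "tz": 0.006, "rx": 0, "ry": 0, "rz": 0, "gripper": 1}, {"tx": 0, "ty": 0.014, "tz": 0.007, "rx": 0, "ry": 0, "rz": 0, "gripper": 1}, {"tx": 0, "ty": 0.014, "tz": 0.009, "rx": 0, "ry": 0, "rz": 0, "gripper": 1}, {"tx": 0, "ty": 0.012, "tz": 0.01, "rx": 0, "ry": 0, "rz": 0, "gripper": 1}, {"tx": 0, "ty": 0.011, "tz": 0.011, "rx": 0, "ry": 0, "rz": 0, "gripper": 1}, {"tx": 0, "ty": 0.011, "tz": 0.013, "rx": 0, "ry": 0, "rz": 0, "gripper": 1}, {"tx": 0, "ty": 0.008, "tz": 0.013, "rx": 0, "ry": 0, "rz": 0, "gripper": 1}, {"tx": 0, "ty": 0.008, "tz": 0.014, "rx": 0, "ry": 0, "rz": 0, "gripper": 1}, {"tx": 0, "ty": 0.003, "tz": 0.006, "rx": 0, "ry": 0, "rz": 0, "gripper": 1}, {"tx": 0, "ty": 0, "tz": 0, "rx": 0, "ry": 0, "rz": 0, "gripper": 1}]}}

```text
time_s: 65.85
ee_pos: [408.3, 282.1, 185.0]
ee_rot: [-179.7, -0.1, 176.6]
force: [-6.4, -7.2, 10.2]
gripper_width: 17.4
gripper_force: 30.0
```

Run:
```python
from h import *
p=tool()[1]
plan([('wait',3,-.3),(p[0],p[1],350,176.6,-.3,58),(545,105,350,86.6,.3,60),('wait',3,.3)])
```

```text
[{"tx":0,"ty":0,"tz":0,"rx":0,"ry":0,"rz":0,"gripper":-0.3},{"tx":0,"ty":0,"tz":0,"rx":0,"ry":0,"rz":0,"gripper":-0.3},{"tx":0,"ty":0,"tz":0,"rx":0,"ry":0,"rz":0,"gripper":-0.3},{"tx":0,"ty":0,"tz":-0.11,"rx":-0.003,"ry":-0.002,"rz":0,"gripper":-0.3},{"tx":0,"ty":-0.001,"tz":-0.11,"rx":-0.003,"ry":-0.001,"rz":0,"gripper":-0.3},{"tx":0.001,"ty":0,"tz":-0.11,"rx":-0.003,"ry":-0.002,"rz":0,"gripper":-0.3},{"tx":-0.029,"ty":-0.034,"tz":0,"rx":0,"ry":0,"rz":0.3,"gripper":0.3},{"tx":-0.035,"ty":-0.028,"tz":0,"rx":0,"ry":0,"rz":0.3,"gripper":0.3},{"tx":-0.038,"ty":-0.023,"tz":0,"rx":0,"ry":0,"rz":0.3,"gripper":0.3},{"tx":-0.042,"ty":-0.017,"tz":0,"rx":0,"ry":0,"rz":0.3,"gripper":0.3},{"tx":-0.043,"ty":-0.01,"tz":0,"rx":0,"ry":0,"rz":0.3,"gripper":0.3},{"tx":-0.045,"ty":-0.003,"tz":0,"rx":0,"ry":0,"rz":0.3,"gripper":0.3}]
[{"tx":-0.045,"ty":0.004,"tz":0,"rx":0,"ry":0,"rz":0.3,"gripper":0.3},{"tx":-0.043,"ty":0.011,"tz":0,"rx":0,"ry":0,"rz":0.3,"gripper":0.3},{"tx":-0.041,"ty":0.018,"tz":0,"rx":0,"ry":0,"rz":0.3,"gripper":0.3},{"tx":-0.038,"ty":0.023,"tz":0,"rx":0,"ry":0,"rz":0.3,"gripper":0.3},{"tx":0,"ty":0,"tz":0,"rx":0,"ry":0,"rz":0,"gripper":0.3},{"tx":0,"ty":0,"tz":0,"rx":0,"ry":0,"rz":0,"gripper":0.3},{"tx":0,"ty":0,"tz":0,"rx":0,"ry":0,"rz":0,"gripper":0.3}]
```

>>> {"fn": "send_rows", "kwargs": {"motion": [{"tx": 0, "ty": 0, "tz": 0, "rx": 0, "ry": 0, "rz": 0, "gripper": -0.3}, {"tx": 0, "ty": 0, "tz": 0, "rx": 0, "ry": 0, "rz": 0, "gripper": -0.3}, {"tx": 0, "ty": 0, "tz": 0, "rx": 0, "ry": 0, "rz": 0, "gripper": -0.3}, {"tx": 0, "ty": 0, "tz": -0.11, "rx": -0.003, "ry": -0.001, "rz": 0, "gripper": -0.3}, {"tx": 0, "ty": 0, "tz": -0.11, "rx": -0.003, "ry": -0.001, "rz": 0, "gripper": -0.3}, {"tx": 0, "ty": 0, "tz": -0.11, "rx": -0.003, "ry": -0.001, "rz": 0, "gripper": -0.3}, {"tx": -0.029, "ty": -0.034, "tz": 0, "rx": 0, "ry": 0, "rz": 0.3, "gripper": 0.3}, {"tx": -0.035, "ty": -0.028, "tz": 0, "rx": 0, "ry": 0, "rz": 0.3, "gripper": 0.3}, {"tx": -0.038, "ty": -0.023, "tz": 0, "rx": 0, "ry": 0, "rz": 0.3, "gripper": 0.3}, {"tx": -0.042, "ty": -0.017, "tz": 0, "rx": 0, "ry": 0, "rz": 0.3, "gripper": 0.3}, {"tx": -0.043, "ty": -0.01, "tz": 0, "rx": 0, "ry": 0, "rz": 0.3, "gripper": 0.3}, {"tx": -0.045, "ty": -0.003, "tz": 0, "rx": 0, "ry": 0, "rz": 0.3, "gripper": 0.3}]}}

```text
time_s: 67.35
ee_pos: [491.7, 177.2, 346.5]
ee_rot: [179.9, -0.3, 122.3]
force: [0.3, 1.3, 0.6]
gripper_width: 32.1
gripper_force: 0.0
```

>>> {"fn": "send_rows", "kwargs": {"motion": [{"tx": -0.045, "ty": 0.004, "tz": 0, "rx": 0, "ry": 0, "rz": 0.3, "gripper": 0.3}, {"tx": -0.043, "ty": 0.011, "tz": 0, "rx": 0, "ry": 0, "rz": 0.3, "gripper": 0.3}, {"tx": -0.041, "ty": 0.018, "tz": 0, "rx": 0, "ry": 0, "rz": 0.3, "gripper": 0.3}, {"tx": -0.038, "ty": 0.023, "tz": 0, "rx": 0, "ry": 0, "rz": 0.3, "gripper": 0.3}, {"tx": 0, "ty": 0, "tz": 0, "rx": 0, "ry": 0, "rz": 0, "gripper": 0.3}, {"tx": 0, "ty": 0, "tz": 0, "rx": 0, "ry": 0, "rz": 0, "gripper": 0.3}, {"tx": 0, "ty": 0, "tz": 0, "rx": 0, "ry": 0, "rz": 0, "gripper": 0.3}]}}

```text
time_s: 68.22
ee_pos: [545.0, 107.6, 346.1]
ee_rot: [-179.9, -0.3, 86.7]
force: [-0.8, -0.4, 0.1]
gripper_width: 32.2
gripper_force: 0.0
```

Run:
```python
from h import *
np.set_printoptions(precision=1,suppress=True)
p=tool()[1];print(p,env.state()['ee_rot']);w=V('wrist');t=V('top');s=V('scene')
out=np.zeros((384,800,3),np.uint8);out[:,:440]=w.im[:,40:480];out[:180,445:795]=cv2.resize(t.im[130:250,130:365],(350,180));out[185:384,445:795]=cv2.resize(s.im[140:270,225:395],(350,199))
cv2.imwrite('pics/fin.png',out[...,::-1])
plan([(682.5,52.2,355,86.6,.34,58),('wait',2,.34),(682.5,52.2,203,86.6,.34,40),('wait',1,.34)])
```

```text
[545.  107.6 346.1] [-179.9   -0.3   86.7]
[{"tx":-0.031,"ty":0.094,"tz":-0.006,"rx":-0.001,"ry":-0.003,"rz":0,"gripper":0.34},{"tx":-0.032,"ty":0.093,"tz":-0.006,"rx":-0.002,"ry":-0.003,"rz":0.001,"gripper":0.34},{"tx":-0.031,"ty":0.094,"tz":-0.007,"rx":-0.001,"ry":-0.003,"rz":0,"gripper":0.34},{"tx":0,"ty":0,"tz":0,"rx":0,"ry":0,"rz":0,"gripper":0.34},{"tx":0,"ty":0,"tz":0,"rx":0,"ry":0,"rz":0,"gripper":0.34},{"tx":0,"ty":0,"tz":0.076,"rx":0,"ry":0,"rz":0,"gripper":0.34},{"tx":0,"ty":0,"tz":0.076,"rx":0,"ry":0,"rz":0,"gripper":0.34},{"tx":0,"ty":0,"tz":0.076,"rx":0,"ry":0,"rz":0,"gripper":0.34},{"tx":0,"ty":0,"tz":0.076,"rx":0,"ry":0,"rz":0,"gripper":0.34},{"tx":0,"ty":0,"tz":0,"rx":0,"ry":0,"rz":0,"gripper":0.34}]
```

View pics/fin.png

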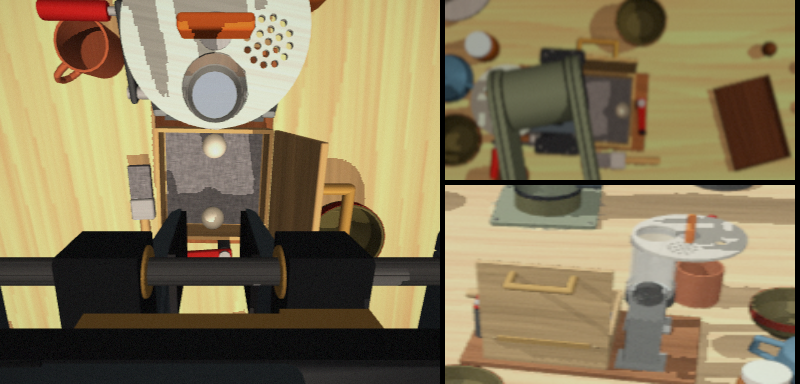

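Both balls lie in the box, the jar is empty and upright, and the lid stands open. Now back to the handle.

>>> {"fn": "send_rows", "kwargs": {"motion": [{"tx": -0.031, "ty": 0.094, "tz": -0.006, "rx": 0, "ry": -0.003, "rz": 0, "gripper": 0.34}, {"tx": -0.032, "ty": 0.093, "tz": -0.006, "rx": 0, "ry": -0.003, "rz": 0, "gripper": 0.34}, {"tx": -0.031, "ty": 0.094, "tz": -0.007, "rx": 0, "ry": -0.003, "rz": 0, "gripper": 0.34}, {"tx": 0, "ty": 0, "tz": 0, "rx": 0, "ry": 0, "rz": 0, "gripper": 0.34}, {"tx": 0, "ty": 0, "tz": 0, "rx": 0, "ry": 0, "rz": 0, "gripper": 0.34}, {"tx": 0, "ty": 0, "tz": 0, "rx": 0, "ry": 0, "rz": 0, "gripper": 0.34}, {"tx": 0, "ty": 0, "tz": 0.076, "rx": 0, "ry": 0, "rz": 0, "gripper": 0.34}, {"tx": 0, "ty": 0, "tz": 0.076, "rx": 0, "ry": 0, "rz": 0, "gripper": 0.34}]}}

```text
time_s: 69.38
ee_pos: [681.9, 52.3, 279.7]
ee_rot: [180.0, -0.0, 86.6]
force: [0.5, -0.5, -0.8]
gripper_width: 30.1
gripper_force: 0.0
```

>>> {"fn": "send_rows", "kwargs": {"motion": [{"tx": 0, "ty": 0, "tz": 0.04, "rx": 0, "ry": 0, "rz": 0, "gripper": 0.34}, {"tx": 0, "ty": 0, "tz": 0.04, "rx": 0, "ry": 0, "rz": 0, "gripper": 0.34}, {"tx": 0, "ty": 0, "tz": 0.04, "rx": 0, "ry": 0, "rz": 0, "gripper": 0.34}, {"tx": 0, "ty": 0, "tz": 0.032, "rx": 0, "ry": 0, "rz": 0, "gripper": 0.34}, {"tx": 0, "ty": 0, "tz": 0, "rx": 0, "ry": 0, "rz": 0, "gripper": 0.34}, {"tx": 0, "ty": 0, "tz": 0, "rx": 0, "ry": 0, "rz": 0, "gripper": 1}, {"tx": 0, "ty": 0, "tz": 0, "rx": 0, "ry": 0, "rz": 0, "gripper": 1}, {"tx": 0, "ty": 0, "tz": 0, "rx": 0, "ry": 0, "rz": 0, "gripper": 1}, {"tx": 0, "ty": 0, "tz": 0, "rx": 0, "ry": 0, "rz": 0, "gripper": 1}], "grip_force": 12}}

```text
time_s: 70.5
ee_pos: [682.9, 51.6, 203.9]
ee_rot: [-180.0, -0.0, 86.5]
force: [0.6, -0.3, 3.8]
gripper_width: 11.7
gripper_force: 12.0
```

Run:
```python
from h import *
from scipy.optimize import least_squares
P=np.array([[471.2,85.7],[511.2,162.5],[570.8,200.8],[636.8,213],[682.7,203.6]])
r=least_squares(lambda v:np.hypot(P[:,0]-v[0],P[:,1]-v[1])-v[2],[630,48,166]);print(r.x,r.fun)
hx,hz,rad=r.x
p=tool()[1]
a0=np.arctan2(p[2]-hz,p[0]-hx);a1=np.arctan2(85.7-hz,471.2-hx)
A=[]
for a in np.linspace(a0,a1,22)[1:]:
    x=hx+rad*np.cos(a); A.append((x,51.6+(682.9-x)*np.tan(np.radians(3.4))*1.15,hz+rad*np.sin(a),86.6,1,60))
plan(A+[('wait',2,1)])
```

```text
[629.46709888  50.33560783 162.34790235] [-0.1778841   0.64889991 -0.85065222  0.4816893  -0.10205289]
[{"tx":0,"ty":-0.025,"tz":-0.007,"rx":-0.001,"ry":0,"rz":-0.002,"gripper":1},{"tx":0,"ty":-0.026,"tz":-0.006,"rx":0,"ry":0,"rz":0,"gripper":1},{"tx":0.001,"ty":-0.026,"tz":-0.003,"rx":0,"ry":0,"rz":0,"gripper":1},{"tx":0,"ty":-0.026,"tz":-0.001,"rx":0,"ry":0,"rz":0,"gripper":1},{"tx":0,"ty":-0.026,"tz":0,"rx":0,"ry":0,"rz":0,"gripper":1},{"tx":0,"ty":-0.026,"tz":0.003,"rx":0,"ry":0,"rz":0,"gripper":1},{"tx":0.001,"ty":-0.025,"tz":0.005,"rx":0,"ry":0,"rz":0,"gripper":1},{"tx":0,"ty":-0.026,"tz":0.007,"rx":0,"ry":0,"rz":0,"gripper":1},{"tx":0,"ty":-0.024,"tz":0.009,"rx":0,"ry":0,"rz":0,"gripper":1},{"tx":0,"ty":-0.024,"tz":0.01,"rx":0,"ry":0,"rz":0,"gripper":1},{"tx":0,"ty":-0.023,"tz":0.013,"rx":0,"ry":0,"rz":0,"gripper":1},{"tx":0.001,"ty":-0.021,"tz":0.015,"rx":0,"ry":0,"rz":0,"gripper":1}]
[{"tx":0,"ty":-0.021,"tz":0.016,"rx":0,"ry":0,"rz":0,"gripper":1},{"tx":0,"ty":-0.019,"tz":0.018,"rx":0,"ry":0,"rz":0,"gripper":1},{"tx":0,"ty":-0.018,"tz":0.019,"rx":0,"ry":0,"rz":0,"gripper":1},{"tx":0,"ty":-0.016,"tz":0.02,"rx":0,"ry":0,"rz":0,"gripper":1},{"tx":0,"ty":-0.014,"tz":0.022,"rx":0,"ry":0,"rz":0,"gripper":1},{"tx":0,"ty":-0.013,"tz":0.023,"rx":0,"ry":0,"rz":0,"gripper":1},{"tx":0,"ty":-0.01,"tz":0.024,"rx":0,"ry":0,"rz":0,"gripper":1},{"tx":0.001,"ty":-0.009,"tz":0.024,"rx":0,"ry":0,"rz":0,"gripper":1},{"tx":0,"ty":-0.007,"tz":0.025,"rx":0,"ry":0,"rz":0,"gripper":1},{"tx":0,"ty":0,"tz":0,"rx":0,"ry":0,"rz":0,"gripper":1},{"tx":0,"ty":0,"tz":0,"rx":0,"ry":0,"rz":0,"gripper":1}]
```

>>> {"fn": "send_rows", "kwargs": {"motion": [{"tx": 0, "ty": -0.025, "tz": -0.007, "rx": 0, "ry": 0, "rz": 0, "gripper": 1}, {"tx": 0, "ty": -0.026, "tz": -0.006, "rx": 0, "ry": 0, "rz": 0, "gripper": 1}, {"tx": 0.001, "ty": -0.026, "tz": -0.003, "rx": 0, "ry": 0, "rz": 0, "gripper": 1}, {"tx": 0, "ty": -0.026, "tz": -0.001, "rx": 0, "ry": 0, "rz": 0, "gripper": 1}, {"tx": 0, "ty": -0.026, "tz": 0, "rx": 0, "ry": 0, "rz": 0, "gripper": 1}, {"tx": 0, "ty": -0.026, "tz": 0.003, "rx": 0, "ry": 0, "rz": 0, "gripper": 1}, {"tx": 0.001, "ty": -0.025, "tz": 0.005, "rx": 0, "ry": 0, "rz": 0, "gripper": 1}, {"tx": 0, "ty": -0.026, "tz": 0.007, "rx": 0, "ry": 0, "rz": 0, "gripper": 1}, {"tx": 0, "ty": -0.024, "tz": 0.009, "rx": 0, "ry": 0, "rz": 0, "gripper": 1}, {"tx": 0, "ty": -0.024, "tz": 0.01, "rx": 0, "ry": 0, "rz": 0, "gripper": 1}, {"tx": 0, "ty": 0, "tz": 0, "rx": 0, "ry": 0, "rz": 0, "gripper": 1}]}}

```text
time_s: 71.88
ee_pos: [553.2, 60.6, 193.5]
ee_rot: [-179.6, 0.0, 86.6]
force: [-2.0, 2.9, -2.2]
gripper_width: 11.7
gripper_force: 12.0
```

Tracking well with low force; on to the remainder.

>>> {"fn": "send_rows", "kwargs": {"motion": [{"tx": 0, "ty": -0.023, "tz": 0.013, "rx": 0, "ry": 0, "rz": 0, "gripper": 1}, {"tx": 0.001, "ty": -0.021, "tz": 0.015, "rx": 0, "ry": 0, "rz": 0, "gripper": 1}, {"tx": 0, "ty": -0.021, "tz": 0.016, "rx": 0, "ry": 0, "rz": 0, "gripper": 1}, {"tx": 0, "ty": -0.019, "tz": 0.018, "rx": 0, "ry": 0, "rz": 0, "gripper": 1}, {"tx": 0, "ty": -0.018, "tz": 0.019, "rx": 0, "ry": 0, "rz": 0, "gripper": 1}, {"tx": 0, "ty": -0.016, "tz": 0.02, "rx": 0, "ry": 0, "rz": 0, "gripper": 1}, {"tx": 0, "ty": -0.014, "tz": 0.022, "rx": 0, "ry": 0, "rz": 0, "gripper": 1}, {"tx": 0, "ty": -0.013, "tz": 0.023, "rx": 0, "ry": 0, "rz": 0, "gripper": 1}, {"tx": 0, "ty": -0.01, "tz": 0.024, "rx": 0, "ry": 0, "rz": 0, "gripper": 1}, {"tx": 0.001, "ty": -0.009, "tz": 0.024, "rx": 0, "ry": 0, "rz": 0, "gripper": 1}, {"tx": 0, "ty": -0.006, "tz": 0.022, "rx": 0, "ry": 0, "rz": 0, "gripper": 1}, {"tx": 0, "ty": 0, "tz": 0, "rx": 0, "ry": 0, "rz": 0, "gripper": 1}]}}

```text
time_s: 73.38
ee_pos: [471.2, 65.9, 86.4]
ee_rot: [-179.9, 0.1, 86.6]
force: [3.5, -0.3, -3.1]
gripper_width: 11.7
gripper_force: 12.0
```

>>> {"fn": "send_rows", "kwargs": {"motion": [{"tx": 0, "ty": 0, "tz": 0.004, "rx": 0, "ry": 0, "rz": 0, "gripper": 1}, {"tx": 0, "ty": 0, "tz": 0.003, "rx": 0, "ry": 0, "rz": 0, "gripper": 1}, {"tx": 0, "ty": 0, "tz": 0, "rx": 0, "ry": 0, "rz": 0, "gripper": 1}, {"tx": 0, "ty": 0, "tz": 0, "rx": 0, "ry": 0, "rz": 0, "gripper": 1}]}}

```text
time_s: 73.88
ee_pos: [471.2, 66.0, 85.1]
ee_rot: [-180.0, 0.0, 86.6]
force: [-1.4, -0.6, 15.1]
gripper_width: 11.7
gripper_force: 12.0
```

The lid is on its stop (15 N back). Release and retreat.

>>> {"fn": "send_rows", "kwargs": {"motion": [{"tx": 0, "ty": 0, "tz": 0, "rx": 0, "ry": 0, "rz": 0, "gripper": 0.1}, {"tx": 0, "ty": 0, "tz": 0, "rx": 0, "ry": 0, "rz": 0, "gripper": 0.1}, {"tx": 0, "ty": 0, "tz": 0, "rx": 0, "ry": 0, "rz": 0, "gripper": 0.1}, {"tx": 0, "ty": 0, "tz": -0.06, "rx": 0, "ry": 0, "rz": 0, "gripper": 0.1}, {"tx": 0, "ty": 0, "tz": -0.1, "rx": 0, "ry": 0, "rz": 0, "gripper": 0.1}, {"tx": 0, "ty": 0, "tz": -0.1, "rx": 0, "ry": 0, "rz": 0, "gripper": 0.1}, {"tx": 0, "ty": 0, "tz": -0.1, "rx": 0, "ry": 0, "rz": 0, "gripper": 0.1}, {"tx": 0, "ty": 0, "tz": -0.1, "rx": 0, "ry": 0, "rz": 0, "gripper": 0.1}, {"tx": 0, "ty": 0, "tz": 0, "rx": 0, "ry": 0, "rz": 0, "gripper": 0.1}, {"tx": 0, "ty": 0, "tz": 0, "rx": 0, "ry": 0, "rz": 0, "gripper": 0.1}, {"tx": 0, "ty": 0, "tz": 0, "rx": 0, "ry": 0, "rz": 0, "gripper": 0.1}]}}

```text
time_s: 75.25
ee_pos: [470.4, 66.2, 311.6]
ee_rot: [-179.6, 0.1, 86.6]
force: [0.2, -0.0, -0.0]
gripper_width: 41.4
gripper_force: 0.0
```

Run:
```python
from h import *
s0=cv2.imread('pics/scene0.png')[...,::-1].astype(int);s=V('scene');d=np.abs(s0-s.im.astype(int)).sum(2)>120
n,l,st,c=cv2.connectedComponentsWithStats(d.astype(np.uint8))
print(tool()[1],env.state()['force'],[(c[i].round(),st[i][4]) for i in range(1,n) if st[i][4]>25])
print('handle rows',s.pr([471,72,118]),s.im[193:203,290].tolist())
```

```text
[470.49714758  66.22581466 311.7811856 ] [-0.54038246  0.00393546  0.59522629] [(array([273.,   8.]), np.int32(169)), (array([293.,   2.]), np.int32(61)), (array([358.,   6.]), np.int32(169)), (array([377.,   3.]), np.int32(27)), (array([418.,   4.]), np.int32(39)), (array([265.,  13.]), np.int32(32)), (array([300.,  14.]), np.int32(70)), (array([381.,  19.]), np.int32(39)), (array([286.,  19.]), np.int32(36)), (array([304.,  26.]), np.int32(59)), (array([285.,  28.]), np.int32(82)), (array([330.,  42.]), np.int32(103)), (array([447.,  44.]), np.int32(437)), (array([275.,  49.]), np.int32(152)), (array([296.,  48.]), np.int32(71)), (array([287.,  67.]), np.int32(118)), (array([282.,  93.]), np.int32(592)), (array([441.,  82.]), np.int32(448)), (array([403., 101.]), np.int32(94)), (array([472.,  89.]), np.int32(61)), (array([416.,  94.]), np.int32(29)), (array([442., 110.]), np.int32(838)), (array([414., 121.]), np.int32(100)), (array([265., 130.]), np.int32(329)), (array([400., 159.]), np.int32(1496)), (array([334., 139.]), np.int32(960)), (array([293., 161.]), np.int32(31)), (array([311., 164.]), np.int32(84)), (array([324., 168.]), np.int32(59)), (array([343., 172.]), np.int32(142)), (array([470., 213.]), np.int32(2168)), (array([245., 203.]), np.int32(124)), (array([263., 217.]), np.int32(265)), (array([167., 227.]), np.int32(124)), (array([145., 229.]), np.int32(122))]
handle rows [283.4951624  197.79946221] [[217, 196, 153], [214, 190, 148], [217, 196, 154], [210, 194, 149], [204, 172, 108], [196, 165, 102], [169, 139, 83], [152, 132, 92], [218, 202, 159], [217, 198, 154]]
```

The lid, handle and bystanders look the same as in the first image; the only differences are the arm and its shadows, the cap, the latch and the missing tray balls.

```bash
python3 -c "
from workcell import env
print(env.job_done())"
```

```text
the job is handed in; nothing more can be done
None
```

I finished the whole job in the order asked and handed it in at about 75 s of the 210 s. Both balls are in the box, the lid is shut, the jar is upright and empty, the latch is off, and the other objects look unmoved. The verdict was not shown to me.

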